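# Fit bayonet burners to brass lamps and clear the setting fixture

### The arm

A 7-joint arm with a two-finger parallel gripper is mounted at the origin on the work surface. World frame = base frame: x ahead of the robot, y to its left, z up, the work surface at z = 0. Lengths are in m, angles in rad, forces in N, time in s.
With the tool pointing down it reaches from about 0.4 to 0.925 m from the base axis. Payload 4.1 kg.
Tool frame: the origin (TCP) lies at the very end of the fingers, on their centre line; the grasp point (between the pads) lies bot.grip_depth behind it (bot.grip_depth is the distance from the TCP to the grasp point, in m); z points along the fingers, y is the direction in which the jaws open and shut (so a half turn about z gives the same grasp; the last joint's range is limited). The gripper opens to 85 mm and grips with 20 to 120 N. Pads are 22 mm wide; open, the fingers measure 114 mm over their backs; the gripper's body (76 mm by 85 mm) begins 54 mm behind the grasp point. The pads swing forward as they close: fully open they stand 13 mm farther back than shut.
Start: joints at [-1.291, 0.398, 0.045, 1.537, -0.019, 1.207, -0.051], TCP at [0.24, 0.604, 0.231] pointing down, gripper open.
Joint ranges: [-2.82, 2.82], [-0.49, 2.23], [-1.37, 1.46], [0, 2.46], [-1.36, 4.5], [0.23, 2], [-2.94, 2.94]. Speed limits (rad/s): [2.57, 2.57, 3.14, 3.14, 3.14, 3.14, 3.14].

### API

Orientations are given as a 3x3 rotation matrix whose columns are the frame's x, y, z axes.
In Python, from cell import bot gives the robot as it stands.
- The arm moves only by the tool arm_command, never from a script. Its argument "series" is a list of rows, each an object of numbers: "tx", "ty", "tz": the shift along the tool's x, y, z in m; "rx", "ry", "rz": the turn, a rotation vector about the tool's x, y, z in rad; "gripper": the finger opening in m, from 0 to 0.0854. A call has 1 to 8 rows; each row shifts and turns the pose as measured when the row begins, along the tool's axes as they then stand; what a row does not reach is not made up. A row lasts 1/12 s, in which the tool goes at most 41.7 mm and 7.16 degrees, less where a joint would pass 70% of its speed; a pose out of reach is approached as far as the arm can. A call with a gripper value outside its range is refused whole. The fingers move at their own pace and stop on an object; "force" is the grip in N (left out, the last holds). Time passes only in rows, so rows that do not move let the fingers close. It gives the time, the measured TCP pose, the force and the opening at its end, in the units of the state.
- bot.get_state(): the state, without advancing time (a new reading comes with each control period).
- bot.get_image(name): name is "scene" or "top" or "wrist"; returns a dict with "img" (480x640x3 uint8, blue, green, red), "depth" (480x640 float32, m along the optical axis (not along the pixel's ray), 0 where there is no reading), "vertical_fov" (degrees; the focal length in pixels is half the picture's height over the tangent of half this angle, whatever the lens; pixels are square), "cx", "cy" (the principal point, pixels), "rvec" (rotation vector, rad) and "tvec" (3), from world to camera coordinates, as OpenCV has them. Camera axes: x right, y down, z forward; pixel columns grow to the right and rows downward; lengths in m; the calibration is good to about 2 mm. A picture is of the moment at which its call begins.
- bot.sign_off(): hands the job in, once; it reports no verdict.
Trained networks look in the newest picture that a camera, given by its name, has taken for a name from the list of things; names that differ only in an ending like _2 or _b are one class to them, and where a whole thing is asked for, a point or a joint stands for the part that bears it (a point fixed in the world has none). Each returns a list of dicts, best first, with "score" (0 to 1); they miss things now and then, are a little off and sometimes report something else, mostly with a low value. They report only what shows in the picture. A call takes as long as a camera call. They do not tell look-alikes from the thing itself.
- bot.search_frame(camera, name): "box" ([centre column, centre row, width, height] in pixels, round what is visible of it).
- bot.trace(camera, name): "pixels" (480x640 bool, what is visible of it) and "box" ([centre column, centre row, width, height] in pixels, round what is visible of it).
- bot.landmark_of(camera, name): "pixel" ([row, column] in pixels: a listed point, or the origin of a listed thing).
The state is a dict: "time": time; "qpos": joint angles; "joint_velocities": joint speeds; "effort": joint torques, N m; "eef_pos": TCP position; "tcp_rot": TCP orientation; "contact_force": force on the tool from outside, world axes, zero at the start; "wrist_torque": the same for the moment, N m; "gripper_width": finger opening in m.
Only numpy, scipy, OpenCV 4.12 (cv2) and the standard library are available. Lean on these libraries where they do the work, as an engineer would, in place of code of your own. Each camera call takes 0.05 s, during which the arm holds its last target. There are 200 camera calls.

### The job

The collars have set, so lift the setting plate straight up off its two dowels, keeping it level, and lay it flat and lengthwise on the wooden bearers. Then give every burner standing on the bench a lamp: the nest keeps the lamp from turning while you push the burner down into the collar against its spring and twist it a quarter turn clockwise so that it locks. Move each lamp that got a burner into the wooden carrying tray and stand it there upright; leave a lamp without one in its nest.

Things in the scene. Friction and masses are not known exactly. Their poses are not given: they have to be found in the camera images.
- plate: aluminium setting plate 380 x 85 x 6 mm, 0.6 kg, lying over the lamps on the fixture's columns. Origin: centre of its underside, x along its length, z up. 11 mm holes 170 mm either side of centre sit on two 10 mm dowels that stand 16 mm above the columns (10 mm above the plate). Felt pads 2 mm thick under it.
- plate_handle (a point): middle of the plate's grip bar, 41 mm above the plate's underside: bar 16 mm thick (along the plate's x), 14 mm high, 72 mm long across the plate, 28 mm of free space under it between two posts 52 mm apart; close the fingers along the plate's length
- fixture: steel fixture bolted to the bench, 400 x 112 mm. Origin: centre of its underside, x along the row of nests, z up. Two columns at x = +-170 mm, 111.5 mm tall, carry the plate; dowel tips at 127.5 mm.
- nest_1 (a point): centre of the floor of nest 1 of three in a row (14 mm above the bench): square recess 86.4 mm wide and 12 mm deep that keeps a lamp's foot from turning
- nest_2 (a point): centre of the floor of nest 2 of three in a row (14 mm above the bench): square recess 86.4 mm wide and 12 mm deep that keeps a lamp's foot from turning
- nest_3 (a point): centre of the floor of nest 3 of three in a row (14 mm above the bench): square recess 86.4 mm wide and 12 mm deep that keeps a lamp's foot from turning
- lamp_1: brass lamp without burner, 0.42 kg, in a nest of the fixture (as are the other two). Origin: centre of its underside, z up. Square foot 84 x 84 x 8 mm, round font 88 mm dia. at 34-68 mm height, collar 62 mm dia. up to 95 mm. Once a burner is locked in it, it can be lifted by the burner.
- lamp_1_collar (a point): centre of the collar's top face, 95 mm above the lamp's origin. Bayonet: bore 34 mm dia., two entry slots along the lamp's +x and -x (11 mm wide), two closed pockets along +y and -y, a spring-loaded seal disc in the bore. Quarter turn CLOCKWISE seen from above locks, up to a stop; the other way is blocked.
- lamp_2_collar (a point): same on lamp_2. Heights of a burner's underside above the lamp's origin: 86 mm standing on the disc, lugs in the slots; 79 mm or lower for turning (end stop 77.5); 84 mm locked, when the spring has pushed the lugs up into the pockets. Spring: 7 N at first touch, 9 N locked, 15 N at the end stop.
- lamp_3_collar (a point): same on lamp_3. A burner enters with its own x along the lamp's x, either way round, and ends with its x along the lamp's y.
- lamp_2: lamp like lamp_1, in another nest
- lamp_3: lamp like lamp_1, in another nest
- burner_1: brass lamp burner, 54 mm tall, 0.15 kg, upright and loose on the bench, turned any way; two or three burners are present. Origin: centre of its underside, z up. Spigot 30 mm dia. to 17.5 mm, flange 54 mm dia. to 21 mm, then round slotted gallery 38 mm dia. from 21 to 47 mm height (grip here), low dome.
- burner_1_lugs (a point): centre of the lugs, 5 mm above the underside: two lugs along the burner's own +x and -x, 46 mm over the tips, 8 mm wide, 4 mm high. A wick-winder knob (12 mm dia., at 29 mm height) stands out along +x to 37 mm from the axis: keep the fingers off it by closing them along the burner's y.
- burner_2: burner like burner_1; may be absent
- burner_3: burner like burner_1; may be absent
- bearers: pair of wooden bearers fixed on the bench beside the fixture, on which the plate is to be laid: battens 30 mm wide, 110 mm long, 30 mm high, 150 mm either side of the centre. Origin: centre, at bench level; x is the direction from batten to batten, along which the plate's length goes.
- tray: shallow wooden carrying tray fixed on the bench on the other side of the fixture (sides swap between starts), 350 x 140 mm outside, 336 x 126 mm inside, walls 30 mm high, floor 7 mm thick, room for three lamps in a row. Origin: centre of its underside, x along its length.
Not all that is in view belongs to the job. Leave any pink or turquoise look-alike of the burner_3 alone.

How it is judged:
On the way, in this order (a step that is already met when the one before it is completed fails the run):
1. The setting plate is lifted level, clear of both dowels (z of plate in the frame of fixture above 0.13 m and angle between plate's own z axis and vertical below 0.12 rad), for 0.1 s.
2. The plate lies flat on the bearers, let go (z of plate in the frame of bearers between 0.027 and 0.034 m and x of plate in the frame of bearers between -0.035 and 0.035 m and y of plate in the frame of bearers between -0.035 and 0.035 m and angle between plate's own z axis and vertical below 0.05 rad and angle between the x axis of plate and the x axis of bearers, either way round below 0.2 rad and linear speed of plate below 0.02 m/s and contact force between plate and the fingers below 0.2 N), for 0.3 s.
At the end, for the whole second after the job is handed in: The plate lies flat and lengthwise on the bearers (within 35 mm, 0.2 rad), let go; every burner is locked in a lamp (turned to within 0.17 rad of a quarter turn, lugs up in the pockets) standing upright on the tray's floor; lamps without a burner stand in nests (all of step 2 and (((z of burner_1 in the frame of lamp_1 between 0.0815 and 0.0862 m and x of burner_1 in the frame of lamp_1 between -0.004 and 0.004 m and y of burner_1 in the frame of lamp_1 between -0.004 and 0.004 m and angle between the x axis of burner_1 and the x axis of lamp_1, either way round above 1.4 rad and angle between the z axis of burner_1 and the z axis of lamp_1, either way round below 0.06 rad) and (x of lamp_1 in the frame of tray between -0.14 and 0.14 m and y of lamp_1 in the frame of tray between -0.045 and 0.045 m and z of lamp_1 in the frame of tray between 0.004 and 0.011 m and angle between lamp_1's own z axis and vertical below 0.06 rad and linear speed of lamp_1 below 0.02 m/s)) or ((z of burner_1 in the frame of lamp_2 between 0.0815 and 0.0862 m and x of burner_1 in the frame of lamp_2 between -0.004 and 0.004 m and y of burner_1 in the frame of lamp_2 between -0.004 and 0.004 m and angle between the x axis of burner_1 and the x axis of lamp_2, either way round above 1.4 rad and angle between the z axis of burner_1 and the z axis of lamp_2, either way round below 0.06 rad) and (x of lamp_2 in the frame of tray between -0.14 and 0.14 m and y of lamp_2 in the frame of tray between -0.045 and 0.045 m and z of lamp_2 in the frame of tray between 0.004 and 0.011 m and angle between lamp_2's own z axis and vertical below 0.06 rad and linear speed of lamp_2 below 0.02 m/s)) or ((z of burner_1 in the frame of lamp_3 between 0.0815 and 0.0862 m and x of burner_1 in the frame of lamp_3 between -0.004 and 0.004 m and y of burner_1 in the frame of lamp_3 between -0.004 and 0.004 m and angle between the x axis of burner_1 and the x axis of lamp_3, either way round above 1.4 rad and angle between the z axis of burner_1 and the z axis of lamp_3, either way round below 0.06 rad) and (x of lamp_3 in the frame of tray between -0.14 and 0.14 m and y of lamp_3 in the frame of tray between -0.045 and 0.045 m and z of lamp_3 in the frame of tray between 0.004 and 0.011 m and angle between lamp_3's own z axis and vertical below 0.06 rad and linear speed of lamp_3 below 0.02 m/s))) and (((z of burner_2 in the frame of lamp_1 between 0.0815 and 0.0862 m and x of burner_2 in the frame of lamp_1 between -0.004 and 0.004 m and y of burner_2 in the frame of lamp_1 between -0.004 and 0.004 m and angle between the x axis of burner_2 and the x axis of lamp_1, either way round above 1.4 rad and angle between the z axis of burner_2 and the z axis of lamp_1, either way round below 0.06 rad) and (x of lamp_1 in the frame of tray between -0.14 and 0.14 m and y of lamp_1 in the frame of tray between -0.045 and 0.045 m and z of lamp_1 in the frame of tray between 0.004 and 0.011 m and angle between lamp_1's own z axis and vertical below 0.06 rad and linear speed of lamp_1 below 0.02 m/s)) or ((z of burner_2 in the frame of lamp_2 between 0.0815 and 0.0862 m and x of burner_2 in the frame of lamp_2 between -0.004 and 0.004 m and y of burner_2 in the frame of lamp_2 between -0.004 and 0.004 m and angle between the x axis of burner_2 and the x axis of lamp_2, either way round above 1.4 rad and angle between the z axis of burner_2 and the z axis of lamp_2, either way round below 0.06 rad) and (x of lamp_2 in the frame of tray between -0.14 and 0.14 m and y of lamp_2 in the frame of tray between -0.045 and 0.045 m and z of lamp_2 in the frame of tray between 0.004 and 0.011 m and angle between lamp_2's own z axis and vertical below 0.06 rad and linear speed of lamp_2 below 0.02 m/s)) or ((z of burner_2 in the frame of lamp_3 between 0.0815 and 0.0862 m and x of burner_2 in the frame of lamp_3 between -0.004 and 0.004 m and y of burner_2 in the frame of lamp_3 between -0.004 and 0.004 m and angle between the x axis of burner_2 and the x axis of lamp_3, either way round above 1.4 rad and angle between the z axis of burner_2 and the z axis of lamp_3, either way round below 0.06 rad) and (x of lamp_3 in the frame of tray between -0.14 and 0.14 m and y of lamp_3 in the frame of tray between -0.045 and 0.045 m and z of lamp_3 in the frame of tray between 0.004 and 0.011 m and angle between lamp_3's own z axis and vertical below 0.06 rad and linear speed of lamp_3 below 0.02 m/s))) and (((z of burner_3 in the frame of lamp_1 between 0.0815 and 0.0862 m and x of burner_3 in the frame of lamp_1 between -0.004 and 0.004 m and y of burner_3 in the frame of lamp_1 between -0.004 and 0.004 m and angle between the x axis of burner_3 and the x axis of lamp_1, either way round above 1.4 rad and angle between the z axis of burner_3 and the z axis of lamp_1, either way round below 0.06 rad) and (x of lamp_1 in the frame of tray between -0.14 and 0.14 m and y of lamp_1 in the frame of tray between -0.045 and 0.045 m and z of lamp_1 in the frame of tray between 0.004 and 0.011 m and angle between lamp_1's own z axis and vertical below 0.06 rad and linear speed of lamp_1 below 0.02 m/s)) or ((z of burner_3 in the frame of lamp_2 between 0.0815 and 0.0862 m and x of burner_3 in the frame of lamp_2 between -0.004 and 0.004 m and y of burner_3 in the frame of lamp_2 between -0.004 and 0.004 m and angle between the x axis of burner_3 and the x axis of lamp_2, either way round above 1.4 rad and angle between the z axis of burner_3 and the z axis of lamp_2, either way round below 0.06 rad) and (x of lamp_2 in the frame of tray between -0.14 and 0.14 m and y of lamp_2 in the frame of tray between -0.045 and 0.045 m and z of lamp_2 in the frame of tray between 0.004 and 0.011 m and angle between lamp_2's own z axis and vertical below 0.06 rad and linear speed of lamp_2 below 0.02 m/s)) or ((z of burner_3 in the frame of lamp_3 between 0.0815 and 0.0862 m and x of burner_3 in the frame of lamp_3 between -0.004 and 0.004 m and y of burner_3 in the frame of lamp_3 between -0.004 and 0.004 m and angle between the x axis of burner_3 and the x axis of lamp_3, either way round above 1.4 rad and angle between the z axis of burner_3 and the z axis of lamp_3, either way round below 0.06 rad) and (x of lamp_3 in the frame of tray between -0.14 and 0.14 m and y of lamp_3 in the frame of tray between -0.045 and 0.045 m and z of lamp_3 in the frame of tray between 0.004 and 0.011 m and angle between lamp_3's own z axis and vertical below 0.06 rad and linear speed of lamp_3 below 0.02 m/s))) and ((x of lamp_1 in the frame of tray between -0.14 and 0.14 m and y of lamp_1 in the frame of tray between -0.045 and 0.045 m and z of lamp_1 in the frame of tray between 0.004 and 0.011 m and angle between lamp_1's own z axis and vertical below 0.06 rad and linear speed of lamp_1 below 0.02 m/s) or ((distance between lamp_1 and nest_1 below 0.008 m and angle between lamp_1's own z axis and vertical below 0.05 rad) or (distance between lamp_1 and nest_2 below 0.008 m and angle between lamp_1's own z axis and vertical below 0.05 rad) or (distance between lamp_1 and nest_3 below 0.008 m and angle between lamp_1's own z axis and vertical below 0.05 rad))) and ((x of lamp_2 in the frame of tray between -0.14 and 0.14 m and y of lamp_2 in the frame of tray between -0.045 and 0.045 m and z of lamp_2 in the frame of tray between 0.004 and 0.011 m and angle between lamp_2's own z axis and vertical below 0.06 rad and linear speed of lamp_2 below 0.02 m/s) or ((distance between lamp_2 and nest_1 below 0.008 m and angle between lamp_2's own z axis and vertical below 0.05 rad) or (distance between lamp_2 and nest_2 below 0.008 m and angle between lamp_2's own z axis and vertical below 0.05 rad) or (distance between lamp_2 and nest_3 below 0.008 m and angle between lamp_2's own z axis and vertical below 0.05 rad))) and ((x of lamp_3 in the frame of tray between -0.14 and 0.14 m and y of lamp_3 in the frame of tray between -0.045 and 0.045 m and z of lamp_3 in the frame of tray between 0.004 and 0.011 m and angle between lamp_3's own z axis and vertical below 0.06 rad and linear speed of lamp_3 below 0.02 m/s) or ((distance between lamp_3 and nest_1 below 0.008 m and angle between lamp_3's own z axis and vertical below 0.05 rad) or (distance between lamp_3 and nest_2 below 0.008 m and angle between lamp_3's own z axis and vertical below 0.05 rad) or (distance between lamp_3 and nest_3 below 0.008 m and angle between lamp_3's own z axis and vertical below 0.05 rad))) and (((distance between lamp_1 and nest_1 below 0.008 m and angle between lamp_1's own z axis and vertical below 0.05 rad) or (distance between lamp_1 and nest_2 below 0.008 m and angle between lamp_1's own z axis and vertical below 0.05 rad) or (distance between lamp_1 and nest_3 below 0.008 m and angle between lamp_1's own z axis and vertical below 0.05 rad)) or (z of burner_1 in the frame of lamp_1 between 0.0815 and 0.0862 m and x of burner_1 in the frame of lamp_1 between -0.004 and 0.004 m and y of burner_1 in the frame of lamp_1 between -0.004 and 0.004 m and angle between the x axis of burner_1 and the x axis of lamp_1, either way round above 1.4 rad and angle between the z axis of burner_1 and the z axis of lamp_1, either way round below 0.06 rad) or (z of burner_2 in the frame of lamp_1 between 0.0815 and 0.0862 m and x of burner_2 in the frame of lamp_1 between -0.004 and 0.004 m and y of burner_2 in the frame of lamp_1 between -0.004 and 0.004 m and angle between the x axis of burner_2 and the x axis of lamp_1, either way round above 1.4 rad and angle between the z axis of burner_2 and the z axis of lamp_1, either way round below 0.06 rad) or (z of burner_3 in the frame of lamp_1 between 0.0815 and 0.0862 m and x of burner_3 in the frame of lamp_1 between -0.004 and 0.004 m and y of burner_3 in the frame of lamp_1 between -0.004 and 0.004 m and angle between the x axis of burner_3 and the x axis of lamp_1, either way round above 1.4 rad and angle between the z axis of burner_3 and the z axis of lamp_1, either way round below 0.06 rad)) and (((distance between lamp_2 and nest_1 below 0.008 m and angle between lamp_2's own z axis and vertical below 0.05 rad) or (distance between lamp_2 and nest_2 below 0.008 m and angle between lamp_2's own z axis and vertical below 0.05 rad) or (distance between lamp_2 and nest_3 below 0.008 m and angle between lamp_2's own z axis and vertical below 0.05 rad)) or (z of burner_1 in the frame of lamp_2 between 0.0815 and 0.0862 m and x of burner_1 in the frame of lamp_2 between -0.004 and 0.004 m and y of burner_1 in the frame of lamp_2 between -0.004 and 0.004 m and angle between the x axis of burner_1 and the x axis of lamp_2, either way round above 1.4 rad and angle between the z axis of burner_1 and the z axis of lamp_2, either way round below 0.06 rad) or (z of burner_2 in the frame of lamp_2 between 0.0815 and 0.0862 m and x of burner_2 in the frame of lamp_2 between -0.004 and 0.004 m and y of burner_2 in the frame of lamp_2 between -0.004 and 0.004 m and angle between the x axis of burner_2 and the x axis of lamp_2, either way round above 1.4 rad and angle between the z axis of burner_2 and the z axis of lamp_2, either way round below 0.06 rad) or (z of burner_3 in the frame of lamp_2 between 0.0815 and 0.0862 m and x of burner_3 in the frame of lamp_2 between -0.004 and 0.004 m and y of burner_3 in the frame of lamp_2 between -0.004 and 0.004 m and angle between the x axis of burner_3 and the x axis of lamp_2, either way round above 1.4 rad and angle between the z axis of burner_3 and the z axis of lamp_2, either way round below 0.06 rad)) and (((distance between lamp_3 and nest_1 below 0.008 m and angle between lamp_3's own z axis and vertical below 0.05 rad) or (distance between lamp_3 and nest_2 below 0.008 m and angle between lamp_3's own z axis and vertical below 0.05 rad) or (distance between lamp_3 and nest_3 below 0.008 m and angle between lamp_3's own z axis and vertical below 0.05 rad)) or (z of burner_1 in the frame of lamp_3 between 0.0815 and 0.0862 m and x of burner_1 in the frame of lamp_3 between -0.004 and 0.004 m and y of burner_1 in the frame of lamp_3 between -0.004 and 0.004 m and angle between the x axis of burner_1 and the x axis of lamp_3, either way round above 1.4 rad and angle between the z axis of burner_1 and the z axis of lamp_3, either way round below 0.06 rad) or (z of burner_2 in the frame of lamp_3 between 0.0815 and 0.0862 m and x of burner_2 in the frame of lamp_3 between -0.004 and 0.004 m and y of burner_2 in the frame of lamp_3 between -0.004 and 0.004 m and angle between the x axis of burner_2 and the x axis of lamp_3, either way round above 1.4 rad and angle between the z axis of burner_2 and the z axis of lamp_3, either way round below 0.06 rad) or (z of burner_3 in the frame of lamp_3 between 0.0815 and 0.0862 m and x of burner_3 in the frame of lamp_3 between -0.004 and 0.004 m and y of burner_3 in the frame of lamp_3 between -0.004 and 0.004 m and angle between the x axis of burner_3 and the x axis of lamp_3, either way round above 1.4 rad and angle between the z axis of burner_3 and the z axis of lamp_3, either way round below 0.06 rad))); the robot touches nothing.
It fails at once if the setting plate is tipped more than 0.25 rad (angle between plate's own z axis and vertical above 0.25 rad).
Of burner_1, burner_2, burner_3 only 2 to 3 are there at a start; the rules pass over those that are not, and their reading is None.
At some moment in a run one of burner_1, burner_2, burner_3 may be knocked a few centimetres aside while the robot is not near it.
It also fails if it takes over 210 s, if anything falls off the work surface, if the arm or the gripper's body presses on something with over 40 N, if the wrist force passes 120 N, or if a joint passes its speed limit or range.

## Working session

There is one attempt and no reset: what is moved stays moved. The work goes in short steps, Python scripts to look and compute and a tool call to move; the robot and the scene stay as the last step left them, time stands still between calls to the robot, and variables do not carry over. Pictures are saved under pics/ and viewed, about 12 in all and at most 16, crops included, and the job is handed in when it is done.

Besides the shell and the picture viewer there is one more tool, called after ">>>" in YAML: its name, and indented under it one key for each argument. arm_command: Moves the arm, as the interface text tells. Its arguments: {"type":"object","properties":{"series":{"type":"array"},"force":{"type":"number"}},"required":["series"]}

```bash
mkdir -p pics; ls
cat > h.py <<'E'
import numpy as np, cv2
from cell import bot
def cam(n):
    d=bot.get_image(n); d['f']=240/np.tan(np.radians(d['vertical_fov'])/2); d['R']=cv2.Rodrigues(np.array(d['rvec'],float))[0]; d['t']=np.array(d['tvec'],float).ravel(); return d
def at_z(d,r,c,z):
    ray=d['R'].T@np.array([(c-d['cx'])/d['f'],(r-d['cy'])/d['f'],1]); o=-d['R'].T@d['t']; return o+ray*(z-o[2])/ray[2]
def cloud(d):
    r,c=np.mgrid[0:480,0:640]; Z=d['depth']; P=np.stack([(c-d['cx'])/d['f']*Z,(r-d['cy'])/d['f']*Z,Z],-1); return (P-d['t'])@d['R']
def px(d,p):
    q=d['R']@np.array(p)+d['t']; return q[1]/q[2]*d['f']+d['cy'],q[0]/q[2]*d['f']+d['cx']
E
python3 - <<'E'
from h import *
s=bot.get_state(); print(s['time'],s['eef_pos'],s['tcp_rot'],bot.grip_depth)
for n in ['scene','top']:
    d=cam(n); cv2.imwrite(f'pics/{n}0.png',d['img']); print(n,d['vertical_fov'],d['cx'],d['cy'],-d['R'].T@d['t'])
    for k in ['plate_handle','bearers','tray','fixture','burner_1','lamp_1_collar','burner_1_lugs','nest_1']:
        for l in bot.landmark_of(n,k)[:6]:
            r,c=l['pixel']; C=cloud(d)[int(np.clip(r,0,479)),int(np.clip(c,0,639))]
            print(k,round(l['score'],2),round(r),round(c),C.round(3))
E
```

```text
pics
0.0 [0.24013382 0.60333357 0.23023531] [[-9.29139291e-01  3.69729378e-01 -6.03508356e-04]
 [ 3.69729844e-01  9.29137371e-01 -1.89432717e-03]
 [-1.39646238e-04 -1.98322885e-03 -9.99998024e-01]] 0.0187
scene 52.86494804623209 314.2038438042866 242.78097489360138 [ 1.0571458  -0.50389212  0.69539386]
plate_handle 0.72 215 314 [0.56  0.021 0.159]
bearers 0.85 317 254 [ 0.55  -0.137 -0.   ]
bearers 0.3 192 360 [0.439 0.32  0.007]
tray 0.69 240 365 [0.648 0.066 0.118]
tray 0.17 354 174 [ 0.537 -0.301  0.033]
fixture 0.86 272 316 [0.575 0.01  0.028]
burner_1 0.86 192 358 [ 0.426  0.324 -0.001]
burner_1 0.72 253 474 [0.823 0.147 0.137]
burner_1 0.7 232 444 [0.681 0.325 0.002]
burner_1 0.61 205 406 [0.568 0.333 0.019]
burner_1 0.57 352 174 [ 0.537 -0.3    0.038]
lamp_1_collar 0.87 210 277 [0.457 0.021 0.12 ]
burner_1_lugs 0.84 189 361 [0.455 0.302 0.032]
burner_1_lugs 0.17 315 257 [ 0.552 -0.131 -0.001]
top 54.73304398002817 318.54568007366515 243.14225674331766 [0.47834286 0.0162448  0.96933266]
plate_handle 0.87 261 317 [0.558 0.029 0.159]
tray 0.7 261 242 [0.571 0.187 0.009]
burner_1 0.94 168 191 [0.768 0.297 0.022]
burner_1 0.83 282 474 [ 0.526 -0.277  0.051]
burner_1 0.83 261 164 [0.57  0.336 0.05 ]
burner_1 0.78 214 172 [0.666 0.324 0.05 ]
burner_1 0.58 324 171 [0.444 0.32  0.047]
burner_1_lugs 0.82 322 168 [0.448 0.323 0.052]
burner_1_lugs 0.47 321 170 [0.451 0.321 0.045]
```

View pics/top0.png

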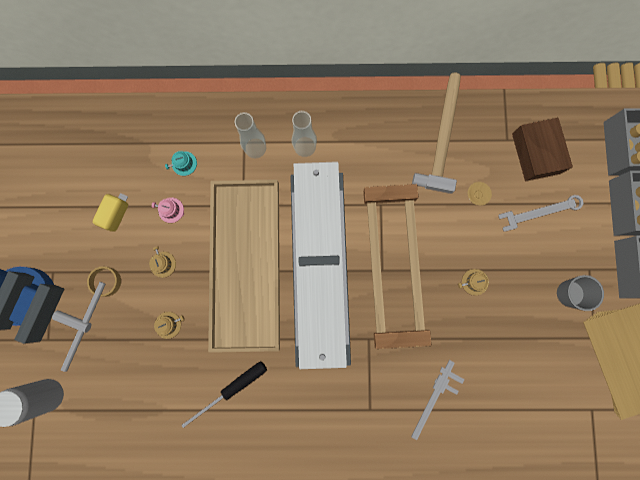

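View pics/scene0.png

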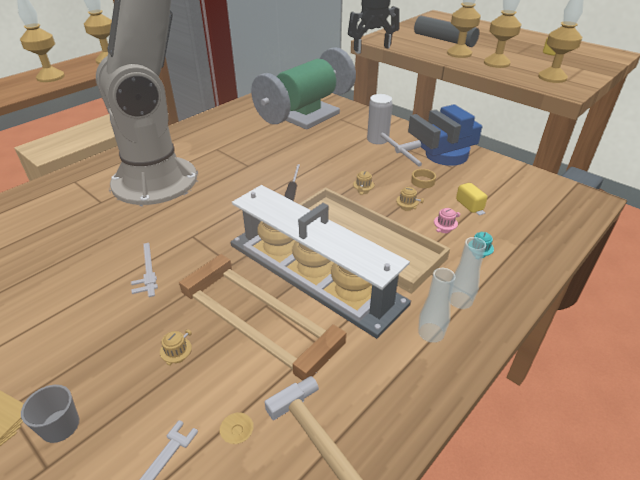

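The top view shows the plate/fixture in the middle (319,265), the tray on the left (244,265), and the bearers on the right with battens at (391,194) and (403,339). Brass burners stand at (162,263), (169,324) and (475,282). The pink and turquoise ones are the look-alikes.

```bash
cat >> h.py <<'E'
def rect(d,xr,yr,zr,show=''):
    C=cloud(d); m=(d['depth']>0)
    for i,(a,b) in enumerate([xr,yr,zr]): m&=(C[...,i]>a)&(C[...,i]<b)
    n,lab,st,_=cv2.connectedComponentsWithStats(m.astype(np.uint8)); 
    out=[]
    for i in range(1,n):
        if st[i,4]<40: continue
        P=C[lab==i]; (c,s,a)=cv2.minAreaRect((P[:,:2]*1000).astype(np.float32)); 
        if s[0]<s[1]: s=s[::-1]; a+=90
        a=(a+90)%180-90
        print(show,np.round(c,1),np.round(s,1),'long axis deg',round(a,2),'z',np.median(P[:,2]).round(4),st[i,4]); out.append((c,s,a))
    return out
def fr(s=None):
    s=s or bot.get_state(); R=np.array(s['tcp_rot']); print('t',round(s['time'],2),'p',np.round(s['eef_pos'],4),'yaw(tool y) deg',round(np.degrees(np.arctan2(R[1,1],R[0,1])),2),'tilt',R[:,2].round(4),'F',np.round(s['contact_force'],1),'w',round(s['gripper_width'],4)); return np.array(s['eef_pos']),R
E
python3 - <<'E'
from h import *
d=cam('top')
rect(d,(.3,.8),(-.1,.12),(.105,.13),'plate'); rect(d,(.3,.8),(-.1,.12),(.15,.17),'bar')
rect(d,(.3,.85),(-.3,-.06),(.02,.036),'bearer')
rect(d,(.3,.85),(.08,.28),(.022,.036),'traywall')
rect(d,(.3,.85),(-.1,.12),(.006,.022),'fix')
rect(d,(.4,.9),(-.35,-.25),(.04,.06),'b');rect(d,(.4,.9),(.27,.4),(.04,.06),'b')
C=cloud(d)
for b in [(.526,-.277),(.57,.336),(.444,.32)]:
    m=np.hypot(C[...,0]-b[0],C[...,1]-b[1])<.055
    P=C[m&(C[...,2]>.022)]; q=P[:,:2]-b; k=np.hypot(*q.T)>.028
    print(b,np.degrees(np.arctan2(*q[k].mean(0)[::-1])) if k.any() else None,P[k].round(3).tolist()[:12])
    for l in bot.landmark_of('top','burner_1_lugs'): pass
im=cv2.resize(d['img'][215:365,130:200],None,fx=5,fy=4,interpolation=cv2.INTER_CUBIC); im2=cv2.resize(d['img'][215:365,440:510],None,fx=5,fy=4,interpolation=cv2.INTER_CUBIC)
cv2.imwrite('pics/b.png',np.hstack([im,im2]))
fr()
E
```

```text
plate [557.9  26. ] [380.6  85.1] long axis deg 1.76 z 0.1172 9051
bar [557.3  26. ] [72. 16.] long axis deg -89.59 z 0.159 375
bearer [ 770.8 -160.4] [193.4 147.2] long axis deg -86.01 z 0.027 1714
bearer [ 522.5 -274.7] [52.2 42.8] long axis deg 9.41 z 0.0224 183
bearer [ 411.4 -139.1] [110.4  30.2] long axis deg -86.93 z 0.0296 870
traywall [800.8 156.9] [44.2 12.5] long axis deg -66.54 z 0.0288 40
traywall [564.1 181. ] [351. 141.] long axis deg 0.84 z 0.0294 1883
traywall [678.1  81.3] [67.4  2.4] long axis deg 0.21 z 0.0255 60
traywall [330.7 178.7] [99.6 20.4] long axis deg -54.5 z 0.0242 370
fix [676.7 -21.8] [163.5   9. ] long axis deg 1.76 z 0.0134 138
fix [711.   84.1] [87.1  6.6] long axis deg 0.69 z 0.0132 79
fix [663.2 112.4] [152.9   0.8] long axis deg 0.81 z 0.0152 72
fix [557.3 -91.1] [302.9  30.3] long axis deg 3.12 z 0.0082 918
fix [475.4 -31.3] [230.8   8.7] long axis deg -0.12 z 0.0134 196
fix [390.   72.7] [67.5  6.4] long axis deg 0.05 z 0.0133 101
b [ 525.1 -289.2] [37.2 36.3] long axis deg 59.93 z 0.051 303
b [778.4 312.8] [36.8 36.4] long axis deg 47.51 z 0.
[... 542 characters left out ...]
396605 [[0.599, 0.362, 0.031], [0.598, 0.359, 0.034], [0.599, 0.358, 0.032], [0.599, 0.357, 0.03], [0.596, 0.365, 0.036], [0.596, 0.364, 0.033], [0.596, 0.362, 0.033], [0.596, 0.36, 0.033], [0.596, 0.357, 0.033], [0.596, 0.356, 0.032], [0.594, 0.366, 0.032], [0.594, 0.363, 0.035]]
(0.444, 0.32) 100.66942585263457 [[0.463, 0.341, 0.023], [0.461, 0.349, 0.023], [0.461, 0.343, 0.022], [0.459, 0.347, 0.023], [0.451, 0.349, 0.045], [0.45, 0.349, 0.049], [0.449, 0.349, 0.045], [0.448, 0.349, 0.049], [0.446, 0.353, 0.044], [0.446, 0.35, 0.046], [0.444, 0.352, 0.047], [0.444, 0.348, 0.051]]
t 1.1 p [0.2404 0.604  0.2313] yaw(tool y) deg 68.3 tilt [ 0.e+00  1.e-04 -1.e+00] F [-0.3 -0.3 -0.4] w 0.0857
```

```bash
cat >> h.py <<'E'
def plan(p,yaw,n=None,half=True):
    """rows to bring TCP to p with tool-y yaw (deg), pointing down; prints compact rows"""
    P,R=fr(); p=np.array(p,float); y0=np.degrees(np.arctan2(R[1,1],R[0,1])); dy=(yaw-y0+180)%360-180
    if half: dy=(dy+90)%180-90
    # levelling
    z=R[:,2]; lev=R.T@np.cross(z,[0,0,-1])
    D=p-P; n=n or int(np.ceil(max(np.linalg.norm(D)/.04,abs(dy)/7,1)))
    print('q7',round(bot.get_state()['qpos'][6],2),'D',D.round(4),'dyaw',round(dy,2),'rows',n,'lev',lev.round(4))
    for k in range(n):
        a=np.radians(y0+dy*k/n); Rk=np.array([[-np.sin(a),np.cos(a),0],[np.cos(a),np.sin(a),0],[0,0,-1]])
        Rk[:,0]=np.cross(Rk[:,1],Rk[:,2]); t=Rk.T@D/n
        print('{"tx":%.4f,"ty":%.4f,"tz":%.4f,"rz":%.4f}'%(*t,-np.radians(dy/n)))
E
python3 - <<'E'
from h import *
plan([.558,.026,.24],1.76)
d=cam('top'); print(at_z(d,194,391,.03),at_z(d,339,403,.03))
E
```

```text
t 1.1 p [0.2404 0.604  0.2313] yaw(tool y) deg 68.3 tilt [ 0.e+00  1.e-04 -1.e+00] F [-0.3 -0.3 -0.4] w 0.0857
q7 -0.05 D [ 0.3176 -0.578   0.0087] dyaw -66.54 rows 17 lev [ 0.0001 -0.      0.    ]
{"tx":-0.0299,"ty":-0.0247,"tz":-0.0005,"rz":0.0683}
{"tx":-0.0315,"ty":-0.0226,"tz":-0.0005,"rz":0.0683}
{"tx":-0.0330,"ty":-0.0204,"tz":-0.0005,"rz":0.0683}
{"tx":-0.0343,"ty":-0.0181,"tz":-0.0005,"rz":0.0683}
{"tx":-0.0355,"ty":-0.0157,"tz":-0.0005,"rz":0.0683}
{"tx":-0.0365,"ty":-0.0132,"tz":-0.0005,"rz":0.0683}
{"tx":-0.0373,"ty":-0.0107,"tz":-0.0005,"rz":0.0683}
{"tx":-0.0379,"ty":-0.0081,"tz":-0.0005,"rz":0.0683}
{"tx":-0.0384,"ty":-0.0055,"tz":-0.0005,"rz":0.0683}
{"tx":-0.0387,"ty":-0.0029,"tz":-0.0005,"rz":0.0683}
{"tx":-0.0388,"ty":-0.0002,"tz":-0.0005,"rz":0.0683}
{"tx":-0.0387,"ty":0.0024,"tz":-0.0005,"rz":0.0683}
{"tx":-0.0385,"ty":0.0050,"tz":-0.0005,"rz":0.0683}
{"tx":-0.0380,"ty":0.0077,"tz":-0.0005,"rz":0.0683}
{"tx":-0.0374,"ty":0.0102,"tz":-0.0005,"rz":0.0683}
{"tx":-0.0366,"ty":0.0128,"tz":-0.0005,"rz":0.0683}
{"tx":-0.0357,"ty":0.0152,"tz":-0.0005,"rz":0.0683}
[ 0.70716955 -0.12291606  0.03      ] [ 0.41248221 -0.13968157  0.03      ]
```

View pics/b.png

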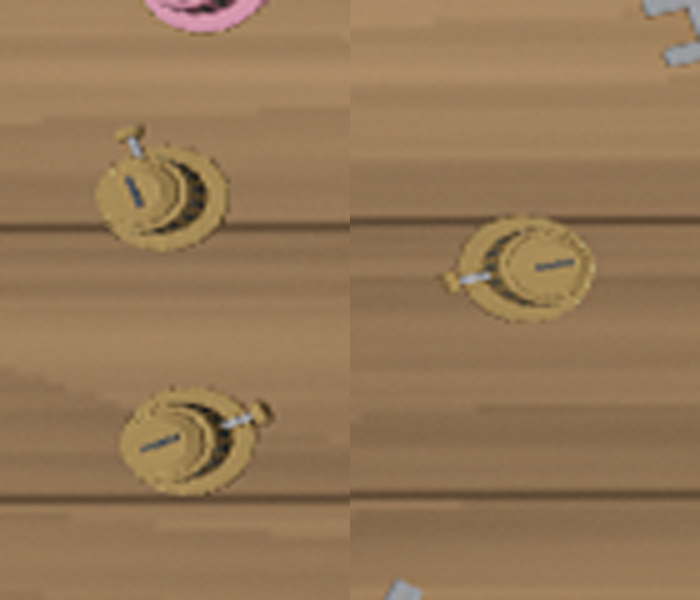

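The crop shows the three brass burners' knobs. The upper left one points to image-up (+x), the lower left one to the right and slightly up (-y), and the right one to the left (+y). Moving to above the plate handle.

>>> arm_command:
  series:
    - {"tx": -0.03,"ty": -0.025,"tz": -0.001,"rz": 0.068}
    - {"tx": -0.0315,"ty": -0.0226,"tz": -0.0005,"rz": 0.068}
    - {"tx": -0.033,"ty": -0.0204,"rz": 0.068}
    - {"tx": -0.034,"ty": -0.018,"rz": 0.068}
    - {"tx": -0.0355,"ty": -0.0157,"rz": 0.068}
    - {"tx": -0.0365,"ty": -0.013,"rz": 0.068}
    - {"tx": -0.037,"ty": -0.0107,"rz": 0.068}
    - {"tx": -0.038,"ty": -0.008,"rz": 0.068}

```text
$.series[0]: bad value
```

>>> arm_command:
  series:
    - {"tx": -0.038,"ty": -0.0055,"rz": 0.068}
    - {"tx": -0.0387,"ty": -0.003,"rz": 0.068}
    - {"tx": -0.0388,"rz": 0.068}
    - {"tx": -0.0387,"ty": 0.0024,"rz": 0.068}
    - {"tx": -0.0385,"ty": 0.005,"rz": 0.068}
    - {"tx": -0.038,"ty": 0.0077,"rz": 0.068}
    - {"tx": -0.0374,"ty": 0.01,"rz": 0.068}
    - {"tx": -0.0366,"ty": 0.013,"rz": 0.068}

```text
$.series[0]: bad value
```

>>> arm_command:
  series:
    - {"tx": -0.03,"ty": -0.025,"tz": -0.001,"rx": 0,"ry": 0,"rz": 0.068,"gripper": 0.085}
    - {"tx": -0.0315,"ty": -0.0226,"tz": 0,"rx": 0,"ry": 0,"rz": 0.068,"gripper": 0.085}

```text
time: 1.32
eef_pos: [0.2709, 0.5421, 0.2311]
tcp_rot: [[-0.875, 0.483, -0.004], [0.483, 0.875, 0.005], [0.006, 0.003, -1.0]]
contact_force: [1.6, -0.5, 0.4]
gripper_width: 0.0849
```

>>> arm_command:
  series:
    - {"tx": -0.033,"ty": -0.0204,"tz": 0,"rx": 0,"ry": 0,"rz": 0.068,"gripper": 0.085}
    - {"tx": -0.034,"ty": -0.018,"tz": 0,"rx": 0,"ry": 0,"rz": 0.068,"gripper": 0.085}
    - {"tx": -0.0355,"ty": -0.0157,"tz": 0,"rx": 0,"ry": 0,"rz": 0.068,"gripper": 0.085}
    - {"tx": -0.0365,"ty": -0.013,"tz": 0,"rx": 0,"ry": 0,"rz": 0.068,"gripper": 0.085}
    - {"tx": -0.037,"ty": -0.0107,"tz": 0,"rx": 0,"ry": 0,"rz": 0.068,"gripper": 0.085}
    - {"tx": -0.038,"ty": -0.008,"tz": 0,"rx": 0,"ry": 0,"rz": 0.068,"gripper": 0.085}

```text
time: 1.82
eef_pos: [0.3859, 0.3321, 0.2298]
tcp_rot: [[-0.601, 0.799, -0.004], [0.799, 0.601, 0.009], [0.009, 0.002, -1.0]]
contact_force: [0.1, -0.5, 0.4]
gripper_width: 0.0853
```

>>> arm_command:
  series:
    - {"tx": -0.038,"ty": -0.0055,"tz": 0,"rx": 0,"ry": 0,"rz": 0.068,"gripper": 0.085}
    - {"tx": -0.0387,"ty": -0.003,"tz": 0,"rx": 0,"ry": 0,"rz": 0.068,"gripper": 0.085}
    - {"tx": -0.0388,"ty": 0,"tz": 0,"rx": 0,"ry": 0,"rz": 0.068,"gripper": 0.085}
    - {"tx": -0.0387,"ty": 0.0024,"tz": 0,"rx": 0,"ry": 0,"rz": 0.068,"gripper": 0.085}
    - {"tx": -0.0385,"ty": 0.005,"tz": 0,"rx": 0,"ry": 0,"rz": 0.068,"gripper": 0.085}
    - {"tx": -0.038,"ty": 0.0077,"tz": 0,"rx": 0,"ry": 0,"rz": 0.068,"gripper": 0.085}
    - {"tx": -0.0374,"ty": 0.01,"tz": 0,"rx": 0,"ry": 0,"rz": 0.068,"gripper": 0.085}
    - {"tx": -0.0366,"ty": 0.013,"tz": 0,"rx": 0,"ry": 0,"rz": 0.068,"gripper": 0.085}

```text
time: 2.48
eef_pos: [0.5375, 0.0446, 0.2296]
tcp_rot: [[-0.074, 0.997, 0.003], [0.997, 0.074, 0.016], [0.015, 0.004, -1.0]]
contact_force: [0.5, 0.1, -0.0]
gripper_width: 0.0848
```

Run:
```python
from h import *
plan([.558,.026,.19],1.76,3)
d=cam('wrist'); rect(d,(.5,.62),(-.05,.1),(.148,.17),'bar'); rect(d,(.3,.8),(-.1,.12),(.105,.13),'plate')
```

```text
t 2.48 p [0.5375 0.0446 0.2296] yaw(tool y) deg 4.26 tilt [ 0.0026  0.0156 -0.9999] F [ 0.5  0.1 -0. ] w 0.0848
q7 0.06 D [ 0.0205 -0.0186 -0.0396] dyaw -2.5 rows 3 lev [ 0.0037 -0.0154  0.    ]
{"tx":-0.0067,"ty":0.0064,"tz":0.0132,"rz":0.0145}
{"tx":-0.0066,"ty":0.0065,"tz":0.0132,"rz":0.0145}
{"tx":-0.0065,"ty":0.0066,"tz":0.0132,"rz":0.0145}
bar [556.8  27.4] [71.9 16.1] long axis deg -88.29 z 0.1597 2505
plate [557.   26.9] [381.7  86. ] long axis deg 1.7 z 0.1179 46144
```

>>> arm_command:
  series:
    - {"tx": -0.0067,"ty": 0.0064,"tz": 0.0132,"rx": 0.002,"ry": -0.008,"rz": 0.0145,"gripper": 0.085}
    - {"tx": -0.0066,"ty": 0.0064,"tz": 0.0132,"rx": 0.002,"ry": -0.008,"rz": 0.0145,"gripper": 0.085}
    - {"tx": -0.005,"ty": 0.005,"tz": 0.0132,"rx": 0,"ry": 0,"rz": 0.0145,"gripper": 0.085}
    - {"tx": 0,"ty": 0,"tz": 0,"rx": 0,"ry": 0,"rz": 0,"gripper": 0.085}
    - {"tx": 0,"ty": 0,"tz": 0,"rx": 0,"ry": 0,"rz": 0,"gripper": 0.085}

```text
time: 2.95
eef_pos: [0.5626, 0.0099, 0.1906]
tcp_rot: [[-0.004, 1.0, 0.008], [1.0, 0.004, -0.01], [-0.01, 0.008, -1.0]]
contact_force: [-0.3, 0.0, 0.0]
gripper_width: 0.085
```

Run:
```python
from h import *
plan([.557,.027,.136],1.7,1)
```

```text
t 2.95 p [0.5626 0.0099 0.1906] yaw(tool y) deg 0.22 tilt [ 0.0079 -0.01   -0.9999] F [-0.3  0.   0. ] w 0.085
q7 0.08 D [-0.0056  0.0171 -0.0546] dyaw 1.48 rows 1 lev [0.0079 0.0101 0.    ]
{"tx":0.0171,"ty":-0.0055,"tz":0.0546,"rz":-0.0258}
```

>>> arm_command:
  series:
    - {"tx": 0.017,"ty": -0.0055,"tz": 0,"rx": 0.008,"ry": 0.01,"rz": -0.026,"gripper": 0.085}
    - {"tx": 0,"ty": 0,"tz": 0,"rx": 0,"ry": 0,"rz": 0,"gripper": 0.085}
    - {"tx": 0,"ty": 0,"tz": 0,"rx": 0,"ry": 0,"rz": 0,"gripper": 0.085}

```text
time: 3.2
eef_pos: [0.5559, 0.0304, 0.191]
tcp_rot: [[-0.035, 0.999, -0.001], [0.999, 0.035, 0.002], [0.002, -0.001, -1.0]]
contact_force: [0.6, -0.8, -0.6]
gripper_width: 0.085
```

Run:
```python
from h import *
plan([.557,.027,.136],1.7,1)
```

```text
t 3.2 p [0.5559 0.0304 0.191 ] yaw(tool y) deg 2.03 tilt [-0.0013  0.0023 -1.    ] F [ 0.6 -0.8 -0.6] w 0.085
q7 0.08 D [ 0.0011 -0.0034 -0.055 ] dyaw -0.33 rows 1 lev [-0.0012 -0.0023  0.    ]
{"tx":-0.0034,"ty":0.0010,"tz":0.0550,"rz":0.0057}
```

>>> arm_command:
  series:
    - {"tx": -0.0028,"ty": 0.001,"tz": 0.012,"rx": -0.001,"ry": -0.002,"rz": 0.005,"gripper": 0.085}
    - {"tx": 0,"ty": 0,"tz": 0.012,"rx": 0,"ry": 0,"rz": 0,"gripper": 0.085}
    - {"tx": 0,"ty": 0,"tz": 0.012,"rx": 0,"ry": 0,"rz": 0,"gripper": 0.085}
    - {"tx": 0,"ty": 0,"tz": 0.012,"rx": 0,"ry": 0,"rz": 0,"gripper": 0.085}
    - {"tx": 0,"ty": 0,"tz": 0.006,"rx": 0,"ry": 0,"rz": 0,"gripper": 0.085}
    - {"tx": 0,"ty": 0,"tz": 0,"rx": 0,"ry": 0,"rz": 0,"gripper": 0.085}
    - {"tx": 0,"ty": 0,"tz": 0,"rx": 0,"ry": 0,"rz": 0,"gripper": 0.085}

```text
time: 3.78
eef_pos: [0.5563, 0.0298, 0.132]
tcp_rot: [[-0.034, 0.999, 0.001], [0.999, 0.034, 0.001], [0.001, 0.001, -1.0]]
contact_force: [0.9, -0.5, 1.0]
gripper_width: 0.0848
```

Run:
```python
from h import *
plan([.557,.027,.136],1.7,1)
```

```text
t 3.78 p [0.5563 0.0298 0.132 ] yaw(tool y) deg 1.95 tilt [ 7.0e-04  1.4e-03 -1.0e+00] F [ 0.9 -0.5  1. ] w 0.0848
q7 0.12 D [ 0.0007 -0.0028  0.004 ] dyaw -0.25 rows 1 lev [ 0.0007 -0.0014  0.    ]
{"tx":-0.0028,"ty":0.0006,"tz":-0.0040,"rz":0.0044}
```

>>> arm_command:
  series:
    - {"tx": -0.002,"ty": 0,"tz": -0.002,"rx": 0,"ry": 0,"rz": 0,"gripper": 0.03}
    - {"tx": 0,"ty": 0,"tz": 0,"rx": 0,"ry": 0,"rz": 0,"gripper": 0.005}
    - {"tx": 0,"ty": 0,"tz": 0,"rx": 0,"ry": 0,"rz": 0,"gripper": 0.005}
    - {"tx": 0,"ty": 0,"tz": 0,"rx": 0,"ry": 0,"rz": 0,"gripper": 0.005}
    - {"tx": 0,"ty": 0,"tz": 0,"rx": 0,"ry": 0,"rz": 0,"gripper": 0.005}
    - {"tx": 0,"ty": 0,"tz": 0,"rx": 0,"ry": 0,"rz": 0,"gripper": 0.005}
    - {"tx": 0,"ty": 0,"tz": 0,"rx": 0,"ry": 0,"rz": 0,"gripper": 0.005}
    - {"tx": 0,"ty": 0,"tz": 0,"rx": 0,"ry": 0,"rz": 0,"gripper": 0.005}
  force: 80

```text
time: 4.45
eef_pos: [0.5572, 0.0271, 0.1364]
tcp_rot: [[-0.033, 0.999, 0.003], [0.999, 0.033, 0.002], [0.002, 0.003, -1.0]]
contact_force: [0.5, -0.8, -0.3]
gripper_width: 0.0142
```

Run:
```python
from h import *
plan([.557,.027,.136],1.7,1)
```

```text
t 4.45 p [0.5572 0.0271 0.1364] yaw(tool y) deg 1.88 tilt [ 0.0033  0.0023 -1.    ] F [ 0.5 -0.8 -0.3] w 0.0142
q7 0.12 D [-0.0002 -0.0001 -0.0004] dyaw -0.18 rows 1 lev [ 0.0033 -0.0022  0.    ]
{"tx":-0.0001,"ty":-0.0002,"tz":0.0004,"rz":0.0032}
```

>>> arm_command:
  series:
    - {"tx": 0,"ty": 0,"tz": -0.006,"rx": 0,"ry": 0,"rz": 0,"gripper": 0.005}
    - {"tx": 0,"ty": 0,"tz": -0.01,"rx": 0,"ry": 0,"rz": 0,"gripper": 0.005}
    - {"tx": 0,"ty": 0,"tz": -0.01,"rx": 0,"ry": 0,"rz": 0,"gripper": 0.005}
    - {"tx": 0,"ty": 0,"tz": -0.01,"rx": 0,"ry": 0,"rz": 0,"gripper": 0.005}
    - {"tx": 0,"ty": 0,"tz": -0.01,"rx": 0,"ry": 0,"rz": 0,"gripper": 0.005}
    - {"tx": 0,"ty": 0,"tz": -0.005,"rx": 0,"ry": 0,"rz": 0,"gripper": 0.005}
    - {"tx": 0,"ty": 0,"tz": 0,"rx": 0,"ry": 0,"rz": 0,"gripper": 0.005}
    - {"tx": 0,"ty": 0,"tz": 0,"rx": 0,"ry": 0,"rz": 0,"gripper": 0.005}

```text
time: 5.12
eef_pos: [0.5536, 0.0271, 0.1893]
tcp_rot: [[-0.034, 0.999, -0.004], [0.999, 0.034, 0.001], [0.001, -0.004, -1.0]]
contact_force: [-1.0, 0.3, -6.8]
gripper_width: 0.0143
```

Run:
```python
from h import *
plan([.560,-.1305,.1864],3.2,8)
d=cam('top'); rect(d,(.3,.8),(-.1,.12),(.145,.19),'plate')
```

```text
t 5.12 p [0.5536 0.0271 0.1893] yaw(tool y) deg 1.92 tilt [-3.5e-03  9.0e-04 -1.0e+00] F [-1.   0.3 -6.8] w 0.0143
q7 0.08 D [ 0.0064 -0.1576 -0.0029] dyaw 1.28 rows 8 lev [-0.0035 -0.001   0.    ]
{"tx":-0.0197,"ty":0.0001,"tz":0.0004,"rz":-0.0028}
{"tx":-0.0197,"ty":0.0001,"tz":0.0004,"rz":-0.0028}
{"tx":-0.0197,"ty":0.0000,"tz":0.0004,"rz":-0.0028}
{"tx":-0.0197,"ty":-0.0000,"tz":0.0004,"rz":-0.0028}
{"tx":-0.0197,"ty":-0.0001,"tz":0.0004,"rz":-0.0028}
{"tx":-0.0197,"ty":-0.0001,"tz":0.0004,"rz":-0.0028}
{"tx":-0.0197,"ty":-0.0002,"tz":0.0004,"rz":-0.0028}
{"tx":-0.0197,"ty":-0.0003,"tz":0.0004,"rz":-0.0028}
plate [716.8  31.7] [85.4 58. ] long axis deg -89.54 z 0.1694 1349
```

>>> arm_command:
  series:
    - {"tx": -0.012,"ty": 0,"tz": 0,"rx": -0.003,"ry": 0,"rz": -0.003,"gripper": 0.005}
    - {"tx": -0.025,"ty": 0,"tz": 0,"rx": 0,"ry": 0,"rz": -0.004,"gripper": 0.005}
    - {"tx": -0.028,"ty": 0,"tz": 0,"rx": 0,"ry": 0,"rz": -0.004,"gripper": 0.005}
    - {"tx": -0.028,"ty": 0,"tz": 0,"rx": 0,"ry": 0,"rz": -0.004,"gripper": 0.005}
    - {"tx": -0.025,"ty": 0,"tz": 0,"rx": 0,"ry": 0,"rz": -0.004,"gripper": 0.005}
    - {"tx": -0.015,"ty": 0,"tz": 0,"rx": 0,"ry": 0,"rz": -0.003,"gripper": 0.005}
    - {"tx": -0.006,"ty": 0,"tz": 0,"rx": 0,"ry": 0,"rz": 0,"gripper": 0.005}
    - {"tx": 0,"ty": 0,"tz": 0,"rx": 0,"ry": 0,"rz": 0,"gripper": 0.005}

```text
time: 5.83
eef_pos: [0.5572, -0.1134, 0.1842]
tcp_rot: [[-0.064, 0.998, -0.01], [0.998, 0.064, 0.002], [0.003, -0.009, -1.0]]
contact_force: [-0.1, -0.2, -7.2]
gripper_width: 0.0145
```

Run:
```python
from h import *
plan([.560,-.1305,.065],3.2,8)
```

```text
t 5.83 p [ 0.5572 -0.1134  0.1842] yaw(tool y) deg 3.66 tilt [-0.0096  0.0024 -1.    ] F [-0.1 -0.2 -7.2] w 0.0145
q7 0.4 D [ 0.0028 -0.0171 -0.1192] dyaw -0.46 rows 8 lev [-0.0094 -0.003   0.    ]
{"tx":-0.0022,"ty":0.0002,"tz":0.0149,"rz":0.0010}
{"tx":-0.0022,"ty":0.0002,"tz":0.0149,"rz":0.0010}
{"tx":-0.0022,"ty":0.0002,"tz":0.0149,"rz":0.0010}
{"tx":-0.0022,"ty":0.0002,"tz":0.0149,"rz":0.0010}
{"tx":-0.0022,"ty":0.0002,"tz":0.0149,"rz":0.0010}
{"tx":-0.0022,"ty":0.0002,"tz":0.0149,"rz":0.0010}
{"tx":-0.0022,"ty":0.0002,"tz":0.0149,"rz":0.0010}
{"tx":-0.0022,"ty":0.0002,"tz":0.0149,"rz":0.0010}
```

>>> arm_command:
  series:
    - {"tx": -0.006,"ty": 0.001,"tz": 0.01,"rx": -0.009,"ry": -0.003,"rz": 0.003,"gripper": 0.005}
    - {"tx": -0.006,"ty": 0.001,"tz": 0.017,"rx": 0,"ry": 0,"rz": 0.002,"gripper": 0.005}
    - {"tx": -0.003,"ty": 0,"tz": 0.017,"rx": 0,"ry": 0,"rz": 0,"gripper": 0.005}
    - {"tx": 0,"ty": 0,"tz": 0.017,"rx": 0,"ry": 0,"rz": 0,"gripper": 0.005}
    - {"tx": 0,"ty": 0,"tz": 0.017,"rx": 0,"ry": 0,"rz": 0,"gripper": 0.005}
    - {"tx": 0,"ty": 0,"tz": 0.016,"rx": 0,"ry": 0,"rz": 0,"gripper": 0.005}
    - {"tx": 0,"ty": 0,"tz": 0.008,"rx": 0,"ry": 0,"rz": 0,"gripper": 0.005}
    - {"tx": 0,"ty": 0,"tz": 0,"rx": 0,"ry": 0,"rz": 0,"gripper": 0.005}

```text
time: 6.5
eef_pos: [0.5621, -0.1142, 0.0766]
tcp_rot: [[-0.071, 0.998, -0.002], [0.997, 0.071, 0.011], [0.011, -0.001, -1.0]]
contact_force: [0.1, 0.0, -7.0]
gripper_width: 0.0147
```

Run:
```python
from h import *
plan([.560,-.1305,.055],3.2,1)
```

```text
t 6.5 p [ 0.5621 -0.1142  0.0766] yaw(tool y) deg 4.04 tilt [-0.0018  0.0105 -0.9999] F [ 0.1  0.  -7. ] w 0.0147
q7 0.49 D [-0.0021 -0.0163 -0.0216] dyaw -0.84 rows 1 lev [-0.0011 -0.0106  0.    ]
{"tx":-0.0161,"ty":-0.0032,"tz":0.0216,"rz":0.0147}
```

>>> arm_command:
  series:
    - {"tx": -0.007,"ty": -0.001,"tz": 0.002,"rx": 0,"ry": -0.01,"rz": 0.008,"gripper": 0.005}
    - {"tx": -0.006,"ty": -0.001,"tz": 0.004,"rx": 0,"ry": 0,"rz": 0.005,"gripper": 0.005}
    - {"tx": -0.003,"ty": 0,"tz": 0.005,"rx": 0,"ry": 0,"rz": 0,"gripper": 0.005}
    - {"tx": 0,"ty": 0,"tz": 0.003,"rx": 0,"ry": 0,"rz": 0,"gripper": 0.005}
    - {"tx": 0,"ty": 0,"tz": 0,"rx": 0,"ry": 0,"rz": 0,"gripper": 0.005}

```text
time: 6.92
eef_pos: [0.5636, -0.1296, 0.0637]
tcp_rot: [[-0.06, 0.998, 0.003], [0.998, 0.06, 0.0], [0.0, 0.003, -1.0]]
contact_force: [-0.8, -0.7, -7.7]
gripper_width: 0.0146
```

Run:
```python
from h import *
plan([.560,-.1305,.055],3.2,1)
```

```text
t 6.92 p [ 0.5636 -0.1296  0.0637] yaw(tool y) deg 3.42 tilt [ 3.2e-03  3.0e-04 -1.0e+00] F [-0.8 -0.7 -7.7] w 0.0146
q7 0.51 D [-0.0036 -0.0009 -0.0087] dyaw -0.22 rows 1 lev [ 0.0032 -0.0002  0.    ]
{"tx":-0.0007,"ty":-0.0037,"tz":0.0087,"rz":0.0038}
```

Good. Setting it down and opening.

>>> arm_command:
  series:
    - {"tx": 0,"ty": -0.002,"tz": 0.003,"rx": 0.003,"ry": 0,"rz": 0,"gripper": 0.005}
    - {"tx": 0,"ty": 0,"tz": 0.003,"rx": 0,"ry": 0,"rz": 0,"gripper": 0.005}
    - {"tx": 0,"ty": 0,"tz": 0.003,"rx": 0,"ry": 0,"rz": 0,"gripper": 0.005}
    - {"tx": 0,"ty": 0,"tz": 0.001,"rx": 0,"ry": 0,"rz": 0,"gripper": 0.005}
    - {"tx": 0,"ty": 0,"tz": 0,"rx": 0,"ry": 0,"rz": 0,"gripper": 0.005}

```text
time: 7.33
eef_pos: [0.5627, -0.1306, 0.0549]
tcp_rot: [[-0.058, 0.998, 0.003], [0.998, 0.058, 0.001], [0.0, 0.003, -1.0]]
contact_force: [-0.3, 0.5, -7.1]
gripper_width: 0.0145
```

Run:
```python
from h import *
plan([.560,-.1305,.055],3.2,1)
```

```text
t 7.33 p [ 0.5627 -0.1306  0.0549] yaw(tool y) deg 3.34 tilt [ 2.8e-03  5.0e-04 -1.0e+00] F [-0.3  0.5 -7.1] w 0.0145
q7 0.52 D [-0.0027  0.0001  0.0001] dyaw -0.14 rows 1 lev [ 0.0028 -0.0004  0.    ]
{"tx":0.0003,"ty":-0.0027,"tz":-0.0001,"rz":0.0025}
```

>>> arm_command:
  series:
    - {"tx": 0,"ty": 0,"tz": 0.0015,"rx": 0,"ry": 0,"rz": 0,"gripper": 0.005}
    - {"tx": 0,"ty": 0,"tz": 0.001,"rx": 0,"ry": 0,"rz": 0,"gripper": 0.005}
    - {"tx": 0,"ty": 0,"tz": 0,"rx": 0,"ry": 0,"rz": 0,"gripper": 0.005}

```text
time: 7.58
eef_pos: [0.5629, -0.1307, 0.0551]
tcp_rot: [[-0.058, 0.998, 0.003], [0.998, 0.058, 0.002], [0.002, 0.003, -1.0]]
contact_force: [1.3, -0.3, -7.6]
gripper_width: 0.0149
```

>>> arm_command:
  series:
    - {"tx": 0,"ty": 0,"tz": 0.004,"rx": 0,"ry": 0,"rz": 0,"gripper": 0.005}
    - {"tx": 0,"ty": 0,"tz": 0.001,"rx": 0,"ry": 0,"rz": 0,"gripper": 0.005}
    - {"tx": 0,"ty": 0,"tz": 0.001,"rx": 0,"ry": 0,"rz": 0,"gripper": 0.005}

```text
time: 7.83
eef_pos: [0.5644, -0.131, 0.0549]
tcp_rot: [[-0.058, 0.998, 0.006], [0.998, 0.058, 0.005], [0.005, 0.006, -1.0]]
contact_force: [-1.4, 0.9, 2.0]
gripper_width: 0.0143
```

>>> arm_command:
  series:
    - {"tx": 0,"ty": 0,"tz": 0,"rx": 0,"ry": 0,"rz": 0,"gripper": 0.085}
    - {"tx": 0,"ty": 0,"tz": 0,"rx": 0,"ry": 0,"rz": 0,"gripper": 0.085}
    - {"tx": 0,"ty": 0,"tz": 0,"rx": 0,"ry": 0,"rz": 0,"gripper": 0.085}
    - {"tx": 0,"ty": 0,"tz": 0,"rx": 0,"ry": 0,"rz": 0,"gripper": 0.085}
    - {"tx": 0,"ty": 0,"tz": 0,"rx": 0,"ry": 0,"rz": 0,"gripper": 0.085}
    - {"tx": 0,"ty": 0,"tz": 0,"rx": 0,"ry": 0,"rz": 0,"gripper": 0.085}
    - {"tx": 0,"ty": 0,"tz": -0.015,"rx": 0,"ry": 0,"rz": 0,"gripper": 0.085}
    - {"tx": 0,"ty": 0,"tz": -0.03,"rx": 0,"ry": 0,"rz": 0,"gripper": 0.085}

```text
time: 8.5
eef_pos: [0.5642, -0.1307, 0.0966]
tcp_rot: [[-0.059, 0.998, 0.003], [0.998, 0.059, 0.004], [0.003, 0.003, -1.0]]
contact_force: [-0.1, 0.3, 0.3]
gripper_width: 0.0852
```

>>> arm_command:
  series:
    - {"tx": 0,"ty": 0,"tz": -0.04,"rx": 0,"ry": 0,"rz": 0,"gripper": 0.085}
    - {"tx": 0,"ty": 0,"tz": -0.04,"rx": 0,"ry": 0,"rz": 0,"gripper": 0.085}
    - {"tx": 0,"ty": 0,"tz": -0.04,"rx": 0,"ry": 0,"rz": 0,"gripper": 0.085}
    - {"tx": -0.03,"ty": 0,"tz": -0.02,"rx": 0,"ry": 0,"rz": 0,"gripper": 0.085}
    - {"tx": -0.03,"ty": 0,"tz": 0,"rx": 0,"ry": 0,"rz": 0,"gripper": 0.085}
    - {"tx": -0.03,"ty": 0,"tz": 0,"rx": 0,"ry": 0,"rz": 0,"gripper": 0.085}
    - {"tx": -0.01,"ty": 0,"tz": 0,"rx": 0,"ry": 0,"rz": 0,"gripper": 0.085}

```text
time: 9.08
eef_pos: [0.5744, -0.23, 0.2496]
tcp_rot: [[-0.07, 0.997, 0.015], [0.998, 0.07, 0.003], [0.002, 0.015, -1.0]]
contact_force: [0.3, -1.3, -1.1]
gripper_width: 0.0852
```

Run:
```python
from h import *
fr(); d=cam('top'); cv2.imwrite('pics/t1.png',d['img'])
rect(d,(.3,.8),(-.2,-.05),(.033,.05),'plate')
rect(d,(.3,.85),(.0,.07),(.09,.125),'top');rect(d,(.3,.85),(-.1,.12),(.011,.03),'fix')
for l in bot.landmark_of('top','lamp_1_collar'):
    if l['score']>.3: print(l['score'],l['pixel'],at_z(d,*l['pixel'],.109))
rect(d,(.4,.6),(-.35,-.25),(.043,.06),'b');rect(d,(.4,.9),(.27,.4),(.043,.06),'b')
w=cam('wrist'); cv2.imwrite('pics/w1.png',w['img']); print(-w['R'].T@w['t']); rect(w,(.4,.6),(-.35,-.25),(.043,.06),'b')
```

```text
t 9.08 p [ 0.5744 -0.23    0.2496] yaw(tool y) deg 4.03 tilt [ 0.0146  0.0029 -0.9999] F [ 0.3 -1.3 -1.1] w 0.0852
plate [ 565.7 -133.2] [380.4  88.7] long axis deg 3.17 z 0.0359 7229
top [834.3  56.3] [26.4  7.8] long axis deg 80.94 z 0.1091 90
top [809.1  52.2] [33.8 11.9] long axis deg -67.71 z 0.108 112
top [727.3  31.1] [49.8 25.2] long axis deg -88.67 z 0.111 375
top [656.8  30.1] [60.8 58.9] long axis deg 0.41 z 0.1084 549
top [657.5  29.3] [23.8 23. ] long axis deg -0.95 z 0.0999 129
top [557.4  28.5] [60.2 54.1] long axis deg -0.31 z 0.1086 482
top [558.2  25.8] [22.8 22.7] long axis deg -0.2 z 0.1 133
top [457.1  26.9] [60.  53.3] long axis deg -0.3 z 0.1086 460
top [457.7  22.4] [22.3 22. ] long axis deg 89.98 z 0.0997 136
top [387.8  22.5] [44.2 24.2] long axis deg -88.56 z 0.1109 343
fix [802.7  55.3] [43.3 13.3] long axis deg -84.74 z 0.0198 44
fix [557.5  26. ] [399.6 111.9] long axis deg 1.76 z 0.0234 4723
fix [599.1 116. ] [258.1   9.9] long axis deg 0.91 z 0.028 362
fix [707.1 -73.9] [31.3 14.2] long axis deg 8.11 z 0.0279 76
fix [429.7 113.6] [76.9 11.6] long axis deg -0.53 z 0.0286 122
fix [409.  -91.3] [30.1 14.4] long axis deg 2.39 z 0.0279 77
0.61 [315.6, 322.2] [0.46044236 0.02012724 0.109     ]
b [ 526.1 -289.4] [36.5 35.8] long axis deg -89.87 z 0.0513 286
b [778.4 312.3] [37. 36.] long axis deg 6.09 z 0.051 257
b [677.9 336.7] [36.5 35.9] long axis deg 87.61 z 0.0508 265
b [564.1 348.8] [37.2 36.4] long axis deg 43.26 z 0.0509 276
b [441.1 334.1] [36.7 35.6] long axis deg 20.83 z 0.0506 291
[ 0.56771079 -0.16274688  0.39177182]
b [ 524.5 -288.3] [37.  36.9] long axis deg 42.79 z 0.0518 924
```

Run:
```python
import cv2,numpy as np
t=cv2.imread('pics/t1.png'); w=cv2.imread('pics/w1.png')
cv2.imwrite('pics/v1.png',np.hstack([cv2.resize(t[175:355,280:360],(266,600),interpolation=cv2.INTER_CUBIC),cv2.resize(w[:,:],(533,400))[:, :].copy() if 0 else cv2.copyMakeBorder(cv2.resize(w,(533,400)),0,200,0,0,cv2.BORDER_CONSTANT)]))
```

```text
(no output)
```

View pics/v1.png

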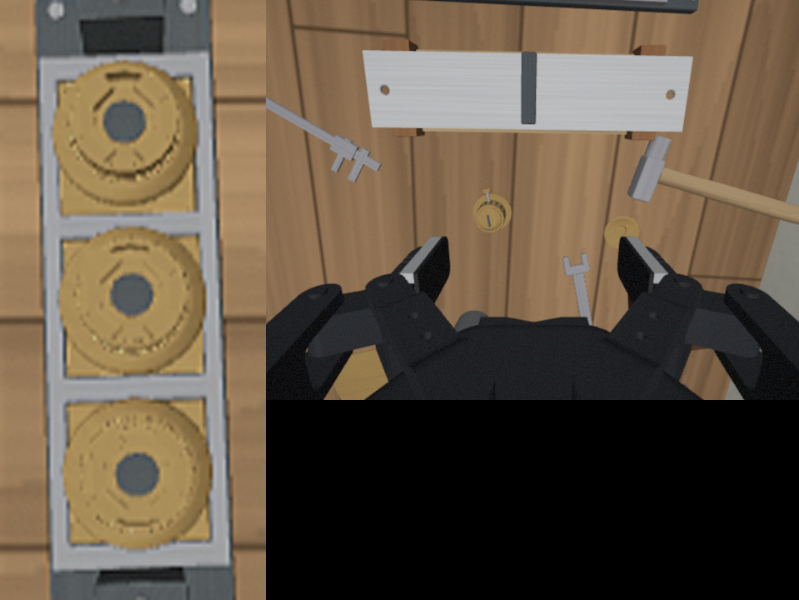

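The plate lies on the bearers, and the burner is at about (490,212) with its knob toward the plate. The lamp slots aren't resolved yet. I'll measure the knob direction and go to this burner.

```bash
cat >> h.py <<'E'
def burner(d,x,y):
    C=cloud(d); r=np.hypot(C[...,0]-x,C[...,1]-y); m=(r<.03)&(C[...,2]>.043)&(C[...,2]<.06); P=C[m]
    c,rad=cv2.minEnclosingCircle((P[:,:2]*1000).astype(np.float32)); c=np.array(c)/1000
    q=C[...,:2]-c; r=np.hypot(q[...,0],q[...,1]); k=(r>.0285)&(r<.042)&(C[...,2]>.0225)&(C[...,2]<.042); v=q[k]
    print('burner',c.round(4),'top dia',round(2*rad,1),'knob n',k.sum(),'yaw',np.degrees(np.arctan2(*v.mean(0)[::-1])).round(1) if k.any() else None,'r',np.hypot(*v.mean(0)).round(3) if k.any() else None)
    # slot on top
    return c
E
python3 - <<'E'
from h import *
w=cam('wrist'); c=burner(w,.525,-.289)
d=cam('top'); burner(d,.526,-.289); burner(d,.564,.349); burner(d,.441,.334)
plan([.5253,-.2887,.15],0)
i,j=map(int,px(w,[.525,-.289,.04])); print(i,j)
cv2.imwrite('pics/v2.png',cv2.resize(w['img'][i-40:i+40,j-50:j+50],(500,400),interpolation=cv2.INTER_CUBIC))
E
```

```text
burner [ 0.5246 -0.2881] top dia 38.1 knob n 69 yaw 101.4 r 0.034
burner [ 0.525  -0.2894] top dia 38.3 knob n 22 yaw 101.8 r 0.034
burner [0.5635 0.3491] top dia 38.4 knob n 20 yaw 20.0 r 0.034
burner [0.4409 0.3341] top dia 39.4 knob n 21 yaw -67.2 r 0.035
t 9.33 p [ 0.5748 -0.2222  0.247 ] yaw(tool y) deg 4.42 tilt [ 0.0103  0.0094 -0.9999] F [-0.1 -0.  -1. ] w 0.0851
q7 0.6 D [-0.0495 -0.0665 -0.097 ] dyaw -4.42 rows 4 lev [ 0.011  -0.0085  0.    ]
{"tx":-0.0156,"ty":-0.0136,"tz":0.0242,"rz":0.0193}
{"tx":-0.0159,"ty":-0.0133,"tz":0.0242,"rz":0.0193}
{"tx":-0.0161,"ty":-0.0130,"tz":0.0242,"rz":0.0193}
{"tx":-0.0164,"ty":-0.0127,"tz":0.0242,"rz":0.0193}
262 269
```

View pics/v2.png

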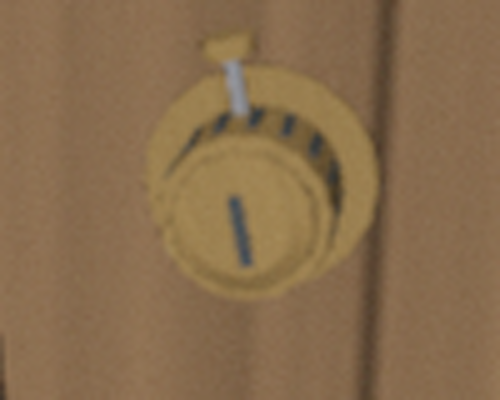

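The crop confirms the knob at about 101.6° (image up, slightly left), so the fingers close at yaw 11.6°.

>>> arm_command:
  series:
    - {"tx": -0.018,"ty": -0.014,"tz": 0.02,"rx": 0.005,"ry": -0.004,"rz": -0.04,"gripper": 0.085}
    - {"tx": -0.018,"ty": -0.011,"tz": 0.03,"rx": 0.004,"ry": -0.004,"rz": -0.05,"gripper": 0.085}
    - {"tx": -0.012,"ty": -0.008,"tz": 0.03,"rx": 0,"ry": 0,"rz": -0.03,"gripper": 0.085}
    - {"tx": 0,"ty": 0,"tz": 0.01,"rx": 0,"ry": 0,"rz": 0,"gripper": 0.085}
    - {"tx": 0,"ty": 0,"tz": 0,"rx": 0,"ry": 0,"rz": 0,"gripper": 0.085}

```text
time: 9.75
eef_pos: [0.5524, -0.2614, 0.1525]
tcp_rot: [[-0.218, 0.976, 0.004], [0.976, 0.218, 0.008], [0.006, 0.006, -1.0]]
contact_force: [0.6, 0.1, 0.3]
gripper_width: 0.085
```

Run:
```python
from h import *
w=cam('wrist'); c=burner(w,.525,-.289); plan([.5248,-.2885,.1],11.6,1)
```

```text
burner [ 0.5241 -0.2888] top dia 38.1 knob n 128 yaw 100.9 r 0.034
t 9.8 p [ 0.5526 -0.2615  0.1533] yaw(tool y) deg 12.63 tilt [ 0.0044  0.0072 -1.    ] F [0.  1.  0.1] w 0.0849
q7 0.85 D [-0.0278 -0.027  -0.0533] dyaw -1.03 rows 1 lev [ 0.0059 -0.0061  0.    ]
{"tx":-0.0203,"ty":-0.0330,"tz":0.0533,"rz":0.0180}
```

>>> arm_command:
  series:
    - {"tx": -0.011,"ty": -0.018,"tz": 0.01,"rx": 0.006,"ry": -0.006,"rz": 0.02,"gripper": 0.085}
    - {"tx": -0.009,"ty": -0.015,"tz": 0.015,"rx": 0,"ry": 0,"rz": 0,"gripper": 0.085}
    - {"tx": 0,"ty": 0,"tz": 0.015,"rx": 0,"ry": 0,"rz": 0,"gripper": 0.085}
    - {"tx": 0,"ty": 0,"tz": 0.005,"rx": 0,"ry": 0,"rz": 0,"gripper": 0.085}
    - {"tx": 0,"ty": 0,"tz": 0,"rx": 0,"ry": 0,"rz": 0,"gripper": 0.085}

```text
time: 10.22
eef_pos: [0.5341, -0.2813, 0.114]
tcp_rot: [[-0.209, 0.978, 0.013], [0.978, 0.209, 0.0], [-0.002, 0.012, -1.0]]
contact_force: [0.2, 0.6, 0.5]
gripper_width: 0.0851
```

Run:
```python
from h import *
w=cam('wrist'); c=burner(w,.525,-.289); plan([.5245,-.2887,.024],11.2,1)
```

```text
burner [ 0.5242 -0.2888] top dia 37.8 knob n 174 yaw 102.0 r 0.034
t 10.27 p [ 0.5349 -0.2809  0.1145] yaw(tool y) deg 12.11 tilt [ 1.370e-02  4.000e-04 -9.999e-01] F [-0.5 -0.5  0.7] w 0.085
q7 0.91 D [-0.0104 -0.0078 -0.0905] dyaw -0.91 rows 1 lev [0.0135 0.0025 0.    ]
{"tx":-0.0054,"ty":-0.0118,"tz":0.0905,"rz":0.0159}
```

>>> arm_command:
  series:
    - {"tx": -0.0045,"ty": -0.01,"tz": 0,"rx": 0.0135,"ry": 0.0025,"rz": 0.01,"gripper": 0.085}
    - {"tx": 0,"ty": 0,"tz": 0,"rx": 0,"ry": 0,"rz": 0,"gripper": 0.085}
    - {"tx": 0,"ty": 0,"tz": 0.015,"rx": 0,"ry": 0,"rz": 0,"gripper": 0.085}
    - {"tx": 0,"ty": 0,"tz": 0.02,"rx": 0,"ry": 0,"rz": 0,"gripper": 0.085}
    - {"tx": 0,"ty": 0,"tz": 0.02,"rx": 0,"ry": 0,"rz": 0,"gripper": 0.085}
    - {"tx": 0,"ty": 0,"tz": 0.015,"rx": 0,"ry": 0,"rz": 0,"gripper": 0.085}
    - {"tx": 0,"ty": 0,"tz": 0.006,"rx": 0,"ry": 0,"rz": 0,"gripper": 0.085}
    - {"tx": 0,"ty": 0,"tz": 0,"rx": 0,"ry": 0,"rz": 0,"gripper": 0.085}

```text
time: 10.93
eef_pos: [0.5355, -0.2887, 0.0457]
tcp_rot: [[-0.204, 0.979, 0.016], [0.979, 0.204, -0.005], [-0.008, 0.015, -1.0]]
contact_force: [-0.1, 1.1, 0.5]
gripper_width: 0.0855
```

Run:
```python
from h import *
plan([.5243,-.2888,.024],11.6,1)
```

```text
t 10.93 p [ 0.5355 -0.2887  0.0457] yaw(tool y) deg 11.77 tilt [ 0.016  -0.0052 -0.9999] F [-0.1  1.1  0.5] w 0.0855
q7 0.96 D [-0.0112 -0.0001 -0.0217] dyaw -0.17 rows 1 lev [0.0146 0.0084 0.    ]
{"tx":0.0022,"ty":-0.0110,"tz":0.0217,"rz":0.0029}
```

>>> arm_command:
  series:
    - {"tx": 0.001,"ty": -0.006,"tz": 0.004,"rx": 0.01,"ry": 0.006,"rz": 0,"gripper": 0.085}
    - {"tx": 0,"ty": -0.006,"tz": 0.006,"rx": 0.005,"ry": 0.002,"rz": 0,"gripper": 0.085}
    - {"tx": 0,"ty": -0.002,"tz": 0.006,"rx": 0,"ry": 0,"rz": 0,"gripper": 0.085}
    - {"tx": 0,"ty": 0,"tz": 0.003,"rx": 0,"ry": 0,"rz": 0,"gripper": 0.085}
    - {"tx": 0,"ty": 0,"tz": 0,"rx": 0,"ry": 0,"rz": 0,"gripper": 0.085}

```text
time: 11.35
eef_pos: [0.5225, -0.2923, 0.0287]
tcp_rot: [[-0.204, 0.979, 0.003], [0.979, 0.204, -0.002], [-0.003, 0.003, -1.0]]
contact_force: [-0.2, -0.4, -0.0]
gripper_width: 0.0849
```

Run:
```python
from h import *
plan([.5243,-.2888,.024],11.6,1)
```

```text
t 11.35 p [ 0.5225 -0.2923  0.0287] yaw(tool y) deg 11.75 tilt [ 0.0032 -0.0023 -1.    ] F [-0.2 -0.4 -0. ] w 0.0849
q7 0.98 D [ 0.0018  0.0035 -0.0047] dyaw -0.15 rows 1 lev [0.0027 0.0029 0.    ]
{"tx":0.0030,"ty":0.0025,"tz":0.0047,"rz":0.0027}
```

>>> arm_command:
  series:
    - {"tx": 0.0028,"ty": 0.002,"tz": 0.0045,"rx": 0.003,"ry": 0.003,"rz": 0,"gripper": 0.085}
    - {"tx": 0,"ty": 0,"tz": 0,"rx": 0,"ry": 0,"rz": 0,"gripper": 0.06}
    - {"tx": 0,"ty": 0,"tz": 0,"rx": 0,"ry": 0,"rz": 0,"gripper": 0.03}
    - {"tx": 0,"ty": 0,"tz": 0,"rx": 0,"ry": 0,"rz": 0,"gripper": 0.03}
    - {"tx": 0,"ty": 0,"tz": 0,"rx": 0,"ry": 0,"rz": 0,"gripper": 0.03}
    - {"tx": 0,"ty": 0,"tz": 0,"rx": 0,"ry": 0,"rz": 0,"gripper": 0.03}
    - {"tx": 0,"ty": 0,"tz": 0,"rx": 0,"ry": 0,"rz": 0,"gripper": 0.03}
    - {"tx": 0,"ty": 0,"tz": 0,"rx": 0,"ry": 0,"rz": 0,"gripper": 0.03}
  force: 100

```text
time: 12.02
eef_pos: [0.5252, -0.2893, 0.025]
tcp_rot: [[-0.204, 0.979, 0.002], [0.979, 0.204, -0.001], [-0.001, 0.002, -1.0]]
contact_force: [1.2, 0.1, -0.2]
gripper_width: 0.0351
```

Run:
```python
from h import *
plan([.5243,-.2888,.024],11.6,1); d=cam('top'); burner(d,.5243,-.2888)
```

```text
t 12.02 p [ 0.5252 -0.2893  0.025 ] yaw(tool y) deg 11.77 tilt [ 1.7e-03 -7.0e-04 -1.0e+00] F [ 1.2  0.1 -0.2] w 0.0351
q7 0.98 D [-0.0009  0.0005 -0.001 ] dyaw -0.17 rows 1 lev [0.0015 0.001  0.    ]
{"tx":0.0007,"ty":-0.0008,"tz":0.0010,"rz":0.0029}
burner [ 0.5242 -0.2833] top dia 56.4 knob n 16 yaw 85.3 r 0.021
```

>>> arm_command:
  series:
    - {"tx": 0,"ty": 0,"tz": -0.02,"rx": 0,"ry": 0,"rz": 0,"gripper": 0.03}
    - {"tx": 0,"ty": 0,"tz": -0.04,"rx": 0,"ry": 0,"rz": 0,"gripper": 0.03}
    - {"tx": 0,"ty": 0,"tz": -0.04,"rx": 0,"ry": 0,"rz": 0,"gripper": 0.03}
    - {"tx": 0,"ty": 0,"tz": -0.04,"rx": 0,"ry": 0,"rz": 0,"gripper": 0.03}
    - {"tx": 0.01,"ty": 0.005,"tz": -0.038,"rx": 0,"ry": 0,"rz": 0,"gripper": 0.03}
    - {"tx": 0.025,"ty": 0.01,"tz": -0.03,"rx": 0,"ry": 0,"rz": 0.02,"gripper": 0.03}
    - {"tx": 0.035,"ty": 0.013,"tz": -0.015,"rx": 0,"ry": 0,"rz": 0.03,"gripper": 0.03}
    - {"tx": 0.037,"ty": 0.013,"tz": 0,"rx": 0,"ry": 0,"rz": 0.03,"gripper": 0.03}

```text
time: 12.73
eef_pos: [0.5404, -0.1838, 0.2537]
tcp_rot: [[-0.1, 0.995, -0.01], [0.995, 0.1, -0.002], [-0.001, -0.01, -1.0]]
contact_force: [1.5, 0.0, -1.2]
gripper_width: 0.035
```

>>> arm_command:
  series:
    - {"tx": 0.038,"ty": 0.012,"tz": 0,"rx": 0,"ry": 0,"rz": 0.03,"gripper": 0.03}
    - {"tx": 0.037,"ty": 0.01,"tz": 0,"rx": 0,"ry": 0,"rz": 0.03,"gripper": 0.03}
    - {"tx": 0.03,"ty": 0.005,"tz": 0,"rx": 0,"ry": 0,"rz": 0.02,"gripper": 0.03}
    - {"tx": 0.015,"ty": 0,"tz": 0,"rx": 0,"ry": 0,"rz": 0,"gripper": 0.03}
    - {"tx": 0,"ty": 0,"tz": 0,"rx": 0,"ry": 0,"rz": 0,"gripper": 0.03}
    - {"tx": 0,"ty": 0,"tz": 0,"rx": 0,"ry": 0,"rz": 0,"gripper": 0.03}

```text
time: 13.23
eef_pos: [0.5612, -0.0443, 0.2545]
tcp_rot: [[-0.03, 1.0, -0.006], [1.0, 0.03, 0.005], [0.005, -0.006, -1.0]]
contact_force: [-0.7, -0.1, -1.8]
gripper_width: 0.0353
```

Run:
```python
from h import *
w=cam('wrist'); plan([.5575,.026,.17],1.76,1); cv2.imwrite('pics/w3.png',w['img'])
rect(w,(.3,.85),(-.05,.1),(.1,.12),'top');rect(w,(.3,.85),(-.1,.12),(.015,.03),'fix')
```

```text
t 13.28 p [ 0.5611 -0.0444  0.2543] yaw(tool y) deg 1.68 tilt [-0.0062  0.0056 -1.    ] F [-0.2  0.1 -2. ] w 0.0355
q7 0.19 D [-0.0036  0.0704 -0.0843] dyaw 0.08 rows 1 lev [-0.0061 -0.0058  0.    ]
{"tx":0.0705,"ty":-0.0015,"tz":0.0843,"rz":-0.0014}
top [808.2  55.8] [36.  16.4] long axis deg -79.86 z 0.1082 766
top [656.5  30.4] [61.3 61.2] long axis deg -87.68 z 0.1092 3034
top [457.1  24.2] [61.4 61. ] long axis deg 0.18 z 0.1092 3031
top [557.4  26.3] [60.8 60.8] long axis deg 1.21 z 0.1093 2675
top [387.7  22.2] [49.8 25.5] long axis deg -88.79 z 0.1117 2161
top [726.6  32.2] [49.7 25.5] long axis deg -87.81 z 0.1118 2190
top [457.3  24.3] [24. 24.] long axis deg -52.05 z 0.1007 482
top [656.3  30.4] [24.2 23.7] long axis deg -83.1 z 0.1007 506
top [557.3  26.4] [23.7 23.6] long axis deg 1.47 z 0.1007 490
fix [564.3 115.3] [350.3   7.7] long axis deg 0.75 z 0.0243 1704
fix [557.8  26.7] [332. 109.] long axis deg 1.65 z 0.026 10107
fix [365.3  63.7] [16.   9.9] long axis deg -10.28 z 0.0181 106
fix [746.   74.8] [15.3 10. ] long axis deg 2.04 z 0.018 113
fix [805.2  56.1] [49.1 21.5] long axis deg -81.46 z 0.0234 331
fix [747.4  -6.4] [19.1 14.3] long axis deg -80.56 z 0.0178 102
fix [368.8 -18.9] [13.2 11.2] long axis deg -71.16 z 0.0181 85
fix [704.4 -69.8] [33.3 14.8] long axis deg 28.39 z 0.0243 181
fix [408.5 -90.6] [30.8 17.7] long axis deg -0.66 z 0.0286 288
```

View pics/w3.png

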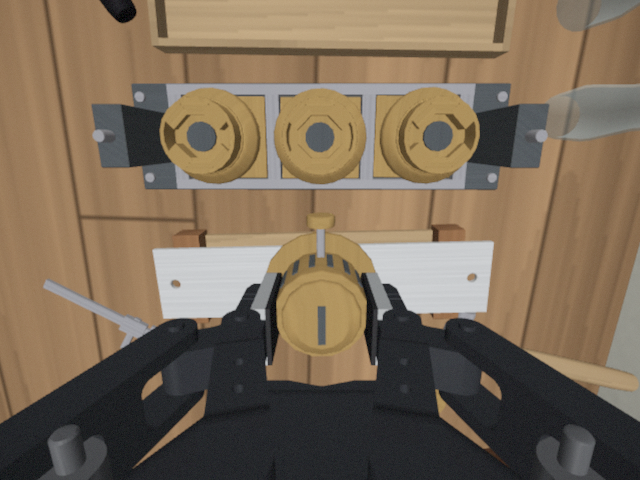

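Run:
```python
from h import *
w=cam('wrist'); C=cloud(w); im=[]
for c in [(457.2,24.2),(557.4,26.3),(656.4,30.4)]:
    q=C[...,:2]*1000-np.array(c); r=np.hypot(q[...,0],q[...,1]); a=np.degrees(np.arctan2(q[...,1],q[...,0]))
    k=(r>18.5)&(r<22)&(C[...,2]>.05)
    h=[C[k&(abs((a-b+180)%360-180)<7.5),2].mean()*1000 for b in range(0,360,15)]
    print(c,np.round(h).astype(int))
    i,j=map(int,px(w,[c[0]/1000,c[1]/1000,.109])); im.append(cv2.resize(w['img'][i-45:i+45,j-45:j+45],(266,266),interpolation=cv2.INTER_CUBIC))
cv2.imwrite('pics/v4.png',np.hstack(im))
```

```text
(457.2, 24.2) [ 83  96 105 109 109 109 109 107 100  97  98  95  83  92  99 102 102 108
 109 109 109 109 106  97]
(557.4, 26.3) [ 83  87 109 109 109 103 105 104 103 106 107  94  84  92 108 109 109 109
 109 109 108 109 110  94]
(656.4, 30.4) [ 84  92 100 102 100 103 109 109 110 109 103  95  84  94 108 109 109 109
 109 108 102  97  97  93]
```

View pics/v4.png

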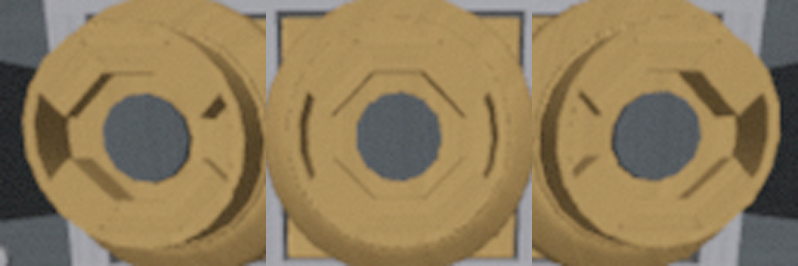

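All three collars show their slots along image left–right, which is the fixture's x. Next I'll measure the held burner relative to the tool and plan the approach.

```bash
cat >> h.py <<'E'
def held(w):
    P,R=fr(); C=(cloud(w)-P)@R  # tool frame
    m=(abs(C[...,0])<.04)&(abs(C[...,1])<.0175)&(C[...,2]<-.015)&(C[...,2]>-.045)&(w['depth']>0); p=C[m]; top=np.percentile(p[:,2],3)
    s=p[p[:,2]<top+.006]; print('held top z',top.round(4),'x range',np.percentile(s[:,0],[1,99]).round(4),'x mid',np.percentile(s[:,0],[1,99]).mean().round(4),'y med',np.median(s[:,1]).round(4))
    k=(C[...,0]>.028)&(C[...,0]<.045)&(abs(C[...,1])<.015)&(C[...,2]>-.02)&(C[...,2]<.01); q=C[k]; print('knob n',k.sum(),q.mean(0).round(4),'ang',np.degrees(np.arctan2(q[:,1].mean(),q[:,0].mean())).round(1))
E
python3 - <<'E'
from h import *
w=cam('wrist'); held(w); plan([.4572,.024,.17],91.76,13,half=False)
E
```

```text
t 13.38 p [ 0.5611 -0.0469  0.2546] yaw(tool y) deg 1.46 tilt [-0.0057  0.0043 -1.    ] F [ 1.  -0.6 -1.7] w 0.0352
held top z -0.0309 x range [-0.0121  0.0152] x mid 0.0015 y med -0.0007
knob n 508 [ 0.0351 -0.0002 -0.0077] ang -0.4
t 13.38 p [ 0.5611 -0.0469  0.2546] yaw(tool y) deg 1.46 tilt [-0.0057  0.0043 -1.    ] F [ 1.  -0.6 -1.7] w 0.0352
q7 0.19 D [-0.1039  0.0709 -0.0846] dyaw 90.3 rows 13 lev [-0.0056 -0.0045  0.    ]
{"tx":0.0057,"ty":-0.0078,"tz":0.0065,"rz":-0.1212}
{"tx":0.0066,"ty":-0.0071,"tz":0.0065,"rz":-0.1212}
{"tx":0.0074,"ty":-0.0063,"tz":0.0065,"rz":-0.1212}
{"tx":0.0081,"ty":-0.0053,"tz":0.0065,"rz":-0.1212}
{"tx":0.0087,"ty":-0.0043,"tz":0.0065,"rz":-0.1212}
{"tx":0.0091,"ty":-0.0032,"tz":0.0065,"rz":-0.1212}
{"tx":0.0094,"ty":-0.0021,"tz":0.0065,"rz":-0.1212}
{"tx":0.0096,"ty":-0.0009,"tz":0.0065,"rz":-0.1212}
{"tx":0.0097,"ty":0.0002,"tz":0.0065,"rz":-0.1212}
{"tx":0.0096,"ty":0.0014,"tz":0.0065,"rz":-0.1212}
{"tx":0.0093,"ty":0.0025,"tz":0.0065,"rz":-0.1212}
{"tx":0.0090,"ty":0.0037,"tz":0.0065,"rz":-0.1212}
{"tx":0.0084,"ty":0.0047,"tz":0.0065,"rz":-0.1212}
```

>>> arm_command:
  series:
    - {"tx": 0.0057,"ty": -0.0078,"tz": 0.004,"rx": -0.005,"ry": -0.004,"rz": -0.12,"gripper": 0.03}
    - {"tx": 0.0066,"ty": -0.007,"tz": 0.005,"rx": 0,"ry": 0,"rz": -0.12,"gripper": 0.03}
    - {"tx": 0.0074,"ty": -0.0063,"tz": 0.005,"rx": 0,"ry": 0,"rz": -0.12,"gripper": 0.03}
    - {"tx": 0.008,"ty": -0.0053,"tz": 0.005,"rx": 0,"ry": 0,"rz": -0.12,"gripper": 0.03}
    - {"tx": 0.0087,"ty": -0.0043,"tz": 0.005,"rx": 0,"ry": 0,"rz": -0.12,"gripper": 0.03}
    - {"tx": 0.009,"ty": -0.0032,"tz": 0.005,"rx": 0,"ry": 0,"rz": -0.12,"gripper": 0.03}
    - {"tx": 0.0094,"ty": -0.002,"tz": 0.005,"rx": 0,"ry": 0,"rz": -0.12,"gripper": 0.03}

```text
time: 13.97
eef_pos: [0.5041, -0.0268, 0.2203]
tcp_rot: [[-0.767, 0.642, 0.004], [0.642, 0.767, -0.008], [-0.008, -0.004, -1.0]]
contact_force: [0.3, 0.5, -1.3]
gripper_width: 0.0349
```

>>> arm_command:
  series:
    - {"tx": 0.0096,"ty": -0.001,"tz": 0.005,"rx": 0,"ry": 0,"rz": -0.12,"gripper": 0.03}
    - {"tx": 0.0097,"ty": 0,"tz": 0.005,"rx": 0,"ry": 0,"rz": -0.12,"gripper": 0.03}
    - {"tx": 0.0096,"ty": 0.0014,"tz": 0.005,"rx": 0,"ry": 0,"rz": -0.12,"gripper": 0.03}
    - {"tx": 0.0093,"ty": 0.0025,"tz": 0.005,"rx": 0,"ry": 0,"rz": -0.12,"gripper": 0.03}
    - {"tx": 0.009,"ty": 0.0037,"tz": 0.005,"rx": 0,"ry": 0,"rz": -0.12,"gripper": 0.03}
    - {"tx": 0.008,"ty": 0.0047,"tz": 0,"rx": 0,"ry": 0,"rz": -0.1,"gripper": 0.03}
    - {"tx": 0,"ty": 0,"tz": 0,"rx": 0,"ry": 0,"rz": 0,"gripper": 0.03}
    - {"tx": 0,"ty": 0,"tz": 0,"rx": 0,"ry": 0,"rz": 0,"gripper": 0.03}

```text
time: 14.63
eef_pos: [0.4508, -0.0115, 0.1924]
tcp_rot: [[-1.0, -0.008, 0.001], [-0.008, 1.0, -0.012], [-0.001, -0.012, -1.0]]
contact_force: [0.7, 0.3, -1.4]
gripper_width: 0.0351
```

Run:
```python
from h import *
w=cam('wrist'); held(w); plan([.4582,.024,.17],91.76,1,half=False)
```

```text
t 14.68 p [ 0.4509 -0.0117  0.1925] yaw(tool y) deg 90.46 tilt [ 0.0012 -0.0124 -0.9999] F [-0.3  0.4 -1.3] w 0.035
held top z -0.033 x range [-0.0122  0.0128] x mid 0.0003 y med -0.0005
knob n 487 [ 0.0343  0.0001 -0.0079] ang 0.2
t 14.68 p [ 0.4509 -0.0117  0.1925] yaw(tool y) deg 90.46 tilt [ 0.0012 -0.0124 -0.9999] F [-0.3  0.4 -1.3] w 0.035
q7 1.53 D [ 0.0073  0.0357 -0.0225] dyaw 1.3 rows 1 lev [-0.0124  0.0011  0.    ]
{"tx":-0.0076,"ty":0.0356,"tz":0.0225,"rz":-0.0227}
```

>>> arm_command:
  series:
    - {"tx": -0.004,"ty": 0.016,"tz": 0.005,"rx": -0.01,"ry": 0.001,"rz": -0.02,"gripper": 0.03}
    - {"tx": -0.003,"ty": 0.016,"tz": 0.008,"rx": 0,"ry": 0,"rz": -0.003,"gripper": 0.03}
    - {"tx": 0,"ty": 0.006,"tz": 0.006,"rx": 0,"ry": 0,"rz": 0,"gripper": 0.03}
    - {"tx": 0,"ty": 0,"tz": 0,"rx": 0,"ry": 0,"rz": 0,"gripper": 0.03}
    - {"tx": 0,"ty": 0,"tz": 0,"rx": 0,"ry": 0,"rz": 0,"gripper": 0.03}

```text
time: 15.1
eef_pos: [0.4613, 0.0263, 0.1728]
tcp_rot: [[-1.0, -0.021, 0.004], [-0.021, 1.0, -0.001], [-0.004, -0.001, -1.0]]
contact_force: [0.7, -0.8, -1.3]
gripper_width: 0.0352
```

Run:
```python
from h import *
plan([.4578,.024,.14],91.76,1,half=False)
```

```text
t 15.1 p [0.4613 0.0263 0.1728] yaw(tool y) deg 91.21 tilt [ 0.0041 -0.0014 -1.    ] F [ 0.7 -0.8 -1.3] w 0.0352
q7 1.49 D [-0.0035 -0.0023 -0.0328] dyaw 0.55 rows 1 lev [-0.0015  0.0041  0.    ]
{"tx":0.0035,"ty":-0.0022,"tz":0.0328,"rz":-0.0096}
```

>>> arm_command:
  series:
    - {"tx": 0.0028,"ty": -0.002,"tz": 0.006,"rx": -0.001,"ry": 0.004,"rz": -0.008,"gripper": 0.03}
    - {"tx": 0,"ty": 0,"tz": 0.01,"rx": 0,"ry": 0,"rz": 0,"gripper": 0.03}
    - {"tx": 0,"ty": 0,"tz": 0.008,"rx": 0,"ry": 0,"rz": 0,"gripper": 0.03}
    - {"tx": 0,"ty": 0,"tz": 0.003,"rx": 0,"ry": 0,"rz": 0,"gripper": 0.03}
    - {"tx": 0,"ty": 0,"tz": 0,"rx": 0,"ry": 0,"rz": 0,"gripper": 0.03}
    - {"tx": 0,"ty": 0,"tz": 0,"rx": 0,"ry": 0,"rz": 0,"gripper": 0.03}

```text
time: 15.6
eef_pos: [0.4581, 0.0217, 0.1427]
tcp_rot: [[-1.0, -0.026, -0.001], [-0.026, 1.0, -0.002], [0.001, -0.002, -1.0]]
contact_force: [-0.2, 0.5, -1.3]
gripper_width: 0.0351
```

Run:
```python
from h import *
plan([.4578,.024,.124],91.76,1,half=False)
```

```text
t 15.6 p [0.4581 0.0217 0.1427] yaw(tool y) deg 91.51 tilt [-0.0013 -0.0017 -1.    ] F [-0.2  0.5 -1.3] w 0.0351
q7 1.53 D [-0.0003  0.0023 -0.0187] dyaw 0.25 rows 1 lev [-0.0016 -0.0013  0.    ]
{"tx":0.0002,"ty":0.0023,"tz":0.0187,"rz":-0.0044}
```

>>> arm_command:
  series:
    - {"tx": 0,"ty": 0.002,"tz": 0.001,"rx": -0.001,"ry": -0.001,"rz": -0.004,"gripper": 0.03}
    - {"tx": 0,"ty": 0,"tz": 0.004,"rx": 0,"ry": 0,"rz": 0,"gripper": 0.03}
    - {"tx": 0,"ty": 0,"tz": 0.004,"rx": 0,"ry": 0,"rz": 0,"gripper": 0.03}
    - {"tx": 0,"ty": 0,"tz": 0.004,"rx": 0,"ry": 0,"rz": 0,"gripper": 0.03}
    - {"tx": 0,"ty": 0,"tz": 0.001,"rx": 0,"ry": 0,"rz": 0,"gripper": 0.03}
    - {"tx": 0,"ty": 0,"tz": 0,"rx": 0,"ry": 0,"rz": 0,"gripper": 0.03}

```text
time: 16.1
eef_pos: [0.4583, 0.0238, 0.128]
tcp_rot: [[-1.0, -0.03, 0.001], [-0.03, 1.0, -0.0], [-0.001, -0.0, -1.0]]
contact_force: [-0.4, -0.1, -2.4]
gripper_width: 0.0349
```

Run:
```python
from h import *
plan([.4578,.024,.124],91.76,1,half=False)
```

```text
t 16.1 p [0.4583 0.0238 0.128 ] yaw(tool y) deg 91.75 tilt [ 7.e-04 -0.e+00 -1.e+00] F [-0.4 -0.1 -2.4] w 0.0349
q7 1.54 D [-0.0005  0.0002 -0.004 ] dyaw 0.01 rows 1 lev [-0.      0.0007  0.    ]
{"tx":0.0005,"ty":0.0002,"tz":0.0040,"rz":-0.0003}
```

>>> arm_command:
  series:
    - {"tx": 0,"ty": 0,"tz": 0.004,"rx": 0,"ry": 0,"rz": 0,"gripper": 0.03}
    - {"tx": 0,"ty": 0,"tz": 0.004,"rx": 0,"ry": 0,"rz": 0,"gripper": 0.03}
    - {"tx": 0,"ty": 0,"tz": 0.004,"rx": 0,"ry": 0,"rz": 0,"gripper": 0.03}
    - {"tx": 0,"ty": 0,"tz": 0.004,"rx": 0,"ry": 0,"rz": 0,"gripper": 0.03}

```text
time: 16.43
eef_pos: [0.4589, 0.0239, 0.1162]
tcp_rot: [[-1.0, -0.03, -0.001], [-0.03, 1.0, 0.002], [0.001, 0.002, -1.0]]
contact_force: [-16.2, -1.9, 50.5]
gripper_width: 0.0349
```

>>> arm_command:
  series:
    - {"tx": 0.001,"ty": 0,"tz": -0.0007,"rx": 0,"ry": 0,"rz": 0,"gripper": 0.03}
    - {"tx": 0,"ty": 0,"tz": 0,"rx": 0,"ry": 0,"rz": 0.03,"gripper": 0.03}
    - {"tx": 0,"ty": 0,"tz": 0.0005,"rx": 0,"ry": 0,"rz": 0.06,"gripper": 0.03}
    - {"tx": 0,"ty": 0,"tz": 0.0005,"rx": 0,"ry": 0,"rz": 0.06,"gripper": 0.03}
    - {"tx": 0,"ty": 0,"tz": 0.0005,"rx": 0,"ry": 0,"rz": 0.06,"gripper": 0.03}

```text
time: 16.85
eef_pos: [0.4588, 0.0236, 0.1208]
tcp_rot: [[-0.983, 0.185, -0.001], [0.185, 0.983, 0.005], [0.002, 0.005, -1.0]]
contact_force: [-3.1, -2.2, 4.8]
gripper_width: 0.0354
```

Run:
```python
from h import *
plan([.4579,.024,.1172],1.76,13,half=False); print(bot.get_state()['wrist_torque'])
```

```text
t 16.85 p [0.4588 0.0236 0.1208] yaw(tool y) deg 79.31 tilt [-0.0013  0.0051 -1.    ] F [-3.1 -2.2  4.8] w 0.0354
q7 1.35 D [-0.0009  0.0004 -0.0036] dyaw -77.55 rows 13 lev [ 0.0047 -0.0022  0.    ]
{"tx":0.0001,"ty":0.0000,"tz":0.0003,"rz":0.1041}
{"tx":0.0001,"ty":0.0000,"tz":0.0003,"rz":0.1041}
{"tx":0.0001,"ty":-0.0000,"tz":0.0003,"rz":0.1041}
{"tx":0.0001,"ty":-0.0000,"tz":0.0003,"rz":0.1041}
{"tx":0.0001,"ty":-0.0000,"tz":0.0003,"rz":0.1041}
{"tx":0.0001,"ty":-0.0000,"tz":0.0003,"rz":0.1041}
{"tx":0.0001,"ty":-0.0000,"tz":0.0003,"rz":0.1041}
{"tx":0.0001,"ty":-0.0000,"tz":0.0003,"rz":0.1041}
{"tx":0.0001,"ty":-0.0000,"tz":0.0003,"rz":0.1041}
{"tx":0.0001,"ty":-0.0001,"tz":0.0003,"rz":0.1041}
{"tx":0.0001,"ty":-0.0001,"tz":0.0003,"rz":0.1041}
{"tx":0.0000,"ty":-0.0001,"tz":0.0003,"rz":0.1041}
{"tx":0.0000,"ty":-0.0001,"tz":0.0003,"rz":0.1041}
[-0.42132226  0.54509372  0.73642253]
```

Run:
```python
from h import *
w=cam('wrist'); held(w); cv2.imwrite('pics/w5.png',w['img'])
```

```text
t 16.9 p [0.4589 0.0236 0.1208] yaw(tool y) deg 79.18 tilt [-0.0013  0.0049 -1.    ] F [-3.3 -1.5  6.6] w 0.0349
held top z -0.0318 x range [-0.0132  0.0141] x mid 0.0004 y med -0.0006
knob n 502 [ 0.0343 -0.0003 -0.0079] ang -0.6
```

View pics/w5.png

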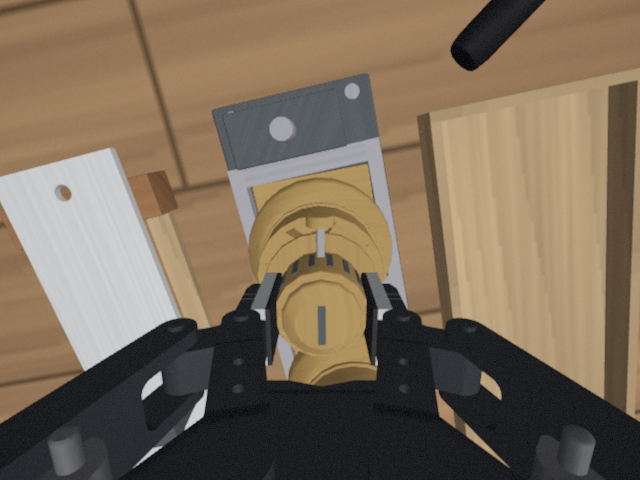

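The knob is still at tool +x, so the burner hasn't slipped in the grip. I'll press down again and keep turning.

>>> arm_command:
  series:
    - {"tx": 0,"ty": 0,"tz": 0.004,"rx": 0,"ry": 0,"rz": 0,"gripper": 0.03}
    - {"tx": 0,"ty": 0,"tz": 0.002,"rx": 0,"ry": 0,"rz": 0,"gripper": 0.03}
    - {"tx": 0,"ty": 0,"tz": 0.001,"rx": 0,"ry": 0,"rz": 0,"gripper": 0.03}

```text
time: 17.15
eef_pos: [0.459, 0.0236, 0.1173]
tcp_rot: [[-0.982, 0.187, -0.003], [0.187, 0.982, 0.007], [0.004, 0.006, -1.0]]
contact_force: [-4.6, -1.5, 10.0]
gripper_width: 0.0347
```

Run:
```python
from h import *
plan([.4579,.024,.1172],1.76,1,half=False); print(bot.get_state()['wrist_torque'])
```

```text
t 17.15 p [0.459  0.0236 0.1173] yaw(tool y) deg 79.21 tilt [-0.0028  0.0066 -1.    ] F [-4.6 -1.5 10. ] w 0.0347
q7 1.35 D [-0.0011  0.0004 -0.0001] dyaw -77.45 rows 1 lev [ 0.006 -0.004  0.   ]
{"tx":0.0012,"ty":0.0002,"tz":0.0001,"rz":1.3518}
[-0.11671366  1.07565099  0.07438238]
```

>>> arm_command:
  series:
    - {"tx": 0.001,"ty": 0,"tz": 0.001,"rx": 0.003,"ry": -0.002,"rz": 0.08,"gripper": 0.03}
    - {"tx": 0,"ty": 0,"tz": 0.001,"rx": 0,"ry": 0,"rz": 0.1,"gripper": 0.03}
    - {"tx": 0,"ty": 0,"tz": 0.001,"rx": 0,"ry": 0,"rz": 0.1,"gripper": 0.03}
    - {"tx": 0,"ty": 0,"tz": 0.001,"rx": 0,"ry": 0,"rz": 0.1,"gripper": 0.03}

```text
time: 17.48
eef_pos: [0.4593, 0.024, 0.1182]
tcp_rot: [[-0.835, 0.55, -0.001], [0.55, 0.835, 0.006], [0.004, 0.005, -1.0]]
contact_force: [-3.7, -0.6, 11.5]
gripper_width: 0.0349
```

Run:
```python
from h import *
plan([.4579,.024,.1172],1.76,1,half=False); print(bot.get_state()['wrist_torque'])
```

```text
t 17.48 p [0.4593 0.024  0.1182] yaw(tool y) deg 56.63 tilt [-0.001   0.0064 -1.    ] F [-3.7 -0.6 11.5] w 0.0349
q7 0.97 D [-0.0014  0.     -0.001 ] dyaw -54.87 rows 1 lev [ 0.0048 -0.0044  0.    ]
{"tx":0.0012,"ty":-0.0008,"tz":0.0010,"rz":0.9576}
[-0.13030968  1.06410645  0.08655127]
```

>>> arm_command:
  series:
    - {"tx": 0.001,"ty": 0,"tz": 0.002,"rx": 0.004,"ry": -0.003,"rz": 0.11,"gripper": 0.03}
    - {"tx": 0,"ty": 0,"tz": 0.0015,"rx": 0,"ry": 0,"rz": 0.11,"gripper": 0.03}
    - {"tx": 0,"ty": 0,"tz": 0.0015,"rx": 0,"ry": 0,"rz": 0.11,"gripper": 0.03}
    - {"tx": 0,"ty": 0,"tz": 0.0015,"rx": 0,"ry": 0,"rz": 0.11,"gripper": 0.03}
    - {"tx": 0,"ty": 0,"tz": 0.0015,"rx": 0,"ry": 0,"rz": 0.11,"gripper": 0.03}
    - {"tx": 0,"ty": 0,"tz": 0.0015,"rx": 0,"ry": 0,"rz": 0.11,"gripper": 0.03}

```text
time: 17.98
eef_pos: [0.4597, 0.0243, 0.1165]
tcp_rot: [[-0.293, 0.956, -0.003], [0.956, 0.293, 0.006], [0.007, -0.001, -1.0]]
contact_force: [-7.0, -0.3, 15.8]
gripper_width: 0.0353
```

Run:
```python
from h import *
plan([.4579,.024,.1172],1.76,1,half=False); print(bot.get_state()['wrist_torque'])
```

```text
t 17.98 p [0.4597 0.0243 0.1165] yaw(tool y) deg 17.04 tilt [-0.0026  0.006  -1.    ] F [-7.  -0.3 15.8] w 0.0353
q7 0.32 D [-0.0018 -0.0003  0.0007] dyaw -15.28 rows 1 lev [-0.0007 -0.0065  0.    ]
{"tx":0.0003,"ty":-0.0018,"tz":-0.0007,"rz":0.2666}
[-0.08412772  1.36649067  0.18754573]
```

>>> arm_command:
  series:
    - {"tx": 0,"ty": -0.0015,"tz": 0.001,"rx": 0,"ry": -0.006,"rz": 0.11,"gripper": 0.03}
    - {"tx": 0,"ty": 0,"tz": 0.0013,"rx": 0,"ry": 0,"rz": 0.11,"gripper": 0.03}
    - {"tx": 0,"ty": 0,"tz": 0.0013,"rx": 0,"ry": 0,"rz": 0.09,"gripper": 0.03}
    - {"tx": 0,"ty": 0,"tz": 0.001,"rx": 0,"ry": 0,"rz": 0.03,"gripper": 0.03}

```text
time: 18.32
eef_pos: [0.4591, 0.0245, 0.117]
tcp_rot: [[0.06, 0.998, -0.003], [0.998, -0.06, 0.004], [0.004, -0.003, -1.0]]
contact_force: [-5.0, 0.2, 12.5]
gripper_width: 0.0351
```

Run:
```python
from h import *
plan([.4579,.024,.1172],1.76,1,half=False); print(bot.get_state()['wrist_torque'])
```

```text
t 18.32 p [0.4591 0.0245 0.117 ] yaw(tool y) deg -3.43 tilt [-0.0029  0.0041 -1.    ] F [-5.   0.2 12.5] w 0.0351
q7 -0.02 D [-0.0012 -0.0005  0.0002] dyaw 5.19 rows 1 lev [-0.0032 -0.0039  0.    ]
{"tx":-0.0005,"ty":-0.0011,"tz":-0.0002,"rz":-0.0905}
[-0.03264455  1.31378065  0.24975109]
```

>>> arm_command:
  series:
    - {"tx": 0,"ty": -0.001,"tz": 0,"rx": 0,"ry": 0,"rz": -0.06,"gripper": 0.03}
    - {"tx": 0,"ty": 0,"tz": -0.002,"rx": 0,"ry": 0,"rz": 0,"gripper": 0.03}
    - {"tx": 0,"ty": 0,"tz": -0.002,"rx": 0,"ry": 0,"rz": 0,"gripper": 0.03}
    - {"tx": 0,"ty": 0,"tz": -0.001,"rx": 0,"ry": 0,"rz": 0,"gripper": 0.03}

```text
time: 18.65
eef_pos: [0.4594, 0.0243, 0.1244]
tcp_rot: [[-0.003, 1.0, -0.001], [1.0, 0.003, 0.005], [0.005, -0.001, -1.0]]
contact_force: [-0.8, -0.2, -5.2]
gripper_width: 0.0353
```

Run:
```python
from h import *
plan([.4579,.024,.123],1.76,1,half=False); print(bot.get_state()['wrist_torque'])
w=cam('wrist'); cv2.imwrite('pics/w6.png',w['img']); held(w)
```

```text
t 18.65 p [0.4594 0.0243 0.1244] yaw(tool y) deg 0.16 tilt [-9.e-04  5.e-03 -1.e+00] F [-0.8 -0.2 -5.2] w 0.0353
q7 0.03 D [-0.0015 -0.0003 -0.0014] dyaw 1.6 rows 1 lev [-0.0009 -0.005   0.    ]
{"tx":-0.0003,"ty":-0.0015,"tz":0.0014,"rz":-0.0280}
[-0.15868057 -0.14163375 -0.00440244]
t 18.7 p [0.4594 0.0243 0.1244] yaw(tool y) deg 0.15 tilt [-9.e-04  5.e-03 -1.e+00] F [ 0.4 -0.9 -4.2] w 0.0351
held top z -0.031 x range [-0.0133  0.0144] x mid 0.0005 y med -0.0008
knob n 480 [ 0.0343 -0.0002 -0.0079] ang -0.4
```

View pics/w6.png

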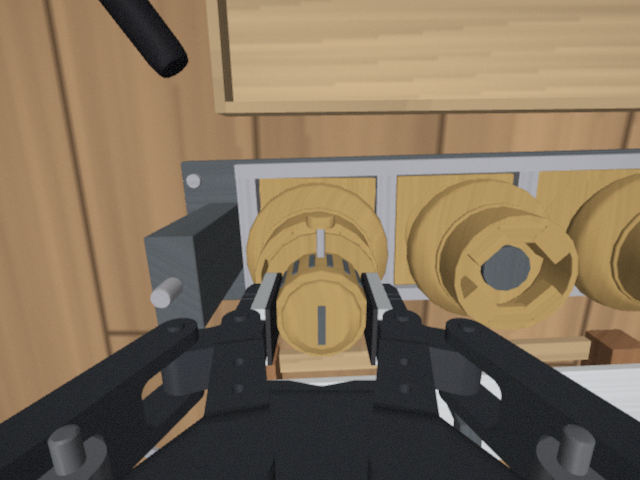

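The burner turned the full quarter turn and is pulling on the lamp's weight. Lifting straight out of the nest.

>>> arm_command:
  series:
    - {"tx": 0,"ty": 0,"tz": -0.004,"rx": 0,"ry": -0.004,"rz": 0,"gripper": 0.03}
    - {"tx": 0,"ty": 0,"tz": -0.008,"rx": 0,"ry": 0,"rz": 0,"gripper": 0.03}
    - {"tx": 0,"ty": 0,"tz": -0.012,"rx": 0,"ry": 0,"rz": 0,"gripper": 0.03}
    - {"tx": 0,"ty": 0,"tz": -0.016,"rx": 0,"ry": 0,"rz": 0,"gripper": 0.03}
    - {"tx": 0,"ty": 0,"tz": -0.016,"rx": 0,"ry": 0,"rz": 0,"gripper": 0.03}
    - {"tx": 0,"ty": 0,"tz": -0.012,"rx": 0,"ry": 0,"rz": 0,"gripper": 0.03}
    - {"tx": 0,"ty": 0,"tz": 0,"rx": 0,"ry": 0,"rz": 0,"gripper": 0.03}
    - {"tx": 0,"ty": 0,"tz": 0,"rx": 0,"ry": 0,"rz": 0,"gripper": 0.03}

```text
time: 19.37
eef_pos: [0.4556, 0.0243, 0.1931]
tcp_rot: [[-0.003, 1.0, -0.009], [1.0, 0.003, -0.002], [-0.002, -0.009, -1.0]]
contact_force: [-0.3, -0.3, -6.9]
gripper_width: 0.0356
```

Run:
```python
from h import *
plan([.462,.1795,.185],0.84,6,half=False)
d=cam('scene'); cv2.imwrite('pics/s7.png',d['img'][120:360,180:500].repeat(2,0).repeat(2,1))
```

```text
t 19.37 p [0.4556 0.0243 0.1931] yaw(tool y) deg 0.15 tilt [-0.009  -0.0024 -1.    ] F [-0.3 -0.3 -6.9] w 0.0356
q7 -0.07 D [ 0.0064  0.1552 -0.0081] dyaw 0.69 rows 6 lev [-0.009   0.0024  0.    ]
{"tx":0.0259,"ty":0.0011,"tz":0.0013,"rz":-0.0020}
{"tx":0.0259,"ty":0.0012,"tz":0.0013,"rz":-0.0020}
{"tx":0.0259,"ty":0.0012,"tz":0.0013,"rz":-0.0020}
{"tx":0.0258,"ty":0.0013,"tz":0.0013,"rz":-0.0020}
{"tx":0.0258,"ty":0.0013,"tz":0.0013,"rz":-0.0020}
{"tx":0.0258,"ty":0.0014,"tz":0.0013,"rz":-0.0020}
```

View pics/s7.png

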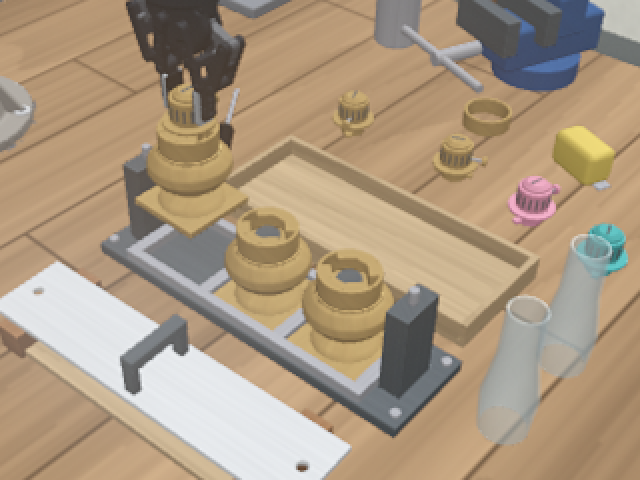

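The lamp hangs on the locked burner, level over its empty nest. Carrying it to the tray.

>>> arm_command:
  series:
    - {"tx": 0.02,"ty": 0.002,"tz": 0,"rx": -0.009,"ry": 0.002,"rz": -0.004,"gripper": 0.03}
    - {"tx": 0.028,"ty": 0.001,"tz": 0,"rx": 0,"ry": 0,"rz": -0.003,"gripper": 0.03}
    - {"tx": 0.03,"ty": 0.001,"tz": 0,"rx": 0,"ry": 0,"rz": -0.003,"gripper": 0.03}
    - {"tx": 0.03,"ty": 0.001,"tz": 0,"rx": 0,"ry": 0,"rz": -0.003,"gripper": 0.03}
    - {"tx": 0.028,"ty": 0,"tz": 0,"rx": 0,"ry": 0,"rz": 0,"gripper": 0.03}
    - {"tx": 0.018,"ty": 0,"tz": 0,"rx": 0,"ry": 0,"rz": 0,"gripper": 0.03}
    - {"tx": 0,"ty": 0,"tz": 0,"rx": 0,"ry": 0,"rz": 0,"gripper": 0.03}
    - {"tx": 0,"ty": 0,"tz": 0,"rx": 0,"ry": 0,"rz": 0,"gripper": 0.03}

```text
time: 20.08
eef_pos: [0.454, 0.1812, 0.1838]
tcp_rot: [[-0.01, 1.0, -0.012], [1.0, 0.01, -0.009], [-0.008, -0.012, -1.0]]
contact_force: [-0.5, -1.3, -5.0]
gripper_width: 0.0352
```

Run:
```python
from h import *
plan([.462,.1795,.14],0.84,1,half=False)
```

```text
t 20.08 p [0.454  0.1812 0.1838] yaw(tool y) deg 0.56 tilt [-0.0124 -0.0086 -0.9999] F [-0.5 -1.3 -5. ] w 0.0352
q7 -0.35 D [ 0.008  -0.0017 -0.0438] dyaw 0.28 rows 1 lev [-0.0125  0.0085  0.    ]
{"tx":-0.0018,"ty":0.0079,"tz":0.0438,"rz":-0.0048}
```

>>> arm_command:
  series:
    - {"tx": -0.0015,"ty": 0.005,"tz": 0.005,"rx": -0.012,"ry": 0.008,"rz": -0.004,"gripper": 0.03}
    - {"tx": 0,"ty": 0,"tz": 0.012,"rx": 0,"ry": 0,"rz": 0,"gripper": 0.03}
    - {"tx": 0,"ty": 0,"tz": 0.013,"rx": 0,"ry": 0,"rz": 0,"gripper": 0.03}
    - {"tx": 0,"ty": 0,"tz": 0.013,"rx": 0,"ry": 0,"rz": 0,"gripper": 0.03}
    - {"tx": 0,"ty": 0,"tz": 0.009,"rx": 0,"ry": 0,"rz": 0,"gripper": 0.03}
    - {"tx": 0,"ty": 0,"tz": 0.003,"rx": 0,"ry": 0,"rz": 0,"gripper": 0.03}
    - {"tx": 0,"ty": 0,"tz": 0,"rx": 0,"ry": 0,"rz": 0,"gripper": 0.03}

```text
time: 20.67
eef_pos: [0.4567, 0.1725, 0.1223]
tcp_rot: [[-0.008, 1.0, -0.007], [1.0, 0.008, -0.008], [-0.008, -0.007, -1.0]]
contact_force: [-0.7, 0.6, -5.2]
gripper_width: 0.0348
```

Run:
```python
from h import *
plan([.462,.1795,.116],0.84,1,half=False)
```

```text
t 20.67 p [0.4567 0.1725 0.1223] yaw(tool y) deg 0.45 tilt [-0.007  -0.0076 -0.9999] F [-0.7  0.6 -5.2] w 0.0348
q7 -0.29 D [ 0.0053  0.007  -0.0063] dyaw 0.39 rows 1 lev [-0.0071  0.0075  0.    ]
{"tx":0.0070,"ty":0.0054,"tz":0.0063,"rz":-0.0068}
```

>>> arm_command:
  series:
    - {"tx": 0.006,"ty": 0.0045,"tz": 0.001,"rx": -0.007,"ry": 0.0075,"rz": 0,"gripper": 0.03}
    - {"tx": 0,"ty": 0,"tz": 0.003,"rx": 0,"ry": 0,"rz": 0,"gripper": 0.03}
    - {"tx": 0,"ty": 0,"tz": 0.003,"rx": 0,"ry": 0,"rz": 0,"gripper": 0.03}
    - {"tx": 0,"ty": 0,"tz": 0.003,"rx": 0,"ry": 0,"rz": 0,"gripper": 0.03}
    - {"tx": 0,"ty": 0,"tz": 0.002,"rx": 0,"ry": 0,"rz": 0,"gripper": 0.03}

```text
time: 21.08
eef_pos: [0.4622, 0.1785, 0.1135]
tcp_rot: [[-0.006, 1.0, -0.001], [1.0, 0.006, 0.002], [0.002, -0.001, -1.0]]
contact_force: [-5.3, -2.4, 10.4]
gripper_width: 0.0353
```

Run:
```python
from h import *
plan([.462,.1795,.116],0.84,1,half=False)
```

```text
t 21.08 p [0.4622 0.1785 0.1135] yaw(tool y) deg 0.37 tilt [-0.001   0.0024 -1.    ] F [-5.3 -2.4 10.4] w 0.0353
q7 -0.27 D [-0.0002  0.001   0.0025] dyaw 0.47 rows 1 lev [-0.001  -0.0024  0.    ]
{"tx":0.0010,"ty":-0.0002,"tz":-0.0025,"rz":-0.0082}
```

>>> arm_command:
  series:
    - {"tx": 0,"ty": 0,"tz": -0.002,"rx": 0,"ry": 0,"rz": 0,"gripper": 0.03}
    - {"tx": 0,"ty": 0,"tz": -0.001,"rx": 0,"ry": 0,"rz": 0,"gripper": 0.05}
    - {"tx": 0,"ty": 0,"tz": 0,"rx": 0,"ry": 0,"rz": 0,"gripper": 0.075}
    - {"tx": 0,"ty": 0,"tz": 0,"rx": 0,"ry": 0,"rz": 0,"gripper": 0.075}
    - {"tx": 0,"ty": 0,"tz": -0.01,"rx": 0,"ry": 0,"rz": 0,"gripper": 0.075}
    - {"tx": 0,"ty": 0,"tz": -0.025,"rx": 0,"ry": 0,"rz": 0,"gripper": 0.075}
    - {"tx": 0,"ty": 0,"tz": -0.03,"rx": 0,"ry": 0,"rz": 0,"gripper": 0.075}
    - {"tx": 0,"ty": 0,"tz": -0.03,"rx": 0,"ry": 0,"rz": 0,"gripper": 0.085}

```text
time: 21.75
eef_pos: [0.4625, 0.1782, 0.2153]
tcp_rot: [[-0.006, 1.0, -0.002], [1.0, 0.006, 0.0], [0.0, -0.002, -1.0]]
contact_force: [0.4, 0.6, 0.0]
gripper_width: 0.0844
```

Run:
```python
from h import *
d=cam('top'); burner(d,.564,.349); burner(d,.441,.334)
plan([.5638,.3489,.17],110,16,half=False)
rect(d,(.4,.5),(.13,.23),(.135,.16),'inlamp')
```

```text
burner [0.5642 0.3492] top dia 38.1 knob n 20 yaw 20.3 r 0.033
burner [0. 0.] top dia 0.0 knob n 0 yaw None r None
t 21.8 p [0.4666 0.1798 0.2217] yaw(tool y) deg 0.33 tilt [ 0.0078  0.007  -0.9999] F [2.  1.2 3.9] w 0.0851
q7 -0.36 D [ 0.0972  0.1691 -0.0517] dyaw 109.67 rows 16 lev [ 0.0078 -0.007   0.    ]
{"tx":0.0105,"ty":0.0061,"tz":0.0032,"rz":-0.1196}
{"tx":0.0097,"ty":0.0074,"tz":0.0032,"rz":-0.1196}
{"tx":0.0088,"ty":0.0085,"tz":0.0032,"rz":-0.1196}
{"tx":0.0077,"ty":0.0094,"tz":0.0032,"rz":-0.1196}
{"tx":0.0065,"ty":0.0103,"tz":0.0032,"rz":-0.1196}
{"tx":0.0052,"ty":0.0110,"tz":0.0032,"rz":-0.1196}
{"tx":0.0039,"ty":0.0116,"tz":0.0032,"rz":-0.1196}
{"tx":0.0025,"ty":0.0119,"tz":0.0032,"rz":-0.1196}
{"tx":0.0010,"ty":0.0121,"tz":0.0032,"rz":-0.1196}
{"tx":-0.0004,"ty":0.0122,"tz":0.0032,"rz":-0.1196}
{"tx":-0.0019,"ty":0.0121,"tz":0.0032,"rz":-0.1196}
{"tx":-0.0033,"ty":0.0117,"tz":0.0032,"rz":-0.1196}
{"tx":-0.0047,"ty":0.0113,"tz":0.0032,"rz":-0.1196}
{"tx":-0.0060,"ty":0.0106,"tz":0.0032,"rz":-0.1196}
{"tx":-0.0072,"ty":0.0098,"tz":0.0032,"rz":-0.1196}
{"tx":-0.0083,"ty":0.0089,"tz":0.0032,"rz":-0.1196}
inlamp [462.7 171.7] [35.5 24.8] long axis deg 1.61 z 0.1421 234
```

>>> arm_command:
  series:
    - {"tx": 0.01,"ty": 0.006,"tz": 0,"rx": 0.008,"ry": -0.007,"rz": -0.12,"gripper": 0.085}
    - {"tx": 0.01,"ty": 0.0074,"tz": 0,"rx": 0,"ry": 0,"rz": -0.12,"gripper": 0.085}
    - {"tx": 0.009,"ty": 0.0085,"tz": 0.002,"rx": 0,"ry": 0,"rz": -0.12,"gripper": 0.085}
    - {"tx": 0.0077,"ty": 0.0094,"tz": 0.003,"rx": 0,"ry": 0,"rz": -0.12,"gripper": 0.085}
    - {"tx": 0.0065,"ty": 0.01,"tz": 0.003,"rx": 0,"ry": 0,"rz": -0.12,"gripper": 0.085}
    - {"tx": 0.005,"ty": 0.011,"tz": 0.003,"rx": 0,"ry": 0,"rz": -0.12,"gripper": 0.085}
    - {"tx": 0.004,"ty": 0.0116,"tz": 0.003,"rx": 0,"ry": 0,"rz": -0.12,"gripper": 0.085}
    - {"tx": 0.0025,"ty": 0.012,"tz": 0.003,"rx": 0,"ry": 0,"rz": -0.12,"gripper": 0.085}

```text
time: 22.47
eef_pos: [0.522, 0.2688, 0.2186]
tcp_rot: [[-0.842, 0.539, 0.02], [0.54, 0.842, 0.013], [-0.01, 0.022, -1.0]]
contact_force: [-0.4, 0.1, 0.4]
gripper_width: 0.0851
```

>>> arm_command:
  series:
    - {"tx": 0.001,"ty": 0.012,"tz": 0.003,"rx": 0,"ry": 0,"rz": -0.12,"gripper": 0.085}
    - {"tx": 0,"ty": 0.012,"tz": 0.003,"rx": 0,"ry": 0,"rz": -0.12,"gripper": 0.085}
    - {"tx": -0.002,"ty": 0.012,"tz": 0.003,"rx": 0,"ry": 0,"rz": -0.12,"gripper": 0.085}
    - {"tx": -0.0033,"ty": 0.012,"tz": 0.003,"rx": 0,"ry": 0,"rz": -0.12,"gripper": 0.085}
    - {"tx": -0.0047,"ty": 0.011,"tz": 0.003,"rx": 0,"ry": 0,"rz": -0.12,"gripper": 0.085}
    - {"tx": -0.006,"ty": 0.01,"tz": 0.003,"rx": 0,"ry": 0,"rz": -0.12,"gripper": 0.085}
    - {"tx": -0.006,"ty": 0.008,"tz": 0,"rx": 0,"ry": 0,"rz": -0.1,"gripper": 0.085}
    - {"tx": 0,"ty": 0,"tz": 0,"rx": 0,"ry": 0,"rz": 0,"gripper": 0.085}

```text
time: 23.13
eef_pos: [0.5646, 0.3504, 0.2066]
tcp_rot: [[-0.958, -0.286, 0.028], [-0.286, 0.958, 0.019], [-0.033, 0.01, -0.999]]
contact_force: [-0.1, 0.4, 0.4]
gripper_width: 0.0849
```

Run:
```python
from h import *
w=cam('wrist'); burner(w,.564,.349)
d=cam('top'); rect(d,(.35,.65),(.25,.42),(.043,.06),'b')
plan([.5638,.3489,.1],110.2,1,half=False)
```

```text
burner [0.5628 0.3505] top dia 37.7 knob n 88 yaw 21.4 r 0.033
b [563.2 349.7] [36.3 36.1] long axis deg -64.15 z 0.0506 274
b [410.  342.8] [37.  36.3] long axis deg -58.99 z 0.0506 292
t 23.23 p [0.5642 0.348  0.2065] yaw(tool y) deg 106.29 tilt [ 0.0275  0.0167 -0.9995] F [-1.   0.3 -0.1] w 0.0849
q7 1.3 D [-0.0004  0.0009 -0.1065] dyaw 3.91 rows 1 lev [0.0083 0.0311 0.    ]
{"tx":0.0001,"ty":0.0009,"tz":0.1065,"rz":-0.0682}
```

Burner B has been knocked to about (0.410, 0.343). Going on with burner A.

>>> arm_command:
  series:
    - {"tx": 0,"ty": 0.001,"tz": 0.005,"rx": 0.004,"ry": 0.016,"rz": -0.04,"gripper": 0.085}
    - {"tx": 0,"ty": 0,"tz": 0.01,"rx": 0.004,"ry": 0.015,"rz": -0.04,"gripper": 0.085}
    - {"tx": 0,"ty": 0,"tz": 0.03,"rx": 0,"ry": 0,"rz": 0,"gripper": 0.085}
    - {"tx": 0,"ty": 0,"tz": 0.035,"rx": 0,"ry": 0,"rz": 0,"gripper": 0.085}
    - {"tx": 0,"ty": 0,"tz": 0.025,"rx": 0,"ry": 0,"rz": 0,"gripper": 0.085}
    - {"tx": 0,"ty": 0,"tz": 0.01,"rx": 0,"ry": 0,"rz": 0,"gripper": 0.085}
    - {"tx": 0,"ty": 0,"tz": 0,"rx": 0,"ry": 0,"rz": 0,"gripper": 0.085}

```text
time: 23.82
eef_pos: [0.5675, 0.3436, 0.0943]
tcp_rot: [[-0.941, -0.339, 0.009], [-0.339, 0.941, -0.001], [-0.008, -0.004, -1.0]]
contact_force: [-0.4, 0.5, 0.1]
gripper_width: 0.0851
```

Run:
```python
from h import *
w=cam('wrist'); burner(w,.563,.350); plan([.563,.350,.05],111.2,1,half=False)
```

```text
burner [0.5626 0.3505] top dia 38.2 knob n 216 yaw 20.6 r 0.033
t 23.87 p [0.5679 0.3437 0.0953] yaw(tool y) deg 109.8 tilt [ 1.000e-02 -1.000e-04 -9.999e-01] F [-0.4 -0.6 -0.5] w 0.0853
q7 1.38 D [-0.0049  0.0063 -0.0453] dyaw 1.4 rows 1 lev [-0.0035  0.0094  0.    ]
{"tx":0.0025,"ty":0.0076,"tz":0.0453,"rz":-0.0245}
```

>>> arm_command:
  series:
    - {"tx": 0.003,"ty": 0.006,"tz": 0.005,"rx": -0.003,"ry": 0.009,"rz": -0.015,"gripper": 0.085}
    - {"tx": 0.001,"ty": 0.001,"tz": 0.013,"rx": 0,"ry": 0,"rz": 0,"gripper": 0.085}
    - {"tx": 0.001,"ty": 0,"tz": 0.015,"rx": 0,"ry": 0,"rz": 0,"gripper": 0.085}
    - {"tx": 0.001,"ty": 0,"tz": 0.013,"rx": 0,"ry": 0,"rz": 0,"gripper": 0.085}
    - {"tx": 0,"ty": 0,"tz": 0.008,"rx": 0,"ry": 0,"rz": 0,"gripper": 0.085}
    - {"tx": 0,"ty": 0,"tz": 0,"rx": 0,"ry": 0,"rz": 0,"gripper": 0.085}
    - {"tx": 0,"ty": 0,"tz": 0,"rx": 0,"ry": 0,"rz": 0,"gripper": 0.085}

```text
time: 24.45
eef_pos: [0.5645, 0.3533, 0.0468]
tcp_rot: [[-0.936, -0.353, 0.013], [-0.353, 0.936, 0.01], [-0.015, 0.004, -1.0]]
contact_force: [-0.3, 0.8, 0.1]
gripper_width: 0.0853
```

Run:
```python
from h import *
plan([.5628,.3503,.024],110.8,1,half=False)
```

```text
t 24.45 p [0.5645 0.3533 0.0468] yaw(tool y) deg 110.65 tilt [ 0.0128  0.0096 -0.9999] F [-0.3  0.8  0.1] w 0.0853
q7 1.39 D [-0.0017 -0.003  -0.0228] dyaw 0.15 rows 1 lev [0.0044 0.0154 0.    ]
{"tx":0.0027,"ty":-0.0022,"tz":0.0228,"rz":-0.0025}
```

>>> arm_command:
  series:
    - {"tx": 0.002,"ty": -0.002,"tz": 0.004,"rx": 0.004,"ry": 0.012,"rz": 0,"gripper": 0.085}
    - {"tx": 0,"ty": 0,"tz": 0.007,"rx": 0,"ry": 0,"rz": 0,"gripper": 0.085}
    - {"tx": 0,"ty": 0,"tz": 0.007,"rx": 0,"ry": 0,"rz": 0,"gripper": 0.085}
    - {"tx": 0,"ty": 0,"tz": 0.004,"rx": 0,"ry": 0,"rz": 0,"gripper": 0.085}
    - {"tx": 0,"ty": 0,"tz": 0,"rx": 0,"ry": 0,"rz": 0,"gripper": 0.085}
    - {"tx": 0,"ty": 0,"tz": 0,"rx": 0,"ry": 0,"rz": 0,"gripper": 0.085}

```text
time: 24.95
eef_pos: [0.5653, 0.3517, 0.0252]
tcp_rot: [[-0.936, -0.352, 0.006], [-0.352, 0.936, 0.003], [-0.007, 0.001, -1.0]]
contact_force: [-0.0, 0.3, 0.4]
gripper_width: 0.0851
```

Run:
```python
from h import *
plan([.5628,.3503,.0245],110.8,1,half=False)
```

```text
t 24.95 p [0.5653 0.3517 0.0252] yaw(tool y) deg 110.64 tilt [ 0.006   0.0035 -1.    ] F [-0.   0.3  0.4] w 0.0851
q7 1.39 D [-0.0025 -0.0014 -0.0007] dyaw 0.16 rows 1 lev [0.0011 0.0068 0.    ]
{"tx":0.0029,"ty":-0.0004,"tz":0.0007,"rz":-0.0029}
```

>>> arm_command:
  series:
    - {"tx": 0.0025,"ty": 0,"tz": 0,"rx": 0.001,"ry": 0.006,"rz": 0,"gripper": 0.085}
    - {"tx": 0,"ty": 0,"tz": 0,"rx": 0,"ry": 0,"rz": 0,"gripper": 0.06}
    - {"tx": 0,"ty": 0,"tz": 0,"rx": 0,"ry": 0,"rz": 0,"gripper": 0.03}
    - {"tx": 0,"ty": 0,"tz": 0,"rx": 0,"ry": 0,"rz": 0,"gripper": 0.03}
    - {"tx": 0,"ty": 0,"tz": 0,"rx": 0,"ry": 0,"rz": 0,"gripper": 0.03}
    - {"tx": 0,"ty": 0,"tz": 0,"rx": 0,"ry": 0,"rz": 0,"gripper": 0.03}
    - {"tx": 0,"ty": 0,"tz": 0,"rx": 0,"ry": 0,"rz": 0,"gripper": 0.03}
    - {"tx": 0,"ty": 0,"tz": 0,"rx": 0,"ry": 0,"rz": 0,"gripper": 0.03}
  force: 100

```text
time: 25.62
eef_pos: [0.5636, 0.351, 0.0263]
tcp_rot: [[-0.936, -0.352, 0.002], [-0.352, 0.936, 0.001], [-0.002, 0.0, -1.0]]
contact_force: [-0.2, 0.5, 0.7]
gripper_width: 0.0354
```

Run:
```python
from h import *
w=cam('wrist'); held(w); plan([.557,.026,.19],91.76,12,half=False)
```

```text
t 25.67 p [0.5636 0.351  0.0263] yaw(tool y) deg 110.63 tilt [ 0.002   0.0011 -1.    ] F [ 0.1  0.7 -0.3] w 0.0349
held top z -0.032 x range [-0.0112  0.013 ] x mid 0.0009 y med -0.0007
knob n 0 [nan nan nan] ang nan
t 25.67 p [0.5636 0.351  0.0263] yaw(tool y) deg 110.63 tilt [ 0.002   0.0011 -1.    ] F [ 0.1  0.7 -0.3] w 0.0349
q7 1.39 D [-0.0066 -0.325   0.1637] dyaw -18.87 rows 12 lev [0.0003 0.0022 0.    ]
{"tx":0.0101,"ty":-0.0252,"tz":-0.0136,"rz":0.0274}
{"tx":0.0094,"ty":-0.0254,"tz":-0.0136,"rz":0.0274}
{"tx":0.0087,"ty":-0.0257,"tz":-0.0136,"rz":0.0274}
{"tx":0.0079,"ty":-0.0259,"tz":-0.0136,"rz":0.0274}
{"tx":0.0072,"ty":-0.0261,"tz":-0.0136,"rz":0.0274}
{"tx":0.0065,"ty":-0.0263,"tz":-0.0136,"rz":0.0274}
{"tx":0.0058,"ty":-0.0265,"tz":-0.0136,"rz":0.0274}
{"tx":0.0051,"ty":-0.0266,"tz":-0.0136,"rz":0.0274}
{"tx":0.0043,"ty":-0.0267,"tz":-0.0136,"rz":0.0274}
{"tx":0.0036,"ty":-0.0268,"tz":-0.0136,"rz":0.0274}
{"tx":0.0029,"ty":-0.0269,"tz":-0.0136,"rz":0.0274}
{"tx":0.0021,"ty":-0.0270,"tz":-0.0136,"rz":0.0274}h.py:48: RuntimeWarning: Mean of empty slice.
  k=(C[...,0]>.028)&(C[...,0]<.045)&(abs(C[...,1])<.015)&(C[...,2]>-.02)&(C[...,2]<.01); q=C[k]; print('knob n',k.sum(),q.mean(0).round(4),'ang',np.degrees(np.arctan2(q[:,1].mean(),q[:,0].mean())).round(1))
  ret = um.true_divide(
  ret = ret.dtype.type(ret / rcount)
```

>>> arm_command:
  series:
    - {"tx": 0,"ty": 0,"tz": -0.02,"rx": 0,"ry": 0,"rz": 0,"gripper": 0.03}
    - {"tx": 0,"ty": 0,"tz": -0.04,"rx": 0,"ry": 0,"rz": 0,"gripper": 0.03}
    - {"tx": 0,"ty": 0,"tz": -0.04,"rx": 0,"ry": 0,"rz": 0,"gripper": 0.03}
    - {"tx": 0.004,"ty": -0.012,"tz": -0.037,"rx": 0,"ry": 0,"rz": 0.02,"gripper": 0.03}
    - {"tx": 0.01,"ty": -0.026,"tz": -0.025,"rx": 0,"ry": 0,"rz": 0.04,"gripper": 0.03}
    - {"tx": 0.011,"ty": -0.036,"tz": -0.01,"rx": 0,"ry": 0,"rz": 0.04,"gripper": 0.03}
    - {"tx": 0.01,"ty": -0.038,"tz": 0,"rx": 0,"ry": 0,"rz": 0.04,"gripper": 0.03}
    - {"tx": 0.009,"ty": -0.039,"tz": 0,"rx": 0,"ry": 0,"rz": 0.04,"gripper": 0.03}

```text
time: 26.33
eef_pos: [0.558, 0.2021, 0.201]
tcp_rot: [[-0.981, -0.194, -0.007], [-0.194, 0.981, 0.003], [0.006, 0.005, -1.0]]
contact_force: [0.9, -0.2, -2.5]
gripper_width: 0.0351
```

>>> arm_command:
  series:
    - {"tx": 0.007,"ty": -0.039,"tz": 0,"rx": 0,"ry": 0,"rz": 0.04,"gripper": 0.03}
    - {"tx": 0.006,"ty": -0.039,"tz": 0,"rx": 0,"ry": 0,"rz": 0.04,"gripper": 0.03}
    - {"tx": 0.005,"ty": -0.039,"tz": 0,"rx": 0,"ry": 0,"rz": 0.03,"gripper": 0.03}
    - {"tx": 0.003,"ty": -0.035,"tz": 0,"rx": 0,"ry": 0,"rz": 0.02,"gripper": 0.03}
    - {"tx": 0,"ty": -0.018,"tz": 0,"rx": 0,"ry": 0,"rz": 0,"gripper": 0.03}
    - {"tx": 0,"ty": 0,"tz": 0,"rx": 0,"ry": 0,"rz": 0,"gripper": 0.03}
    - {"tx": 0,"ty": 0,"tz": 0,"rx": 0,"ry": 0,"rz": 0,"gripper": 0.03}

```text
time: 26.92
eef_pos: [0.5546, 0.009, 0.2005]
tcp_rot: [[-0.999, -0.04, -0.007], [-0.04, 0.999, -0.001], [0.007, -0.001, -1.0]]
contact_force: [-0.3, 1.0, -1.9]
gripper_width: 0.035
```

Run:
```python
from h import *
w=cam('wrist'); plan([.5584,.0263,.15],91.76,1,half=False)
rect(w,(.5,.61),(-.05,.1),(.1,.12),'top')
```

```text
t 26.97 p [0.5546 0.009  0.2005] yaw(tool y) deg 92.34 tilt [-0.0076 -0.0018 -1.    ] F [ 0.  -1.  -1.9] w 0.0349
q7 1.61 D [ 0.0038  0.0173 -0.0505] dyaw -0.58 rows 1 lev [-0.0015 -0.0076  0.    ]
{"tx":-0.0045,"ty":0.0171,"tz":0.0505,"rz":0.0101}
top [545.9  31.3] [61.8 38.6] long axis deg 65.23 z 0.1093 1959
top [550.   28.6] [23.5 10.9] long axis deg 70.28 z 0.1006 271
```

>>> arm_command:
  series:
    - {"tx": -0.002,"ty": 0.008,"tz": 0.005,"rx": -0.0015,"ry": -0.007,"rz": 0.01,"gripper": 0.03}
    - {"tx": -0.002,"ty": 0.007,"tz": 0.01,"rx": 0,"ry": 0,"rz": 0,"gripper": 0.03}
    - {"tx": 0,"ty": 0.002,"tz": 0.014,"rx": 0,"ry": 0,"rz": 0,"gripper": 0.03}
    - {"tx": 0,"ty": 0,"tz": 0.012,"rx": 0,"ry": 0,"rz": 0,"gripper": 0.03}
    - {"tx": 0,"ty": 0,"tz": 0.004,"rx": 0,"ry": 0,"rz": 0,"gripper": 0.03}
    - {"tx": 0,"ty": 0,"tz": 0,"rx": 0,"ry": 0,"rz": 0,"gripper": 0.03}
    - {"tx": 0,"ty": 0,"tz": 0,"rx": 0,"ry": 0,"rz": 0,"gripper": 0.03}

```text
time: 27.55
eef_pos: [0.5576, 0.0444, 0.1492]
tcp_rot: [[-0.999, -0.05, -0.003], [-0.05, 0.999, 0.006], [0.003, 0.007, -1.0]]
contact_force: [0.5, 0.6, -2.2]
gripper_width: 0.0348
```

Run:
```python
from h import *
plan([.5584,.0263,.143],91.76,1,half=False)
```

```text
t 27.55 p [0.5576 0.0444 0.1492] yaw(tool y) deg 92.88 tilt [-0.0031  0.0065 -1.    ] F [ 0.5  0.6 -2.2] w 0.0348
q7 1.59 D [ 0.0008 -0.0181 -0.0062] dyaw -1.12 rows 1 lev [ 0.0066 -0.0027  0.    ]
{"tx":0.0001,"ty":-0.0181,"tz":0.0062,"rz":0.0196}
```

>>> arm_command:
  series:
    - {"tx": 0,"ty": -0.015,"tz": 0,"rx": 0.006,"ry": -0.002,"rz": 0.017,"gripper": 0.03}
    - {"tx": 0,"ty": 0,"tz": 0,"rx": 0,"ry": 0,"rz": 0,"gripper": 0.03}
    - {"tx": 0,"ty": 0,"tz": 0,"rx": 0,"ry": 0,"rz": 0,"gripper": 0.03}
    - {"tx": 0,"ty": 0,"tz": 0,"rx": 0,"ry": 0,"rz": 0,"gripper": 0.03}

```text
time: 27.88
eef_pos: [0.5595, 0.0291, 0.1502]
tcp_rot: [[-0.999, -0.033, 0.002], [-0.033, 0.999, 0.0], [-0.002, 0.0, -1.0]]
contact_force: [0.5, -0.4, -1.3]
gripper_width: 0.0353
```

Run:
```python
from h import *
plan([.5584,.0263,.130],91.76,1,half=False)
```

```text
t 27.88 p [0.5595 0.0291 0.1502] yaw(tool y) deg 91.91 tilt [ 1.7e-03  2.0e-04 -1.0e+00] F [ 0.5 -0.4 -1.3] w 0.0353
q7 1.59 D [-0.0011 -0.0028 -0.0202] dyaw -0.15 rows 1 lev [0.0002 0.0017 0.    ]
{"tx":0.0012,"ty":-0.0028,"tz":0.0202,"rz":0.0026}
```

>>> arm_command:
  series:
    - {"tx": 0.001,"ty": -0.0025,"tz": 0,"rx": 0,"ry": 0.0015,"rz": 0.0025,"gripper": 0.03}
    - {"tx": 0,"ty": 0,"tz": 0.003,"rx": 0,"ry": 0,"rz": 0,"gripper": 0.03}
    - {"tx": 0,"ty": 0,"tz": 0.004,"rx": 0,"ry": 0,"rz": 0,"gripper": 0.03}
    - {"tx": 0,"ty": 0,"tz": 0.004,"rx": 0,"ry": 0,"rz": 0,"gripper": 0.03}
    - {"tx": 0,"ty": 0,"tz": 0.003,"rx": 0,"ry": 0,"rz": 0,"gripper": 0.03}
    - {"tx": 0,"ty": 0,"tz": 0,"rx": 0,"ry": 0,"rz": 0,"gripper": 0.03}

```text
time: 28.38
eef_pos: [0.5594, 0.0255, 0.1361]
tcp_rot: [[-1.0, -0.029, 0.003], [-0.029, 1.0, 0.001], [-0.003, 0.001, -1.0]]
contact_force: [-0.2, -0.0, -2.0]
gripper_width: 0.0351
```

Run:
```python
from h import *
plan([.5584,.0263,.130],91.76,1,half=False)
```

```text
t 28.38 p [0.5594 0.0255 0.1361] yaw(tool y) deg 91.64 tilt [ 2.8e-03  9.0e-04 -1.0e+00] F [-0.2 -0.  -2. ] w 0.0351
q7 1.6 D [-0.001   0.0008 -0.0061] dyaw 0.12 rows 1 lev [0.0008 0.0028 0.    ]
{"tx":0.0009,"ty":0.0008,"tz":0.0061,"rz":-0.0021}
```

>>> arm_command:
  series:
    - {"tx": 0.0008,"ty": 0.0007,"tz": 0.003,"rx": 0.001,"ry": 0.003,"rz": -0.002,"gripper": 0.03}
    - {"tx": 0,"ty": 0,"tz": 0.004,"rx": 0,"ry": 0,"rz": 0,"gripper": 0.03}
    - {"tx": 0,"ty": 0,"tz": 0.004,"rx": 0,"ry": 0,"rz": 0,"gripper": 0.03}
    - {"tx": 0,"ty": 0,"tz": 0.004,"rx": 0,"ry": 0,"rz": 0,"gripper": 0.03}
    - {"tx": 0,"ty": 0,"tz": 0.003,"rx": 0,"ry": 0,"rz": 0,"gripper": 0.03}
    - {"tx": 0,"ty": 0,"tz": 0.002,"rx": 0,"ry": 0,"rz": 0,"gripper": 0.03}

```text
time: 28.88
eef_pos: [0.5594, 0.0264, 0.1186]
tcp_rot: [[-1.0, -0.031, -0.0], [-0.031, 1.0, 0.001], [0.0, 0.001, -1.0]]
contact_force: [-4.0, 0.1, 11.8]
gripper_width: 0.0347
```

Run:
```python
from h import *
plan([.5584,.0263,.1185],91.76,1,half=False)
```

```text
t 28.88 p [0.5594 0.0264 0.1186] yaw(tool y) deg 91.78 tilt [-1.0e-04  1.1e-03 -1.0e+00] F [-4.   0.1 11.8] w 0.0347
q7 1.61 D [-0.001  -0.0001 -0.0001] dyaw -0.02 rows 1 lev [ 0.0011 -0.0001  0.    ]
{"tx":0.0010,"ty":-0.0000,"tz":0.0001,"rz":0.0003}
```

>>> arm_command:
  series:
    - {"tx": 0.0008,"ty": 0,"tz": 0.002,"rx": 0,"ry": 0,"rz": 0.05,"gripper": 0.03}
    - {"tx": 0,"ty": 0,"tz": 0.0015,"rx": 0,"ry": 0,"rz": 0.1,"gripper": 0.03}
    - {"tx": 0,"ty": 0,"tz": 0.0014,"rx": 0,"ry": 0,"rz": 0.11,"gripper": 0.03}
    - {"tx": 0,"ty": 0,"tz": 0.0014,"rx": 0,"ry": 0,"rz": 0.11,"gripper": 0.03}
    - {"tx": 0,"ty": 0,"tz": 0.0014,"rx": 0,"ry": 0,"rz": 0.11,"gripper": 0.03}
    - {"tx": 0,"ty": 0,"tz": 0.0014,"rx": 0,"ry": 0,"rz": 0.11,"gripper": 0.03}
    - {"tx": 0,"ty": 0,"tz": 0.0014,"rx": 0,"ry": 0,"rz": 0.11,"gripper": 0.03}

```text
time: 29.47
eef_pos: [0.56, 0.0262, 0.1198]
tcp_rot: [[-0.765, 0.644, 0.0], [0.644, 0.765, 0.008], [0.005, 0.006, -1.0]]
contact_force: [-4.5, -0.1, 9.6]
gripper_width: 0.035
```

Run:
```python
from h import *
plan([.5584,.0263,.1185],1.76,1,half=False); print(bot.get_state()['wrist_torque'])
```

```text
t 29.47 p [0.56   0.0262 0.1198] yaw(tool y) deg 49.91 tilt [ 4.0e-04  7.6e-03 -1.0e+00] F [-4.5 -0.1  9.6] w 0.035
q7 0.96 D [-0.0016  0.0001 -0.0013] dyaw -48.15 rows 1 lev [ 0.0061 -0.0046  0.    ]
{"tx":0.0013,"ty":-0.0009,"tz":0.0013,"rz":0.8403}
[-0.04289402  0.97881193  0.11633452]
```

>>> arm_command:
  series:
    - {"tx": 0.001,"ty": -0.0008,"tz": 0.003,"rx": 0.006,"ry": -0.004,"rz": 0.08,"gripper": 0.03}
    - {"tx": 0,"ty": 0,"tz": 0.002,"rx": 0,"ry": 0,"rz": 0.11,"gripper": 0.03}
    - {"tx": 0,"ty": 0,"tz": 0.0015,"rx": 0,"ry": 0,"rz": 0.11,"gripper": 0.03}
    - {"tx": 0,"ty": 0,"tz": 0.0015,"rx": 0,"ry": 0,"rz": 0.11,"gripper": 0.03}
    - {"tx": 0,"ty": 0,"tz": 0.0015,"rx": 0,"ry": 0,"rz": 0.11,"gripper": 0.03}
    - {"tx": 0,"ty": 0,"tz": 0.0015,"rx": 0,"ry": 0,"rz": 0.11,"gripper": 0.03}
    - {"tx": 0,"ty": 0,"tz": 0.0015,"rx": 0,"ry": 0,"rz": 0.11,"gripper": 0.03}
    - {"tx": 0,"ty": 0,"tz": 0.001,"rx": 0,"ry": 0,"rz": 0.08,"gripper": 0.03}

```text
time: 30.13
eef_pos: [0.5601, 0.0263, 0.1195]
tcp_rot: [[-0.011, 1.0, -0.001], [1.0, 0.011, 0.008], [0.008, -0.001, -1.0]]
contact_force: [-2.2, -0.4, 6.6]
gripper_width: 0.035
```

Run:
```python
from h import *
plan([.5584,.0263,.1185],1.76,1,half=False); print(bot.get_state()['wrist_torque'])
```

```text
t 30.13 p [0.5601 0.0263 0.1195] yaw(tool y) deg 0.63 tilt [-8.0e-04  8.3e-03 -1.0e+00] F [-2.2 -0.4  6.6] w 0.035
q7 0.2 D [-0.0017  0.     -0.001 ] dyaw 1.13 rows 1 lev [-0.0007 -0.0083  0.    ]
{"tx":0.0001,"ty":-0.0016,"tz":0.0010,"rz":-0.0196}
[0.09064498 0.5709939  0.17073823]
```

>>> arm_command:
  series:
    - {"tx": 0,"ty": -0.0015,"tz": -0.002,"rx": 0,"ry": -0.008,"rz": 0,"gripper": 0.03}
    - {"tx": 0,"ty": 0,"tz": -0.003,"rx": 0,"ry": 0,"rz": 0,"gripper": 0.03}
    - {"tx": 0,"ty": 0,"tz": -0.006,"rx": 0,"ry": 0,"rz": 0,"gripper": 0.03}
    - {"tx": 0,"ty": 0,"tz": -0.012,"rx": 0,"ry": 0,"rz": 0,"gripper": 0.03}
    - {"tx": 0,"ty": 0,"tz": -0.018,"rx": 0,"ry": 0,"rz": 0,"gripper": 0.03}
    - {"tx": 0,"ty": 0,"tz": -0.018,"rx": 0,"ry": 0,"rz": 0,"gripper": 0.03}
    - {"tx": 0,"ty": 0,"tz": -0.008,"rx": 0,"ry": 0,"rz": 0,"gripper": 0.03}
    - {"tx": 0,"ty": 0,"tz": 0,"rx": 0,"ry": 0,"rz": 0,"gripper": 0.03}

```text
time: 30.8
eef_pos: [0.5547, 0.0273, 0.1862]
tcp_rot: [[-0.01, 1.0, -0.01], [1.0, 0.01, -0.002], [-0.001, -0.01, -1.0]]
contact_force: [1.2, -0.0, -7.1]
gripper_width: 0.035
```

Run:
```python
from h import *
plan([.564,.181,.185],0.84,6,half=False)
d=cam('top'); rect(d,(.38,.52),(.13,.23),(.136,.16),'inlamp')
```

```text
t 30.8 p [0.5547 0.0273 0.1862] yaw(tool y) deg 0.56 tilt [-0.0096 -0.0015 -1.    ] F [ 1.2 -0.  -7.1] w 0.035
q7 0.13 D [ 0.0093  0.1537 -0.0012] dyaw 0.28 rows 6 lev [-0.0096  0.0014  0.    ]
{"tx":0.0256,"ty":0.0018,"tz":0.0002,"rz":-0.0008}
{"tx":0.0256,"ty":0.0018,"tz":0.0002,"rz":-0.0008}
{"tx":0.0256,"ty":0.0018,"tz":0.0002,"rz":-0.0008}
{"tx":0.0256,"ty":0.0019,"tz":0.0002,"rz":-0.0008}
{"tx":0.0256,"ty":0.0019,"tz":0.0002,"rz":-0.0008}
{"tx":0.0256,"ty":0.0019,"tz":0.0002,"rz":-0.0008}
inlamp [462.6 177.8] [37.4 35.2] long axis deg 89.95 z 0.1422 334
```

>>> arm_command:
  series:
    - {"tx": 0.02,"ty": 0.003,"tz": -0.002,"rx": -0.009,"ry": 0.001,"rz": -0.003,"gripper": 0.03}
    - {"tx": 0.028,"ty": 0.003,"tz": -0.001,"rx": 0,"ry": 0,"rz": 0,"gripper": 0.03}
    - {"tx": 0.03,"ty": 0.003,"tz": -0.001,"rx": 0,"ry": 0,"rz": 0,"gripper": 0.03}
    - {"tx": 0.03,"ty": 0.003,"tz": 0,"rx": 0,"ry": 0,"rz": 0,"gripper": 0.03}
    - {"tx": 0.028,"ty": 0.003,"tz": 0,"rx": 0,"ry": 0,"rz": 0,"gripper": 0.03}
    - {"tx": 0.016,"ty": 0,"tz": 0,"rx": 0,"ry": 0,"rz": 0,"gripper": 0.03}
    - {"tx": 0,"ty": 0,"tz": 0,"rx": 0,"ry": 0,"rz": 0,"gripper": 0.03}
    - {"tx": 0,"ty": 0,"tz": 0,"rx": 0,"ry": 0,"rz": 0,"gripper": 0.03}

```text
time: 31.52
eef_pos: [0.5613, 0.1822, 0.1786]
tcp_rot: [[-0.007, 1.0, -0.017], [1.0, 0.007, -0.007], [-0.007, -0.017, -1.0]]
contact_force: [0.3, -1.8, -8.0]
gripper_width: 0.0347
```

Run:
```python
from h import *
plan([.567,.181,.14],0.84,1,half=False)
```

```text
t 31.52 p [0.5613 0.1822 0.1786] yaw(tool y) deg 0.41 tilt [-0.0171 -0.0068 -0.9998] F [ 0.3 -1.8 -8. ] w 0.0347
q7 -0.12 D [ 0.0057 -0.0012 -0.0386] dyaw 0.43 rows 1 lev [-0.0172  0.0067  0.    ]
{"tx":-0.0013,"ty":0.0057,"tz":0.0386,"rz":-0.0075}
```

>>> arm_command:
  series:
    - {"tx": 0.002,"ty": 0.006,"tz": 0.005,"rx": -0.016,"ry": 0.007,"rz": -0.006,"gripper": 0.03}
    - {"tx": 0.002,"ty": 0.001,"tz": 0.011,"rx": 0,"ry": 0,"rz": 0,"gripper": 0.03}
    - {"tx": 0.002,"ty": 0,"tz": 0.012,"rx": 0,"ry": 0,"rz": 0,"gripper": 0.03}
    - {"tx": 0,"ty": 0,"tz": 0.011,"rx": 0,"ry": 0,"rz": 0,"gripper": 0.03}
    - {"tx": 0,"ty": 0,"tz": 0.005,"rx": 0,"ry": 0,"rz": 0,"gripper": 0.03}
    - {"tx": 0,"ty": 0,"tz": 0,"rx": 0,"ry": 0,"rz": 0,"gripper": 0.03}
    - {"tx": 0,"ty": 0,"tz": 0,"rx": 0,"ry": 0,"rz": 0,"gripper": 0.03}

```text
time: 32.1
eef_pos: [0.5638, 0.1819, 0.1252]
tcp_rot: [[-0.007, 1.0, -0.012], [1.0, 0.007, -0.007], [-0.007, -0.012, -1.0]]
contact_force: [-0.0, 0.3, -7.0]
gripper_width: 0.0349
```

Run:
```python
from h import *
plan([.567,.181,.1173],0.84,1,half=False)
```

```text
t 32.1 p [0.5638 0.1819 0.1252] yaw(tool y) deg 0.42 tilt [-0.0122 -0.0069 -0.9999] F [-0.   0.3 -7. ] w 0.0349
q7 -0.09 D [ 0.0032 -0.0009 -0.0079] dyaw 0.42 rows 1 lev [-0.0122  0.0068  0.    ]
{"tx":-0.0009,"ty":0.0031,"tz":0.0079,"rz":-0.0074}
```

>>> arm_command:
  series:
    - {"tx": 0,"ty": 0.003,"tz": 0.001,"rx": -0.012,"ry": 0.007,"rz": 0,"gripper": 0.03}
    - {"tx": 0,"ty": 0,"tz": 0.003,"rx": 0,"ry": 0,"rz": 0,"gripper": 0.03}
    - {"tx": 0,"ty": 0,"tz": 0.003,"rx": 0,"ry": 0,"rz": 0,"gripper": 0.03}
    - {"tx": 0,"ty": 0,"tz": 0.003,"rx": 0,"ry": 0,"rz": 0,"gripper": 0.03}
    - {"tx": 0,"ty": 0,"tz": 0.002,"rx": 0,"ry": 0,"rz": 0,"gripper": 0.03}

```text
time: 32.52
eef_pos: [0.5683, 0.1815, 0.1165]
tcp_rot: [[-0.006, 1.0, 0.002], [1.0, 0.006, 0.003], [0.003, 0.002, -1.0]]
contact_force: [-4.8, -1.4, 10.3]
gripper_width: 0.0348
```

Run:
```python
from h import *
fr()
```

```text
t 32.52 p [0.5683 0.1815 0.1165] yaw(tool y) deg 0.35 tilt [ 0.0019  0.0035 -1.    ] F [-4.8 -1.4 10.3] w 0.0348
```

>>> arm_command:
  series:
    - {"tx": 0,"ty": 0,"tz": -0.002,"rx": 0,"ry": 0,"rz": 0,"gripper": 0.03}
    - {"tx": 0,"ty": 0,"tz": -0.001,"rx": 0,"ry": 0,"rz": 0,"gripper": 0.05}
    - {"tx": 0,"ty": 0,"tz": 0,"rx": 0,"ry": 0,"rz": 0,"gripper": 0.075}
    - {"tx": 0,"ty": 0,"tz": 0,"rx": 0,"ry": 0,"rz": 0,"gripper": 0.075}
    - {"tx": 0,"ty": 0,"tz": -0.01,"rx": 0,"ry": 0,"rz": 0,"gripper": 0.075}
    - {"tx": 0,"ty": 0,"tz": -0.025,"rx": 0,"ry": 0,"rz": 0,"gripper": 0.075}
    - {"tx": 0,"ty": 0,"tz": -0.03,"rx": 0,"ry": 0,"rz": 0,"gripper": 0.075}
    - {"tx": 0,"ty": 0,"tz": -0.03,"rx": 0,"ry": 0,"rz": 0,"gripper": 0.085}

```text
time: 33.18
eef_pos: [0.5691, 0.181, 0.2191]
tcp_rot: [[-0.005, 1.0, 0.004], [1.0, 0.005, 0.003], [0.003, 0.004, -1.0]]
contact_force: [1.2, 0.6, -0.1]
gripper_width: 0.0847
```

Run:
```python
from h import *
d=cam('top'); rect(d,(.38,.7),(.12,.25),(.136,.16),'inlamp'); c=burner(d,.41,.343)
plan([.410,.343,.17],28,8,half=False)
i,j=map(int,px(d,[c[0],c[1],.03])); cv2.imwrite('pics/v8.png',cv2.resize(d['img'][i-30:i+30,j-30:j+30],(400,400),interpolation=cv2.INTER_CUBIC))
```

```text
inlamp [567.2 179.4] [37.  32.6] long axis deg -29.75 z 0.1429 295
inlamp [462.5 178.3] [36.2 35.2] long axis deg 89.79 z 0.1422 333
burner [0. 0.] top dia 0.0 knob n 0 yaw None r None
t 33.23 p [0.5733 0.1817 0.2262] yaw(tool y) deg 0.29 tilt [ 0.0147  0.0079 -0.9999] F [2.6 0.  4.2] w 0.0853
q7 -0.14 D [-0.1633  0.1613 -0.0562] dyaw 27.71 rows 8 lev [ 0.0147 -0.0078  0.    ]
{"tx":0.0203,"ty":-0.0203,"tz":0.0070,"rz":-0.0604}
{"tx":0.0215,"ty":-0.0190,"tz":0.0070,"rz":-0.0604}
{"tx":0.0226,"ty":-0.0177,"tz":0.0070,"rz":-0.0604}
{"tx":0.0236,"ty":-0.0163,"tz":0.0070,"rz":-0.0604}
{"tx":0.0245,"ty":-0.0149,"tz":0.0070,"rz":-0.0604}
{"tx":0.0254,"ty":-0.0134,"tz":0.0070,"rz":-0.0604}
{"tx":0.0262,"ty":-0.0118,"tz":0.0070,"rz":-0.0604}
{"tx":0.0268,"ty":-0.0102,"tz":0.0070,"rz":-0.0604}Traceback (most recent call last):
  File "<stdin>", line 4, in <module>
cv2.error: OpenCV(4.12.0) /io/opencv/modules/imgproc/src/resize.cpp:4208: error: (-215:Assertion failed) !ssize.empty() in function 'resize'
```

>>> arm_command:
  series:
    - {"tx": 0.02,"ty": -0.02,"tz": 0,"rx": 0.014,"ry": -0.008,"rz": -0.06,"gripper": 0.085}
    - {"tx": 0.0215,"ty": -0.019,"tz": 0,"rx": 0,"ry": 0,"rz": -0.06,"gripper": 0.085}
    - {"tx": 0.0226,"ty": -0.0177,"tz": 0,"rx": 0,"ry": 0,"rz": -0.06,"gripper": 0.085}
    - {"tx": 0.0236,"ty": -0.0163,"tz": 0,"rx": 0,"ry": 0,"rz": -0.06,"gripper": 0.085}
    - {"tx": 0.02,"ty": -0.012,"tz": 0,"rx": 0,"ry": 0,"rz": -0.06,"gripper": 0.085}
    - {"tx": 0.01,"ty": -0.006,"tz": 0,"rx": 0,"ry": 0,"rz": -0.04,"gripper": 0.085}
    - {"tx": 0,"ty": 0,"tz": 0,"rx": 0,"ry": 0,"rz": 0,"gripper": 0.085}

```text
time: 33.82
eef_pos: [0.4715, 0.2894, 0.2382]
tcp_rot: [[-0.347, 0.938, 0.024], [0.938, 0.346, 0.01], [0.001, 0.026, -1.0]]
contact_force: [0.2, 0.2, -0.7]
gripper_width: 0.085
```

Run:
```python
from h import *
w=cam('wrist'); rect(w,(.3,.55),(.26,.45),(.043,.06),'b'); c=burner(w,.41,.343)
plan([.410,.343,.15],28,6,half=False)
```

```text
b [409.6 345.2] [36.6 36.6] long axis deg 65.08 z 0.0519 1285
burner [0.4095 0.3449] top dia 37.8 knob n 67 yaw -65.9 r 0.033
t 33.87 p [0.4726 0.2884 0.2383] yaw(tool y) deg 20.12 tilt [ 0.0246  0.0098 -0.9997] F [ 0.7 -0.5 -1.6] w 0.0849
q7 -0.14 D [-0.0626  0.0546 -0.0883] dyaw 7.88 rows 6 lev [ 0.0264 -0.0007  0.    ]
{"tx":0.0121,"ty":-0.0067,"tz":0.0147,"rz":-0.0229}
{"tx":0.0123,"ty":-0.0064,"tz":0.0147,"rz":-0.0229}
{"tx":0.0124,"ty":-0.0061,"tz":0.0147,"rz":-0.0229}
{"tx":0.0126,"ty":-0.0058,"tz":0.0147,"rz":-0.0229}
{"tx":0.0127,"ty":-0.0055,"tz":0.0147,"rz":-0.0229}
{"tx":0.0128,"ty":-0.0052,"tz":0.0147,"rz":-0.0229}
```

>>> arm_command:
  series:
    - {"tx": 0.012,"ty": -0.007,"tz": 0.012,"rx": 0.013,"ry": 0,"rz": -0.02,"gripper": 0.085}
    - {"tx": 0.013,"ty": -0.007,"tz": 0.018,"rx": 0.012,"ry": 0,"rz": -0.02,"gripper": 0.085}
    - {"tx": 0.014,"ty": -0.007,"tz": 0.022,"rx": 0,"ry": 0,"rz": -0.02,"gripper": 0.085}
    - {"tx": 0.014,"ty": -0.006,"tz": 0.022,"rx": 0,"ry": 0,"rz": 0,"gripper": 0.085}
    - {"tx": 0.012,"ty": -0.006,"tz": 0.022,"rx": 0,"ry": 0,"rz": 0,"gripper": 0.085}
    - {"tx": 0.007,"ty": -0.004,"tz": 0.01,"rx": 0,"ry": 0,"rz": 0,"gripper": 0.085}
    - {"tx": 0,"ty": 0,"tz": 0,"rx": 0,"ry": 0,"rz": 0,"gripper": 0.085}
    - {"tx": 0,"ty": 0,"tz": 0,"rx": 0,"ry": 0,"rz": 0,"gripper": 0.085}

```text
time: 34.53
eef_pos: [0.4184, 0.3345, 0.1248]
tcp_rot: [[-0.382, 0.924, 0.005], [0.924, 0.382, -0.006], [-0.007, 0.003, -1.0]]
contact_force: [-1.0, -0.2, 0.1]
gripper_width: 0.0851
```

Run:
```python
from h import *
w=cam('wrist'); c=burner(w,.41,.345)
plan([.4095,.3449,.06],24,1,half=False); cv2.imwrite('pics/w9.png',w['img'])
```

```text
burner [0.4095 0.3449] top dia 38.3 knob n 164 yaw -66.7 r 0.033
t 34.58 p [0.4184 0.3344 0.125 ] yaw(tool y) deg 22.44 tilt [ 0.0054 -0.0056 -1.    ] F [-0.4 -0.7 -0.5] w 0.0852
q7 -0.17 D [-0.0089  0.0105 -0.065 ] dyaw 1.56 rows 1 lev [0.0028 0.0072 0.    ]
{"tx":0.0131,"ty":-0.0043,"tz":0.0650,"rz":-0.0273}
```

View pics/w9.png

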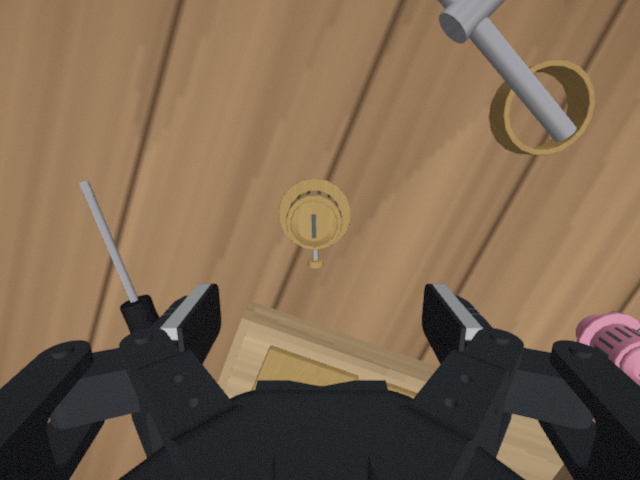

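The view shows the burner at (314,215) with its knob toward image bottom. The screwdriver and tray wall are clear of the fingers. Descending.

>>> arm_command:
  series:
    - {"tx": 0.01,"ty": -0.004,"tz": 0.005,"rx": 0.003,"ry": 0.007,"rz": -0.016,"gripper": 0.085}
    - {"tx": 0.003,"ty": 0,"tz": 0.014,"rx": 0,"ry": 0,"rz": 0,"gripper": 0.085}
    - {"tx": 0,"ty": 0,"tz": 0.02,"rx": 0,"ry": 0,"rz": 0,"gripper": 0.085}
    - {"tx": 0,"ty": 0,"tz": 0.02,"rx": 0,"ry": 0,"rz": 0,"gripper": 0.085}
    - {"tx": 0,"ty": 0,"tz": 0.014,"rx": 0,"ry": 0,"rz": 0,"gripper": 0.085}
    - {"tx": 0,"ty": 0,"tz": 0.005,"rx": 0,"ry": 0,"rz": 0,"gripper": 0.085}
    - {"tx": 0,"ty": 0,"tz": 0,"rx": 0,"ry": 0,"rz": 0,"gripper": 0.085}
    - {"tx": 0,"ty": 0,"tz": 0,"rx": 0,"ry": 0,"rz": 0,"gripper": 0.085}

```text
time: 35.25
eef_pos: [0.4181, 0.3486, 0.0501]
tcp_rot: [[-0.392, 0.92, 0.011], [0.92, 0.392, 0.013], [0.008, 0.015, -1.0]]
contact_force: [-0.5, 0.0, 0.2]
gripper_width: 0.0851
```

Run:
```python
from h import *
plan([.4095,.3449,.025],23.6,1,half=False)
```

```text
t 35.25 p [0.4181 0.3486 0.0501] yaw(tool y) deg 23.06 tilt [ 0.0106  0.0129 -0.9999] F [-0.5  0.   0.2] w 0.0851
q7 -0.1 D [-0.0086 -0.0037 -0.0251] dyaw 0.54 rows 1 lev [ 0.0148 -0.0077  0.    ]
{"tx":-0.0000,"ty":-0.0093,"tz":0.0251,"rz":-0.0095}
```

>>> arm_command:
  series:
    - {"tx": 0,"ty": -0.008,"tz": 0.003,"rx": 0.014,"ry": -0.007,"rz": -0.008,"gripper": 0.085}
    - {"tx": 0,"ty": -0.001,"tz": 0.007,"rx": 0,"ry": 0,"rz": 0,"gripper": 0.085}
    - {"tx": 0,"ty": 0,"tz": 0.008,"rx": 0,"ry": 0,"rz": 0,"gripper": 0.085}
    - {"tx": 0,"ty": 0,"tz": 0.005,"rx": 0,"ry": 0,"rz": 0,"gripper": 0.085}
    - {"tx": 0,"ty": 0,"tz": 0,"rx": 0,"ry": 0,"rz": 0,"gripper": 0.085}
    - {"tx": 0,"ty": 0,"tz": 0,"rx": 0,"ry": 0,"rz": 0,"gripper": 0.085}

```text
time: 35.75
eef_pos: [0.411, 0.3468, 0.0281]
tcp_rot: [[-0.4, 0.917, 0.004], [0.917, 0.4, 0.005], [0.003, 0.005, -1.0]]
contact_force: [-0.1, -0.3, 0.9]
gripper_width: 0.0851
```

Run:
```python
from h import *
plan([.4095,.3449,.025],23.6,1,half=False)
```

```text
t 35.75 p [0.411  0.3468 0.0281] yaw(tool y) deg 23.57 tilt [ 0.0036  0.0051 -1.    ] F [-0.1 -0.3  0.9] w 0.0851
q7 -0.08 D [-0.0015 -0.0019 -0.0031] dyaw 0.03 rows 1 lev [ 0.0054 -0.0033  0.    ]
{"tx":-0.0011,"ty":-0.0021,"tz":0.0031,"rz":-0.0005}
```

>>> arm_command:
  series:
    - {"tx": -0.001,"ty": -0.002,"tz": 0.003,"rx": 0.005,"ry": -0.003,"rz": 0,"gripper": 0.085}
    - {"tx": 0,"ty": 0,"tz": 0,"rx": 0,"ry": 0,"rz": 0,"gripper": 0.06}
    - {"tx": 0,"ty": 0,"tz": 0,"rx": 0,"ry": 0,"rz": 0,"gripper": 0.03}
    - {"tx": 0,"ty": 0,"tz": 0,"rx": 0,"ry": 0,"rz": 0,"gripper": 0.03}
    - {"tx": 0,"ty": 0,"tz": 0,"rx": 0,"ry": 0,"rz": 0,"gripper": 0.03}
    - {"tx": 0,"ty": 0,"tz": 0,"rx": 0,"ry": 0,"rz": 0,"gripper": 0.03}
    - {"tx": 0,"ty": 0,"tz": 0,"rx": 0,"ry": 0,"rz": 0,"gripper": 0.03}
    - {"tx": 0,"ty": 0,"tz": 0,"rx": 0,"ry": 0,"rz": 0,"gripper": 0.03}
  force: 100

```text
time: 36.42
eef_pos: [0.4101, 0.3452, 0.0256]
tcp_rot: [[-0.4, 0.917, 0.001], [0.917, 0.4, 0.001], [0.001, 0.001, -1.0]]
contact_force: [0.1, -0.2, -1.0]
gripper_width: 0.0348
```

>>> arm_command:
  series:
    - {"tx": 0,"ty": 0,"tz": 0,"rx": 0,"ry": 0,"rz": 0,"gripper": 0.03}

```text
time: 36.5
eef_pos: [0.4101, 0.3452, 0.0256]
tcp_rot: [[-0.4, 0.917, 0.001], [0.917, 0.4, 0.001], [0.001, 0.001, -1.0]]
contact_force: [-0.7, 0.7, 1.1]
gripper_width: 0.035
```

>>> arm_command:
  series:
    - {"tx": 0,"ty": 0,"tz": -0.02,"rx": 0,"ry": 0,"rz": 0,"gripper": 0.03}
    - {"tx": 0,"ty": 0,"tz": -0.04,"rx": 0,"ry": 0,"rz": 0,"gripper": 0.03}
    - {"tx": 0,"ty": 0,"tz": -0.04,"rx": 0,"ry": 0,"rz": 0,"gripper": 0.03}
    - {"tx": 0,"ty": 0,"tz": -0.04,"rx": 0,"ry": 0,"rz": 0,"gripper": 0.03}
    - {"tx": 0,"ty": 0,"tz": -0.04,"rx": 0,"ry": 0,"rz": 0,"gripper": 0.03}
    - {"tx": 0,"ty": 0,"tz": -0.02,"rx": 0,"ry": 0,"rz": 0,"gripper": 0.03}
    - {"tx": 0,"ty": 0,"tz": 0,"rx": 0,"ry": 0,"rz": 0,"gripper": 0.03}

```text
time: 37.08
eef_pos: [0.4071, 0.3424, 0.2297]
tcp_rot: [[-0.399, 0.917, -0.007], [0.917, 0.399, -0.009], [-0.005, -0.01, -1.0]]
contact_force: [1.1, 0.1, -1.5]
gripper_width: 0.0346
```

```bash
python3 - <<'E' 2>/dev/null
from h import *
w=cam('wrist'); held(w); plan([.6577,.03,.22],91.76,12,half=False)
E
```

```text
t 37.13 p [0.4066 0.3419 0.2281] yaw(tool y) deg 23.49 tilt [-0.0086 -0.0104 -0.9999] F [ 0.7  0.2 -1.8] w 0.0352
held top z -0.0367 x range [-0.0097  0.0115] x mid 0.0009 y med -0.0028
knob n 0 [nan nan nan] ang nan
t 37.13 p [0.4066 0.3419 0.2281] yaw(tool y) deg 23.49 tilt [-0.0086 -0.0104 -0.9999] F [ 0.7  0.2 -1.8] w 0.0352
q7 -0.24 D [ 0.2511 -0.3119 -0.0081] dyaw 68.27 rows 12 lev [-0.012   0.0061  0.    ]
{"tx":-0.0322,"ty":0.0088,"tz":0.0007,"rz":-0.0993}
{"tx":-0.0329,"ty":0.0056,"tz":0.0007,"rz":-0.0993}
{"tx":-0.0333,"ty":0.0023,"tz":0.0007,"rz":-0.0993}
{"tx":-0.0333,"ty":-0.0010,"tz":0.0007,"rz":-0.0993}
{"tx":-0.0331,"ty":-0.0043,"tz":0.0007,"rz":-0.0993}
{"tx":-0.0325,"ty":-0.0076,"tz":0.0007,"rz":-0.0993}
{"tx":-0.0316,"ty":-0.0107,"tz":0.0007,"rz":-0.0993}
{"tx":-0.0304,"ty":-0.0138,"tz":0.0007,"rz":-0.0993}
{"tx":-0.0288,"ty":-0.0168,"tz":0.0007,"rz":-0.0993}
{"tx":-0.0270,"ty":-0.0195,"tz":0.0007,"rz":-0.0993}
{"tx":-0.0250,"ty":-0.0221,"tz":0.0007,"rz":-0.0993}
{"tx":-0.0227,"ty":-0.0245,"tz":0.0007,"rz":-0.0993}
```

>>> arm_command:
  series:
    - {"tx": -0.032,"ty": 0.009,"tz": 0,"rx": -0.012,"ry": 0.006,"rz": -0.1,"gripper": 0.03}
    - {"tx": -0.033,"ty": 0.0056,"tz": 0,"rx": 0,"ry": 0,"rz": -0.1,"gripper": 0.03}
    - {"tx": -0.033,"ty": 0.0023,"tz": 0,"rx": 0,"ry": 0,"rz": -0.1,"gripper": 0.03}
    - {"tx": -0.033,"ty": -0.001,"tz": 0,"rx": 0,"ry": 0,"rz": -0.1,"gripper": 0.03}
    - {"tx": -0.033,"ty": -0.0043,"tz": 0,"rx": 0,"ry": 0,"rz": -0.1,"gripper": 0.03}
    - {"tx": -0.0325,"ty": -0.0076,"tz": 0,"rx": 0,"ry": 0,"rz": -0.1,"gripper": 0.03}
    - {"tx": -0.0316,"ty": -0.0107,"tz": 0,"rx": 0,"ry": 0,"rz": -0.1,"gripper": 0.03}
    - {"tx": -0.03,"ty": -0.0138,"tz": 0,"rx": 0,"ry": 0,"rz": -0.1,"gripper": 0.03}

```text
time: 37.8
eef_pos: [0.5695, 0.1394, 0.2092]
tcp_rot: [[-0.955, 0.296, -0.027], [0.296, 0.955, -0.007], [0.024, -0.015, -1.0]]
contact_force: [0.8, 0.4, -1.9]
gripper_width: 0.0352
```

>>> arm_command:
  series:
    - {"tx": -0.029,"ty": -0.0168,"tz": 0,"rx": 0,"ry": 0,"rz": -0.1,"gripper": 0.03}
    - {"tx": -0.027,"ty": -0.0195,"tz": 0,"rx": 0,"ry": 0,"rz": -0.1,"gripper": 0.03}
    - {"tx": -0.023,"ty": -0.022,"tz": 0,"rx": 0,"ry": 0,"rz": -0.09,"gripper": 0.03}
    - {"tx": -0.012,"ty": -0.012,"tz": 0,"rx": 0,"ry": 0,"rz": -0.04,"gripper": 0.03}
    - {"tx": 0,"ty": 0,"tz": 0,"rx": 0,"ry": 0,"rz": 0,"gripper": 0.03}
    - {"tx": 0,"ty": 0,"tz": 0,"rx": 0,"ry": 0,"rz": 0,"gripper": 0.03}

```text
time: 38.3
eef_pos: [0.6459, 0.0377, 0.1892]
tcp_rot: [[-0.998, -0.036, -0.052], [-0.035, 0.999, -0.017], [0.052, -0.015, -0.999]]
contact_force: [-0.6, 0.7, -0.7]
gripper_width: 0.0348
```

```bash
python3 - <<'E' 2>/dev/null
from h import *
w=cam('wrist'); held(w); plan([.6573,.03,.15],91.76,1,half=False); rect(w,(.6,.71),(-.03,.09),(.1,.12),'top')
E
```

```text
t 38.35 p [0.6453 0.0377 0.1889] yaw(tool y) deg 92.07 tilt [-0.0524 -0.018  -0.9985] F [-0.5 -0.  -2.2] w 0.0351
held top z -0.0316 x range [-0.0132  0.0134] x mid 0.0001 y med -0.0007
knob n 0 [nan nan nan] ang nan
t 38.35 p [0.6453 0.0377 0.1889] yaw(tool y) deg 92.07 tilt [-0.0524 -0.018  -0.9985] F [-0.5 -0.  -2.2] w 0.0351
q7 1.66 D [ 0.012  -0.0077 -0.0389] dyaw -0.31 rows 1 lev [-0.0161 -0.053   0.    ]
{"tx":-0.0117,"ty":-0.0081,"tz":0.0389,"rz":0.0054}
top [638.5  23.8] [59.9 24. ] long axis deg -69.33 z 0.1092 964
```

>>> arm_command:
  series:
    - {"tx": -0.005,"ty": -0.0035,"tz": 0.003,"rx": -0.008,"ry": -0.025,"rz": 0.004,"gripper": 0.03}
    - {"tx": -0.004,"ty": -0.003,"tz": 0.008,"rx": -0.006,"ry": -0.02,"rz": 0,"gripper": 0.03}
    - {"tx": 0,"ty": 0,"tz": 0.01,"rx": 0,"ry": -0.003,"rz": 0,"gripper": 0.03}
    - {"tx": 0,"ty": 0,"tz": 0.008,"rx": 0,"ry": 0,"rz": 0,"gripper": 0.03}
    - {"tx": 0,"ty": 0,"tz": 0,"rx": 0,"ry": 0,"rz": 0,"gripper": 0.03}
    - {"tx": 0,"ty": 0,"tz": 0,"rx": 0,"ry": 0,"rz": 0,"gripper": 0.03}

```text
time: 38.85
eef_pos: [0.6474, 0.0413, 0.1525]
tcp_rot: [[-0.999, -0.039, -0.015], [-0.04, 0.999, 0.003], [0.015, 0.003, -1.0]]
contact_force: [-0.2, -0.2, -1.4]
gripper_width: 0.0353
```

```bash
python3 - <<'E' 2>/dev/null
from h import *
plan([.6573,.03,.14],91.76,1,half=False)
E
```

```text
t 38.85 p [0.6474 0.0413 0.1525] yaw(tool y) deg 92.26 tilt [-0.0154  0.0025 -0.9999] F [-0.2 -0.2 -1.4] w 0.0353
q7 1.69 D [ 0.0099 -0.0113 -0.0125] dyaw -0.5 rows 1 lev [ 0.0031 -0.0153  0.    ]
{"tx":-0.0094,"ty":-0.0117,"tz":0.0125,"rz":0.0088}
```

>>> arm_command:
  series:
    - {"tx": -0.008,"ty": -0.01,"tz": 0,"rx": 0.003,"ry": -0.014,"rz": 0.007,"gripper": 0.03}
    - {"tx": 0,"ty": 0,"tz": 0,"rx": 0,"ry": 0,"rz": 0,"gripper": 0.03}
    - {"tx": 0,"ty": 0,"tz": 0,"rx": 0,"ry": 0,"rz": 0,"gripper": 0.03}
    - {"tx": 0,"ty": 0,"tz": 0,"rx": 0,"ry": 0,"rz": 0,"gripper": 0.03}

```text
time: 39.18
eef_pos: [0.657, 0.0327, 0.1528]
tcp_rot: [[-0.999, -0.034, 0.001], [-0.034, 0.999, 0.0], [-0.001, 0.0, -1.0]]
contact_force: [-1.0, -0.3, -1.7]
gripper_width: 0.0351
```

```bash
python3 - <<'E' 2>/dev/null
from h import *
plan([.6573,.03,.135],91.76,1,half=False)
E
```

```text
t 39.18 p [0.657  0.0327 0.1528] yaw(tool y) deg 91.96 tilt [ 5.e-04  2.e-04 -1.e+00] F [-1.  -0.3 -1.7] w 0.0351
q7 1.69 D [ 0.0003 -0.0027 -0.0178] dyaw -0.2 rows 1 lev [0.0001 0.0005 0.    ]
{"tx":-0.0002,"ty":-0.0027,"tz":0.0178,"rz":0.0036}
```

>>> arm_command:
  series:
    - {"tx": 0,"ty": -0.0024,"tz": 0.001,"rx": 0,"ry": 0,"rz": 0.003,"gripper": 0.03}
    - {"tx": 0,"ty": 0,"tz": 0.004,"rx": 0,"ry": 0,"rz": 0,"gripper": 0.03}
    - {"tx": 0,"ty": 0,"tz": 0.004,"rx": 0,"ry": 0,"rz": 0,"gripper": 0.03}
    - {"tx": 0,"ty": 0,"tz": 0.004,"rx": 0,"ry": 0,"rz": 0,"gripper": 0.03}
    - {"tx": 0,"ty": 0,"tz": 0.003,"rx": 0,"ry": 0,"rz": 0,"gripper": 0.03}
    - {"tx": 0,"ty": 0,"tz": 0,"rx": 0,"ry": 0,"rz": 0,"gripper": 0.03}

```text
time: 39.68
eef_pos: [0.6577, 0.0297, 0.1362]
tcp_rot: [[-1.0, -0.03, 0.002], [-0.03, 1.0, 0.001], [-0.002, 0.0, -1.0]]
contact_force: [-0.3, -0.2, -3.0]
gripper_width: 0.035
```

```bash
python3 - <<'E' 2>/dev/null
from h import *
plan([.6573,.03,.1175],91.76,1,half=False)
E
```

```text
t 39.68 p [0.6577 0.0297 0.1362] yaw(tool y) deg 91.73 tilt [ 2.1e-03  5.0e-04 -1.0e+00] F [-0.3 -0.2 -3. ] w 0.035
q7 1.7 D [-0.0004  0.0003 -0.0187] dyaw 0.03 rows 1 lev [0.0004 0.0021 0.    ]
{"tx":0.0004,"ty":0.0003,"tz":0.0187,"rz":-0.0005}
```

>>> arm_command:
  series:
    - {"tx": 0.0003,"ty": 0.0003,"tz": 0.003,"rx": 0,"ry": 0.002,"rz": 0,"gripper": 0.03}
    - {"tx": 0,"ty": 0,"tz": 0.004,"rx": 0,"ry": 0,"rz": 0,"gripper": 0.03}
    - {"tx": 0,"ty": 0,"tz": 0.004,"rx": 0,"ry": 0,"rz": 0,"gripper": 0.03}
    - {"tx": 0,"ty": 0,"tz": 0.004,"rx": 0,"ry": 0,"rz": 0,"gripper": 0.03}
    - {"tx": 0,"ty": 0,"tz": 0.003,"rx": 0,"ry": 0,"rz": 0,"gripper": 0.03}
    - {"tx": 0,"ty": 0,"tz": 0.002,"rx": 0,"ry": 0,"rz": 0,"gripper": 0.03}

```text
time: 40.18
eef_pos: [0.6581, 0.0301, 0.1194]
tcp_rot: [[-1.0, -0.03, 0.001], [-0.03, 1.0, 0.002], [-0.001, 0.002, -1.0]]
contact_force: [-4.1, -0.4, 11.1]
gripper_width: 0.0352
```

```bash
python3 - <<'E' 2>/dev/null
from h import *
plan([.6573,.03,.1175],91.76,1,half=False)
E
```

```text
t 40.18 p [0.6581 0.0301 0.1194] yaw(tool y) deg 91.73 tilt [ 8.0e-04  2.4e-03 -1.0e+00] F [-4.1 -0.4 11.1] w 0.0352
q7 1.71 D [-0.0008 -0.0001 -0.0019] dyaw 0.03 rows 1 lev [0.0024 0.0009 0.    ]
{"tx":0.0008,"ty":-0.0000,"tz":0.0019,"rz":-0.0004}
```

>>> arm_command:
  series:
    - {"tx": 0.0006,"ty": 0,"tz": 0.003,"rx": 0.002,"ry": 0,"rz": 0,"gripper": 0.03}
    - {"tx": 0,"ty": 0,"tz": 0.002,"rx": 0,"ry": 0,"rz": 0.06,"gripper": 0.03}
    - {"tx": 0,"ty": 0,"tz": 0.002,"rx": 0,"ry": 0,"rz": 0.11,"gripper": 0.03}
    - {"tx": 0,"ty": 0,"tz": 0.0016,"rx": 0,"ry": 0,"rz": 0.11,"gripper": 0.03}
    - {"tx": 0,"ty": 0,"tz": 0.0016,"rx": 0,"ry": 0,"rz": 0.11,"gripper": 0.03}
    - {"tx": 0,"ty": 0,"tz": 0.0016,"rx": 0,"ry": 0,"rz": 0.11,"gripper": 0.03}
    - {"tx": 0,"ty": 0,"tz": 0.0016,"rx": 0,"ry": 0,"rz": 0.11,"gripper": 0.03}

```text
time: 40.77
eef_pos: [0.6595, 0.0302, 0.1196]
tcp_rot: [[-0.823, 0.569, 0.005], [0.569, 0.823, 0.008], [0.0, 0.01, -1.0]]
contact_force: [-3.6, 0.0, 7.6]
gripper_width: 0.0353
```

```bash
python3 - <<'E' 2>/dev/null
from h import *
plan([.6573,.03,.1175],1.76,1,half=False); print(bot.get_state()['wrist_torque'])
E
```

```text
t 40.77 p [0.6595 0.0302 0.1196] yaw(tool y) deg 55.34 tilt [ 0.0054  0.0081 -1.    ] F [-3.6  0.   7.6] w 0.0353
q7 1.16 D [-0.0022 -0.0002 -0.0021] dyaw -53.58 rows 1 lev [ 0.0097 -0.0002  0.    ]
{"tx":0.0017,"ty":-0.0014,"tz":0.0021,"rz":0.9352}
[-0.03239339  0.89651506  0.10885854]
```

>>> arm_command:
  series:
    - {"tx": 0.0014,"ty": -0.001,"tz": 0.004,"rx": 0.009,"ry": 0,"rz": 0.1,"gripper": 0.03}
    - {"tx": 0,"ty": 0,"tz": 0.002,"rx": 0,"ry": 0,"rz": 0.12,"gripper": 0.03}
    - {"tx": 0,"ty": 0,"tz": 0.002,"rx": 0,"ry": 0,"rz": 0.12,"gripper": 0.03}
    - {"tx": 0,"ty": 0,"tz": 0.002,"rx": 0,"ry": 0,"rz": 0.12,"gripper": 0.03}
    - {"tx": 0,"ty": 0,"tz": 0.002,"rx": 0,"ry": 0,"rz": 0.12,"gripper": 0.03}
    - {"tx": 0,"ty": 0,"tz": 0.002,"rx": 0,"ry": 0,"rz": 0.12,"gripper": 0.03}
    - {"tx": 0,"ty": 0,"tz": 0.002,"rx": 0,"ry": 0,"rz": 0.12,"gripper": 0.03}
    - {"tx": 0,"ty": 0,"tz": 0.001,"rx": 0,"ry": 0,"rz": 0.08,"gripper": 0.03}

```text
time: 41.43
eef_pos: [0.6598, 0.0303, 0.12]
tcp_rot: [[-0.027, 1.0, 0.004], [1.0, 0.027, 0.009], [0.009, 0.004, -1.0]]
contact_force: [-3.9, 0.6, 4.6]
gripper_width: 0.0351
```

```bash
python3 - <<'E' 2>/dev/null
from h import *
plan([.6573,.03,.1175],1.76,1,half=False); print(bot.get_state()['wrist_torque'])
E
```

```text
t 41.43 p [0.6598 0.0303 0.12  ] yaw(tool y) deg 1.52 tilt [ 0.0038  0.0094 -0.9999] F [-3.9  0.6  4.6] w 0.0351
q7 0.35 D [-0.0025 -0.0003 -0.0025] dyaw 0.24 rows 1 lev [ 0.0041 -0.0093  0.    ]
{"tx":-0.0003,"ty":-0.0025,"tz":0.0025,"rz":-0.0042}
[0.07215208 0.87484412 0.20026755]
```

>>> arm_command:
  series:
    - {"tx": 0,"ty": -0.002,"tz": 0.002,"rx": 0.004,"ry": -0.009,"rz": 0.04,"gripper": 0.03}
    - {"tx": 0,"ty": 0,"tz": -0.003,"rx": 0,"ry": 0,"rz": 0,"gripper": 0.03}
    - {"tx": 0,"ty": 0,"tz": -0.006,"rx": 0,"ry": 0,"rz": 0,"gripper": 0.03}
    - {"tx": 0,"ty": 0,"tz": -0.012,"rx": 0,"ry": 0,"rz": 0,"gripper": 0.03}
    - {"tx": 0,"ty": 0,"tz": -0.018,"rx": 0,"ry": 0,"rz": 0,"gripper": 0.03}
    - {"tx": 0,"ty": 0,"tz": -0.02,"rx": 0,"ry": 0,"rz": 0,"gripper": 0.03}
    - {"tx": 0,"ty": 0,"tz": -0.01,"rx": 0,"ry": 0,"rz": 0,"gripper": 0.03}
    - {"tx": 0,"ty": 0,"tz": 0,"rx": 0,"ry": 0,"rz": 0,"gripper": 0.03}

```text
time: 42.1
eef_pos: [0.6562, 0.0322, 0.1892]
tcp_rot: [[0.015, 1.0, -0.005], [1.0, -0.015, 0.0], [0.0, -0.005, -1.0]]
contact_force: [0.4, -0.2, -4.9]
gripper_width: 0.0352
```

Run:
```python
from h import *
plan([.669,.183,.185],0.84,6,half=False)
```

```text
t 42.1 p [0.6562 0.0322 0.1892] yaw(tool y) deg -0.86 tilt [-5.e-03  3.e-04 -1.e+00] F [ 0.4 -0.2 -4.9] w 0.0352
q7 0.27 D [ 0.0128  0.1508 -0.0042] dyaw 1.7 rows 6 lev [-0.005  -0.0002  0.    ]
{"tx":0.0252,"ty":0.0018,"tz":0.0007,"rz":-0.0049}
{"tx":0.0252,"ty":0.0019,"tz":0.0007,"rz":-0.0049}
{"tx":0.0251,"ty":0.0020,"tz":0.0007,"rz":-0.0049}
{"tx":0.0251,"ty":0.0021,"tz":0.0007,"rz":-0.0049}
{"tx":0.0251,"ty":0.0023,"tz":0.0007,"rz":-0.0049}
{"tx":0.0251,"ty":0.0024,"tz":0.0007,"rz":-0.0049}
```

>>> arm_command:
  series:
    - {"tx": 0.02,"ty": 0.004,"tz": -0.002,"rx": -0.005,"ry": 0,"rz": -0.006,"gripper": 0.03}
    - {"tx": 0.028,"ty": 0.004,"tz": -0.001,"rx": 0,"ry": 0,"rz": -0.006,"gripper": 0.03}
    - {"tx": 0.03,"ty": 0.004,"tz": -0.001,"rx": 0,"ry": 0,"rz": -0.006,"gripper": 0.03}
    - {"tx": 0.03,"ty": 0.003,"tz": 0,"rx": 0,"ry": 0,"rz": -0.006,"gripper": 0.03}
    - {"tx": 0.027,"ty": 0.003,"tz": 0,"rx": 0,"ry": 0,"rz": 0,"gripper": 0.03}
    - {"tx": 0.014,"ty": 0,"tz": 0,"rx": 0,"ry": 0,"rz": 0,"gripper": 0.03}
    - {"tx": 0,"ty": 0,"tz": 0,"rx": 0,"ry": 0,"rz": 0,"gripper": 0.03}
    - {"tx": 0,"ty": 0,"tz": 0,"rx": 0,"ry": 0,"rz": 0,"gripper": 0.03}

```text
time: 42.77
eef_pos: [0.6711, 0.1833, 0.1858]
tcp_rot: [[-0.004, 1.0, -0.01], [1.0, 0.004, -0.002], [-0.002, -0.01, -1.0]]
contact_force: [0.3, -1.6, -4.7]
gripper_width: 0.0345
```

Run:
```python
from h import *
plan([.67,.182,.14],0.84,1,half=False)
d=cam('scene'); cv2.imwrite('pics/s10.png',d['img'][120:360,180:500].repeat(2,0).repeat(2,1))
```

```text
t 42.77 p [0.6711 0.1833 0.1858] yaw(tool y) deg 0.22 tilt [-0.0098 -0.0023 -0.9999] F [ 0.3 -1.6 -4.7] w 0.0345
q7 0.07 D [-0.0011 -0.0013 -0.0458] dyaw 0.62 rows 1 lev [-0.0098  0.0023  0.    ]
{"tx":-0.0013,"ty":-0.0011,"tz":0.0458,"rz":-0.0109}
```

View pics/s10.png

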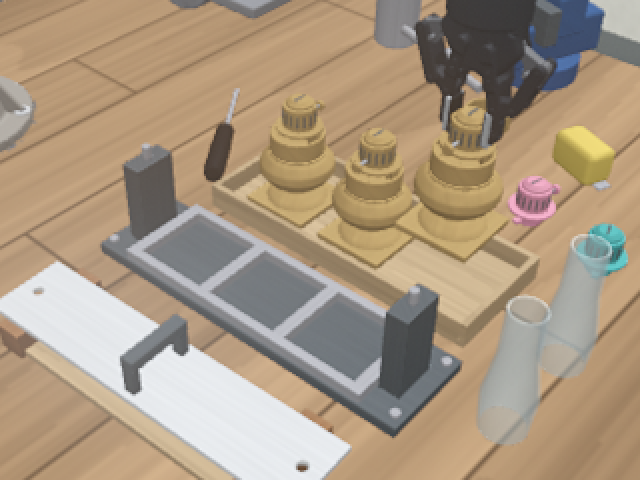

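Two lamps stand upright in the tray and the third hangs level above its place. Lowering it.

>>> arm_command:
  series:
    - {"tx": 0.001,"ty": -0.001,"tz": 0.005,"rx": -0.01,"ry": 0.002,"rz": -0.008,"gripper": 0.03}
    - {"tx": 0.001,"ty": 0,"tz": 0.012,"rx": 0,"ry": 0,"rz": 0,"gripper": 0.03}
    - {"tx": 0,"ty": 0,"tz": 0.014,"rx": 0,"ry": 0,"rz": 0,"gripper": 0.03}
    - {"tx": 0,"ty": 0,"tz": 0.014,"rx": 0,"ry": 0,"rz": 0,"gripper": 0.03}
    - {"tx": 0,"ty": 0,"tz": 0.007,"rx": 0,"ry": 0,"rz": 0,"gripper": 0.03}
    - {"tx": 0,"ty": 0,"tz": 0,"rx": 0,"ry": 0,"rz": 0,"gripper": 0.03}
    - {"tx": 0,"ty": 0,"tz": 0,"rx": 0,"ry": 0,"rz": 0,"gripper": 0.03}

```text
time: 43.4
eef_pos: [0.668, 0.172, 0.1271]
tcp_rot: [[0.003, 1.0, -0.003], [1.0, -0.003, -0.006], [-0.006, -0.003, -1.0]]
contact_force: [0.6, 0.3, -4.9]
gripper_width: 0.0352
```

Run:
```python
from h import *
plan([.67,.182,.1166],0.84,1,half=False)
```

```text
t 43.4 p [0.668  0.172  0.1271] yaw(tool y) deg -0.19 tilt [-0.0028 -0.0058 -1.    ] F [ 0.6  0.3 -4.9] w 0.0352
q7 0.1 D [ 0.002   0.01   -0.0105] dyaw 1.03 rows 1 lev [-0.0028  0.0059  0.    ]
{"tx":0.0100,"ty":0.0020,"tz":0.0105,"rz":-0.0179}
```

>>> arm_command:
  series:
    - {"tx": 0.008,"ty": 0.002,"tz": 0.001,"rx": -0.003,"ry": 0.006,"rz": -0.012,"gripper": 0.03}
    - {"tx": 0,"ty": 0,"tz": 0.003,"rx": 0,"ry": 0,"rz": 0,"gripper": 0.03}
    - {"tx": 0,"ty": 0,"tz": 0.003,"rx": 0,"ry": 0,"rz": 0,"gripper": 0.03}
    - {"tx": 0,"ty": 0,"tz": 0.003,"rx": 0,"ry": 0,"rz": 0,"gripper": 0.03}
    - {"tx": 0,"ty": 0,"tz": 0.003,"rx": 0,"ry": 0,"rz": 0,"gripper": 0.03}

```text
time: 43.82
eef_pos: [0.6718, 0.1803, 0.1161]
tcp_rot: [[-0.01, 1.0, 0.004], [1.0, 0.01, 0.002], [0.002, 0.004, -1.0]]
contact_force: [-5.5, -1.6, 10.2]
gripper_width: 0.035
```

Run:
```python
from h import *
fr()
```

```text
t 43.82 p [0.6718 0.1803 0.1161] yaw(tool y) deg 0.57 tilt [ 0.0035  0.0017 -1.    ] F [-5.5 -1.6 10.2] w 0.035
```

Standing on the floor. Releasing, raising and backing off toward the start side so the top camera can see.

>>> arm_command:
  series:
    - {"tx": 0,"ty": 0,"tz": -0.002,"rx": 0,"ry": 0,"rz": 0,"gripper": 0.03}
    - {"tx": 0,"ty": 0,"tz": -0.001,"rx": 0,"ry": 0,"rz": 0,"gripper": 0.05}
    - {"tx": 0,"ty": 0,"tz": 0,"rx": 0,"ry": 0,"rz": 0,"gripper": 0.075}
    - {"tx": 0,"ty": 0,"tz": 0,"rx": 0,"ry": 0,"rz": 0,"gripper": 0.075}
    - {"tx": 0,"ty": 0,"tz": -0.01,"rx": 0,"ry": 0,"rz": 0,"gripper": 0.075}
    - {"tx": 0,"ty": 0,"tz": -0.025,"rx": 0,"ry": 0,"rz": 0,"gripper": 0.075}
    - {"tx": 0,"ty": 0,"tz": -0.03,"rx": 0,"ry": 0,"rz": 0,"gripper": 0.075}
    - {"tx": 0,"ty": 0,"tz": -0.03,"rx": 0,"ry": 0,"rz": 0,"gripper": 0.085}

```text
time: 44.48
eef_pos: [0.6708, 0.1798, 0.2167]
tcp_rot: [[-0.009, 1.0, 0.002], [1.0, 0.009, -0.0], [-0.0, 0.002, -1.0]]
contact_force: [1.2, 0.2, 0.1]
gripper_width: 0.0841
```

>>> arm_command:
  series:
    - {"tx": -0.03,"ty": -0.02,"tz": 0,"rx": 0,"ry": 0,"rz": 0,"gripper": 0.085}
    - {"tx": -0.035,"ty": -0.02,"tz": 0,"rx": 0,"ry": 0,"rz": 0,"gripper": 0.085}
    - {"tx": -0.035,"ty": -0.02,"tz": 0,"rx": 0,"ry": 0,"rz": 0,"gripper": 0.085}
    - {"tx": -0.035,"ty": -0.015,"tz": 0,"rx": 0,"ry": 0,"rz": 0,"gripper": 0.085}
    - {"tx": -0.035,"ty": 0,"tz": 0,"rx": 0,"ry": 0,"rz": 0,"gripper": 0.085}
    - {"tx": -0.02,"ty": 0,"tz": 0,"rx": 0,"ry": 0,"rz": 0,"gripper": 0.085}
    - {"tx": 0,"ty": 0,"tz": 0,"rx": 0,"ry": 0,"rz": 0,"gripper": 0.085}
    - {"tx": 0,"ty": 0,"tz": 0,"rx": 0,"ry": 0,"rz": 0,"gripper": 0.085}

```text
time: 45.15
eef_pos: [0.6048, -0.0184, 0.2348]
tcp_rot: [[-0.013, 0.999, 0.035], [1.0, 0.012, 0.009], [0.008, 0.035, -0.999]]
contact_force: [-0.7, 0.9, 0.1]
gripper_width: 0.0847
```

Run:
```python
from h import *
fr(); d=cam('top'); w=cam('wrist'); cv2.imwrite('pics/t11.png',np.hstack([cv2.resize(d['img'][:, 130:450],(400,600)),cv2.resize(w['img'],(400,300)).repeat(2,0)]))
for n,c in (('top',d),('wrist',w)):
    rect(c,(.35,.8),(.1,.26),(.136,.16),n+' burnertop'); rect(c,(.35,.8),(-.2,-.05),(.033,.05),n+' plate')
for n,c in (('top',d),('wrist',w)):
    C=cloud(c)
    for x,y in [(.4625,.178),(.5672,.1795),(.671,.180)]:
        m=np.hypot(C[...,0]-x,C[...,1]-y)<.03; m&=(C[...,2]>.135); 
        if m.sum()<30: continue
        cc=np.array(cv2.minEnclosingCircle((C[m][:,:2]*1000).astype(np.float32))[0])/1000
        q=C[...,:2]-cc; r=np.hypot(q[...,0],q[...,1]); f=(r>.0225)&(r<.0255)&(C[...,2]>.1)&(C[...,2]<.125)
        k=(r>.0285)&(r<.042)&(C[...,2]>.115)&(C[...,2]<.14); v=q[k]
        print(n,cc.round(4),'top z',np.percentile(C[m][:,2],95).round(4),'flange z',np.median(C[f][:,2]).round(4) if f.any() else None,'knob yaw',np.degrees(np.arctan2(*v.mean(0)[::-1])).round(1) if k.any() else None,k.sum())
```

```text
t 45.15 p [ 0.6048 -0.0184  0.2348] yaw(tool y) deg 0.71 tilt [ 0.0351  0.0087 -0.9993] F [-0.7  0.9  0.1] w 0.0847
top burnertop [671.3 179.3] [36.1 36. ] long axis deg -61.0 z 0.1422 304
top burnertop [568.1 180.9] [36.  35.6] long axis deg 45.59 z 0.1423 323
top burnertop [462.8 177.8] [35.8 35.4] long axis deg 17.04 z 0.1425 325
top plate [ 619.2 -165.6] [105.6  42.1] long axis deg -20.98 z 0.0359 536
top plate [ 467.8 -138.6] [184.4  87.7] long axis deg 3.39 z 0.0358 3498
wrist plate [ 564.4 -130.8] [381.2  86.6] long axis deg 3.2 z 0.0362 18087
top [0.4625 0.178 ] top z 0.1459 flange z 0.1118 knob yaw 90.0 25
top [0.5683 0.1811] top z 0.1461 flange z 0.1118 knob yaw -89.9 20
top [0.6719 0.1796] top z 0.1462 flange z 0.1119 knob yaw -90.4 22
```

View pics/t11.png

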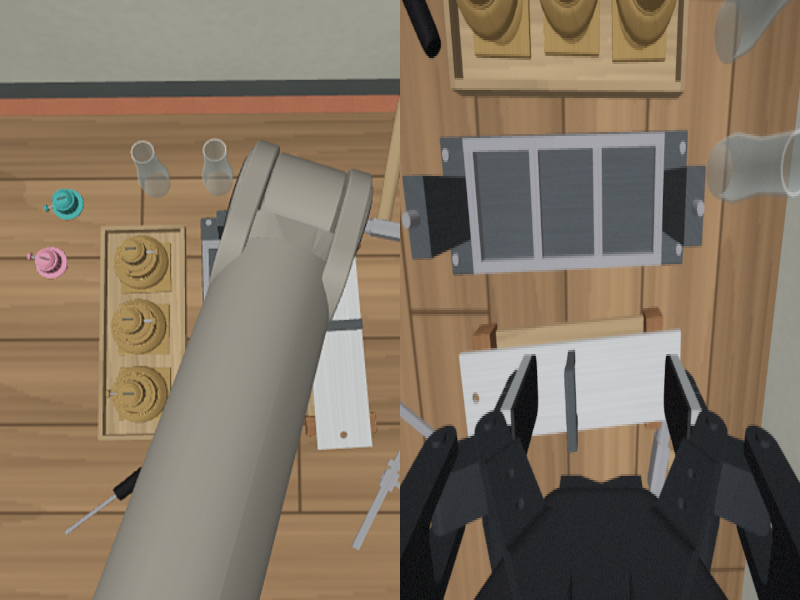

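The last checks agree: all three flanges are at the locked height (112 mm above the bench), the knobs point across the lamps, and the plate lies flat. Handing in.

```bash
python3 -c "
from cell import bot
print(bot.sign_off(), bot.get_state()['time'])"
```

```text
the job is handed in; nothing more can be done
the job is handed in; nothing more can be done
```

The job is done and handed in at about 45 s of the 210 s allowed; the hand-in gives no verdict. I lifted the setting plate level off its dowels and laid it on the bearers. All three burners, including the one knocked aside during the run, were pushed in, turned a quarter turn clockwise and carried in their lamps to the tray. The pink and turquoise look-alikes were left alone.

**Last checks:**
- **Plate:** it is about 4 mm from the bearers' centre at 3.2°, against their 3.1°. Its height reads about 2 mm low, as the depth camera did on the plate from the start.
- **Burners and lamps:** all three flanges measure 112 mm above the bench, the locked height. The knobs sit at +90°, -90° and -90°, and the lamps stand upright about 104 mm apart, well inside the tray.
- **Robot and nests:** the gripper is open and clear of everything, and the nests are empty because every lamp got a burner.

**Less certain:**
- I did not measure how far each lamp's foot is turned, so the quarter turn rests on the tool angles, knob directions and locked heights.
- On the first lamp I pressed to about 50 N at the end stop, below the 120 N limit. I also turned about 5° past nominal without feeling a clear stop, then came back.
- In the final top view the arm hid part of the plate, so its reading comes from the wrist camera.

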